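# Fit up rib blanks in a tack-welding jig and set the current

### The arm

A 7-joint arm with a two-finger parallel gripper is mounted at the origin on a cart in front of the work surface, level with it; the furniture and walls round the work are solid. World frame = base frame: x ahead of the robot, y to its left, z up, the work surface at z = 0. Lengths are in m, angles in rad, forces in N, time in s.
With the tool pointing down it reaches from about 0.425 to 0.925 m from the base axis. Payload 6.8 kg.
Tool frame: the origin (TCP) lies at the very end of the fingers, on their centre line; the grasp point (between the pads) lies 19 mm behind it; y points along the fingers, z is the direction in which the jaws open and shut, and the axes are right-handed (so a half turn about y gives the same grasp; the last joint's range is limited). The gripper opens to 85 mm and grips with 20 to 120 N. Pads are 22 mm wide; open, the fingers measure 114 mm over their backs; the gripper's body (76 mm by 85 mm) begins 54 mm behind the grasp point. The pads swing forward as they close: fully open they stand 13 mm farther back than shut.
Start: joints at [-1.229, 0.477, 0.022, 1.555, -0.011, 1.109, -0.083], TCP at [0.293, 0.608, 0.231] pointing down, gripper open.
Joint ranges: [-2.96, 2.96], [-0.34, 2.1], [-1.41, 1.46], [0.24, 2.44], [-1.37, 4.51], [0.17, 1.92], [-2.96, 2.96]. Speed limits (rad/s): [2.39, 2.39, 3.14, 3.14, 3.14, 3.14, 3.14].

### API

Orientations are given as a unit quaternion [w, x, y, z].
In Python, from station import * gives the robot as it stands.
- The arm moves only by the shell command python3 -m jog 'ROWS' [OPENING] [FORCE]. ROWS is JSON, a list of rows, each a list of 2 entries, a list of its own where there are three numbers: the shift along the tool's x, y, z in mm, then the turn about the tool's y in rad. A call has 1 to 20 rows; each row is the pose to reach, as a shift and turn from the pose commanded when the call began, along the tool's axes at that moment; what a row does not reach only later rows make up. A row lasts 1/12 s, in which the tool goes at most 41.7 mm and 7.16 degrees, less where a joint would pass 70% of its speed; a pose out of reach is approached as far as the arm can. A call with a gripper value outside its range is refused whole. OPENING is the finger opening in mm, from 0 to 85.4, set as the call begins (- or left out, the last holds). The fingers move at their own pace and stop on an object; FORCE is the grip in N (left out, the last holds). Time passes only in rows, so rows that repeat a pose let the fingers close. It gives the time, the measured TCP pose, the force and the opening at its end, in the units of the state.
- get_obs(): the state, without advancing time (a new reading comes with each control period).
- read_camera(name): name is "scene" or "top"; returns a dict with "img" (420x560x3 uint8, red, green, blue), "depth" (420x560 float32, m along the optical axis (not along the pixel's ray), 0 where there is no reading), "fx", "fy", "cx", "cy" (pixels), "rvec" (rotation vector, rad) and "tvec" (3), from world to camera coordinates, as OpenCV has them. Camera axes: x right, y down, z forward; pixel columns grow to the right and rows downward; lengths in m; the calibration is good to about 2 mm. A picture is of the moment at which its call begins.
- hand_in(): hands the job in, once; it reports no verdict.
The state is a dict: "t": time; "q": joint angles; "joint_vel": joint speeds; "joint_torque": joint torques, N m; "eef_pos": TCP position; "tool_rot": TCP orientation; "contact_force": force on the tool from outside, world axes, zero at the start; "torque": the same for the moment, N m; "gripper_width": opening from 0.0 (shut) to 1.0 (fully open).
Only numpy, scipy, OpenCV 4.12 (cv2) and the standard library are available. Lean on these libraries where they do the work, as an engineer would, in place of code of your own. Each camera call takes 0.05 s, during which the arm holds its last target.

### The job

Fit up the tack-welding jig for the cap strip: squeeze the latch of its clamp comb, slide the comb out until the latch drops into the last (open) notch, and stand every steel blank upright on a short edge in a bay of its own (lean it on the vee rest first, let go and take it anew by its top edge, since the jig's cheeks leave no room for fingers at its sides - or turn it any other way you like). Then squeeze the latch again and slide the comb back in until it holds the blanks against their datum posts and the latch has dropped into the middle (clamping) notch. On the grey welding remote turn the current knob until its white pointer stands at the set mark, without moving the mark, and leave the cap strip, torch, ceramic cup and soapstone holder where they are.

Things in the scene. Friction and masses are not known exactly. Their poses are not given: they have to be found in the camera images.
- rib0_mid (a point): sawn steel plate blank 60 x 88 x 14 mm, 0.3 to 0.55 kg, starts lying flat on the table; the point is the centre of the plate; its x axis runs along the 60 mm width, y along the 88 mm length, z through the 14 mm thickness. May be absent
- rib1_mid (a point): sawn steel plate blank 60 x 88 x 14 mm, 0.3 to 0.55 kg, starts lying flat on the table; the point is the centre of the plate; its x axis runs along the 60 mm width, y along the 88 mm length, z through the 14 mm thickness. May be absent
- rib2_mid (a point): sawn steel plate blank 60 x 88 x 14 mm, 0.3 to 0.55 kg, starts lying flat on the table; the point is the centre of the plate; its x axis runs along the 60 mm width, y along the 88 mm length, z through the 14 mm thickness. May be absent
- jig: fixed steel jig; origin on the table; x across it, y along it, z up; base plate x -52..52, y -192..118 mm, 10 mm thick. Three bays between two cheeks (inner faces x +-31.5 mm, upright to 52 mm above the table, then flaring out to 62 mm). A blank stands in a bay on ledges 20 mm above the table, its 60 mm width along x, thickness along y; its centre is then 64 mm up.
- bay0 (a point): middle of bay 0 at its datum face (jig x 0, y 100 mm), on the ledges 20 mm above the table; axes as the jig's. Fixed datum posts (12 mm thick, tops 61 mm up) lie on its +y side, the comb's tooth (22 mm wide, top 62 mm up) on its -y side. Gap between them: comb travel - 12 mm = 27 mm open, 15.5 mm clamped. A clamped blank's centre is 7 mm to -y of this point
- bay1 (a point): the same for bay 1 (jig y 40 mm)
- bay2 (a point): the same for bay 2 (jig y -20 mm)
- clamp_comb (a joint): travel of the clamp comb in m: 0 as parked (teeth tucked between the datum posts, bays shut), grows as the comb slides out along the jig's -y, end stop 0.041. Latch notches (1 mm play each way) at 0 parked, 0.0275 clamping, 0.039 open. Slides with about 2 N, plus some 2 N for each blank it pushes along
- latch_tab (a joint): squeeze of the latch tab in m: 0 to 0.0015 = latch dropped in a notch; it is clear of the notches from about 0.006, fully squeezed at 0.008. Released between notches it rests on the bar at about 0.005. The spring takes 3 N at the start and 8 N fully squeezed
- latch_grip (a point): midway between latch tab (jig -x side) and thumb plate (+x side) at the comb's -y end, 52 mm above the table; moves with the comb; axes as the jig's. Outer faces 20 mm either side of it; both are upright plates 26 mm wide along y, 24 to 68 mm above the table. Pinch them from above along jig x: the tab moves up to 8 mm and frees the comb while held. A bar 24 mm high stands beside the tab
- vee_root (a point): middle of the root line of the fixed vee rest, 26 mm above the table. x along the root (level), z up. The long flank rises toward +y at 55 degrees, 50 mm long; the short flank square to it toward -y, 22 mm; both 44 mm wide. A blank laid with its width along x and a short edge in the root has its centre 44 mm up the slope and 7 mm off the flank, and its upper 38 mm free. Base plate 90 x 120 x 8 mm
- current_knob (a joint): angle of the knob in rad, counter-clockwise seen from above; turns without end, friction 0.035 N m. The pointer is at the set mark when this equals joint set_ring (give or take whole turns)
- set_ring (a joint): angle of the set mark round the knob's axis in rad, same zero and sense as the knob; a stiff ring, to be left alone
- knob_grip (a point): on the knob's axis, 66 mm above the table, 5 mm below the knob's top (71 mm up). Round black fluted knob of 36 mm diameter, 30 mm tall, on the flat top (40 mm up) of a fixed grey box 84 x 104 mm
- knob_pointer (a point): outer end of the white pointer line on the knob's skirt, 23.5 mm from the axis
- set_mark (a point): inner tip of the set mark, a small metal wedge on a thin ring round the knob, 30 mm from the axis; x points outward from the knob's axis. The wedge stands 4.5 mm above the box's top
- cap_strip: bystander: flat bar 220 x 30 x 6 mm lying behind the jig, to be left alone
- torch: bystander: TIG torch 44 x 221 x 31 mm lying on the right in front of the jig
- ceramic_cup: bystander: upright pink ceramic gas cup, 19 mm across, 47 mm high
- soapstone: bystander: soapstone holder 11 x 125 x 11 mm

How it is judged:
By the outcome, as a careful person would: the job done as asked, in the order asked, and still so for the second after the job is handed in, with the robot touching nothing.
Of rib_0, rib_1, rib_2 only 2 to 3 are there at a start; the rules pass over those that are not, and their reading is None.
At some moment in a run one of rib_0, rib_1, rib_2 may be knocked a few centimetres aside while the robot is not near it.
Once in a run the grip may slacken for a moment while it holds something.
It also fails if it takes over 210 s, if anything falls off the work surface, if the arm or the gripper's body presses on something with over 40 N, if the wrist force passes 120 N, or if a joint passes its speed limit or range.

## Working session

There is one attempt and no reset: what is moved stays moved. The work goes in short steps, Python scripts to look and compute and a shell command to move; the robot and the scene stay as the last step left them, time stands still between calls to the robot, and variables do not carry over. Pictures are saved under pics/ and viewed, and the job is handed in when it is done.

```bash
ls -la; mkdir -p pics
cat > h.py <<'E'
from station import *
import numpy as np, cv2
from scipy.spatial.transform import Rotation as R
def cam(n):
    c=read_camera(n); c['R']=R.from_rotvec(np.ravel(c['rvec'])).as_matrix(); c['t']=np.ravel(c['tvec']); return c
def ray(c,u,v):
    d=np.array([(u-c['cx'])/c['fx'],(v-c['cy'])/c['fy'],1.0]); return -c['R'].T@c['t'], c['R'].T@d
def onplane(c,u,v,z):
    o,d=ray(c,u,v); return o+d*(z-o[2])/d[2]
def bydepth(c,u,v):
    o,d=ray(c,u,v); return o+d*float(c['depth'][int(round(v)),int(round(u))])
def cloud(c):
    H,W=c['depth'].shape; v,u=np.mgrid[:H,:W]
    d=np.stack([(u-c['cx'])/c['fx'],(v-c['cy'])/c['fy'],np.ones_like(u,float)],-1)*c['depth'][...,None]
    return (d-c['t'])@c['R']
def proj(c,P):
    p=c['R']@np.asarray(P)+c['t']; return np.array([c['fx']*p[0]/p[2]+c['cx'],c['fy']*p[1]/p[2]+c['cy']])
def save(c,name,crop=None,k=1):
    im=c['img'] if isinstance(c,dict) else c
    if crop: im=im[crop[1]:crop[3],crop[0]:crop[2]]
    im=cv2.resize(im,None,fx=k,fy=k,interpolation=cv2.INTER_CUBIC)
    cv2.imwrite('pics/'+name+'.png',cv2.cvtColor(im,cv2.COLOR_RGB2BGR))
def Rt(o): return R.from_quat(np.roll(o['tool_rot'],-1)).as_matrix()
def st():
    o=get_obs(); print('t',round(float(o['t']),2),'tcp',np.round(np.array(o['eef_pos'])*1e3,1),'F',np.round(o['contact_force'],1),'w',round(float(o['gripper_width'])*85.4,1)); M=Rt(o); print('x',M[:,0].round(3),'y',M[:,1].round(3),'z',M[:,2].round(3)); return o
E
python3 - <<'E'
from h import *
o=st(); print(np.round(o['q'],3))
for n in ('scene','top'):
    c=cam(n); save(c,n+'0',k=1.4); print(n,c['fx'],c['cx'],c['cy'],(-c['R'].T@c['t']).round(3), c['R'].round(2).tolist())
E
```

```text
total 12
drwxr-xr-x  3 agent agent 4096 Dec  6 16:59 .
drwxr-xr-x 23 root  root  4096 Dec  6 16:59 ..
drwxr-xr-x  2 agent agent 4096 Dec  6 16:59 pics
t 0.0 tcp [293.2 607.3 230.3] F [ 0.2 -0.1  0.6] w 85.2
x [ 0.901 -0.435  0.   ] y [-0.001 -0.002 -1.   ] z [ 0.435  0.901 -0.002]
[-1.229  0.478  0.022  1.556 -0.011  1.109 -0.083]
scene 462.6706865517676 288.09673438834693 208.09381973758155 [-0.048  1.148  0.62 ] [[-0.87, -0.5, -0.01], [-0.2, 0.36, -0.91], [0.46, -0.79, -0.41]]
top 545.4817015420175 285.53690096091447 209.6042215249879 [0.302 0.065 1.472] [[-0.01, -1.0, 0.01], [-0.98, 0.0, -0.19], [0.19, -0.01, -0.98]]
```

View pics/scene0.png

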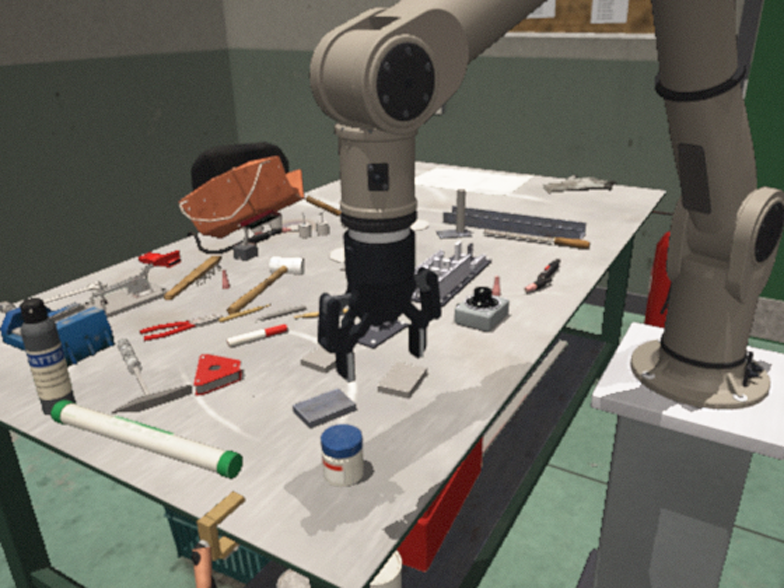

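View pics/top0.png

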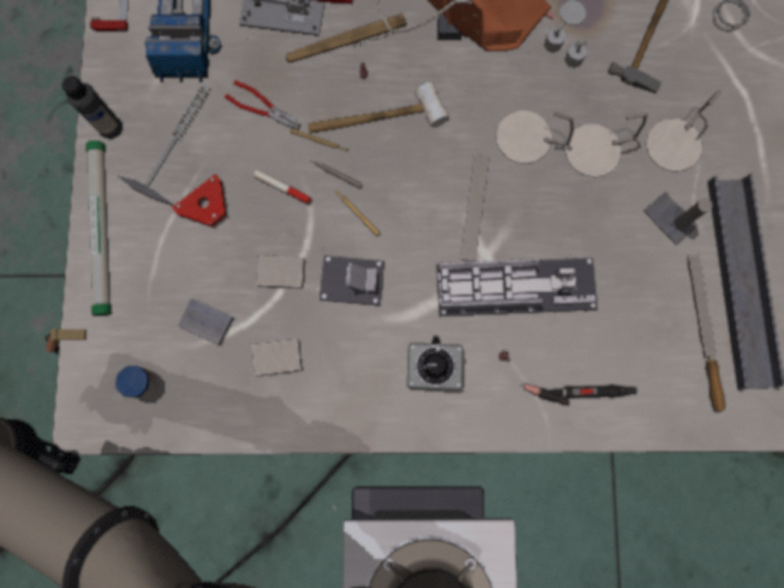

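Run:
```python
from h import *
c=cam('top'); s=cam('scene')
save(c,'jig',(290,170,440,290),5)
save(c,'ribs',(110,160,290,290),4.4)
save(s,'sjig',(250,150,400,270),5)
save(s,'sribs',(190,230,330,330),5)
np.savez('c0.npz',top=c['img'],td=c['depth'],sc=s['img'],sd=s['depth'])
P=cloud(c)
for (u,v) in [(200,193),(147,230),(198,255),(250,165),(255,200),(311,262),(368,205)]: print(u,v,(P[v,u]*1e3).round(1))
```

```text
200 193 [623.8 284.8  15.9]
147 230 [523.1 425.8  12.1]
198 255 [454.8 286.8  12.1]
250 165 [705.1 149.5   5.7]
255 200 [597.5 133.3  45.9]
311 262 [428.8 -12.2  74.4]
368 205 [ 589.1 -173.4   13. ]
```

View pics/jig.png

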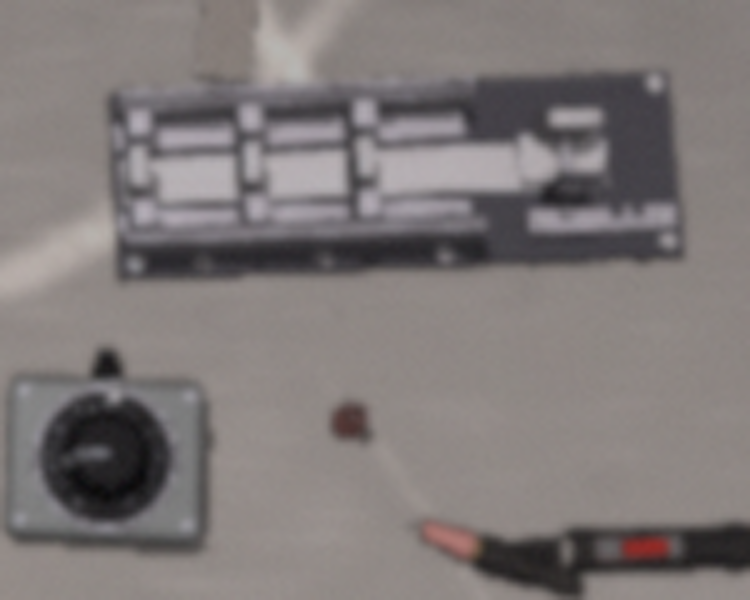

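View pics/ribs.png

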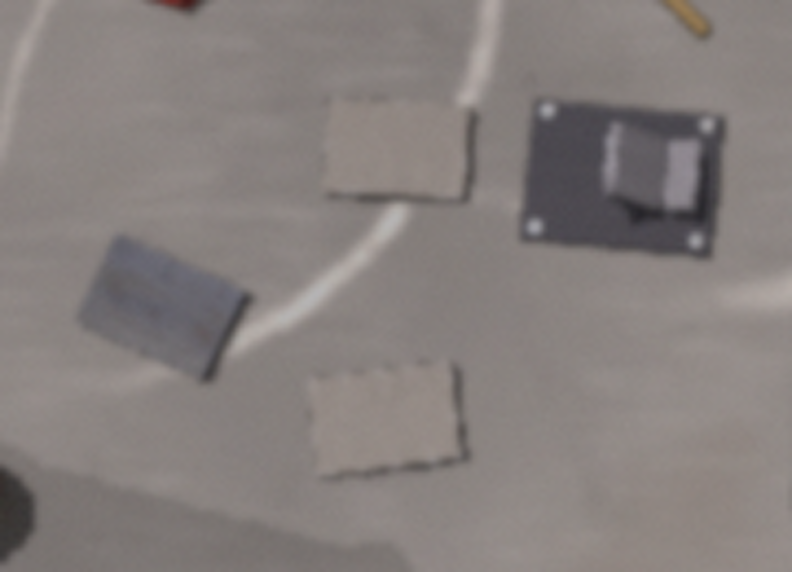

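View pics/sjig.png

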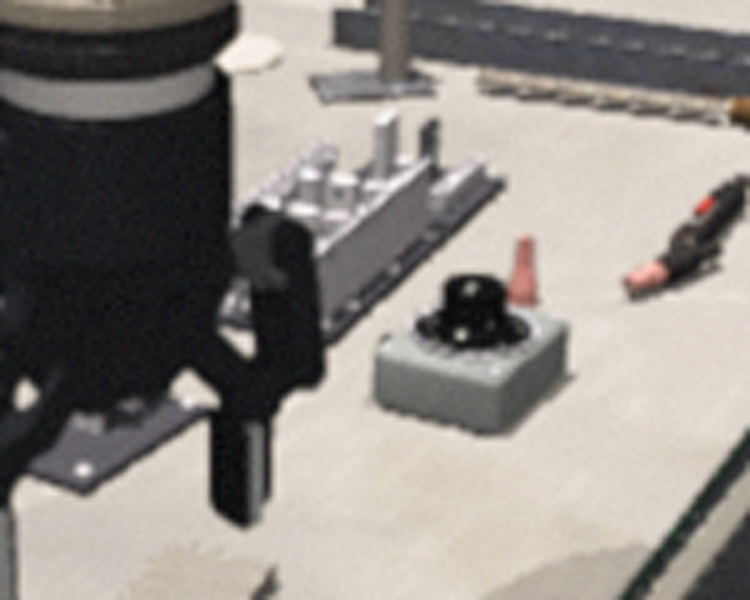

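View pics/sribs.png

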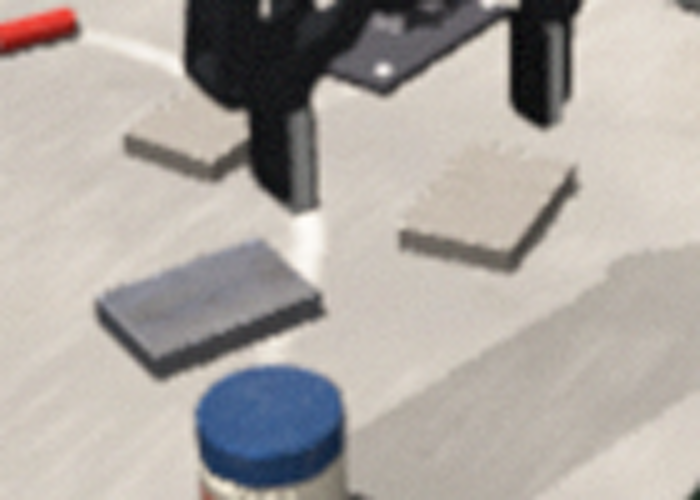

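Run:
```python
from h import *
c=cam('top')
save(c,'jz',(305,180,435,230),6)
save(c,'kz',(285,240,340,285),12)
save(c,'vz',(222,175,280,225),12)
g=cv2.cvtColor(c['img'],cv2.COLOR_RGB2HSV)
for y in (184,190,200,215,224): print(y,c['img'][y,308:440:1].mean(1).astype(int).tolist())
```

```text
184 [133, 132, 133, 133, 133, 133, 132, 133, 132, 131, 131, 132, 131, 130, 131, 129, 131, 132, 129, 127, 124, 122, 119, 117, 117, 117, 121, 125, 125, 123, 124, 127, 138, 148, 157, 166, 170, 171, 172, 176, 180, 178, 176, 165, 151, 139, 131, 127, 126, 129, 128, 128, 127, 129, 129, 129, 126, 125, 127, 130, 130, 129, 125, 126, 127, 128, 130, 128, 128, 128, 129, 130, 128, 129, 130, 132, 131, 126, 122, 122, 122, 121, 122, 119, 119, 119, 118, 118, 119, 116, 117, 118, 114, 116, 113, 106, 104, 105, 104, 106, 104, 99, 97, 99, 100, 100, 100, 100, 97, 96, 98, 105, 117, 117, 108, 109, 120, 124, 126, 125, 127, 126, 126, 127, 125, 125, 127, 127, 125, 127, 125, 125]
190 [132, 130, 123, 103, 82, 83, 98, 110, 109, 111, 111, 112, 112, 112, 113, 110, 108, 106, 105, 105, 103, 102, 100, 98, 96, 94, 93, 94, 96, 102, 114, 122, 122, 119, 112, 106, 104, 104, 106, 104, 99, 93, 94, 93, 90, 85, 82, 82, 80, 77, 76, 80, 106, 136, 150, 147, 133, 101, 82, 80, 79, 80, 83, 85, 81, 77, 72, 73, 73, 71, 68, 66, 64, 60, 61, 63, 67, 69, 68, 68, 69, 68, 66, 69, 67, 68, 69, 66, 67, 67, 69, 69, 72, 74, 73, 73, 72, 73, 76, 77,
[... 1361 characters left out ...]
 113, 106, 92, 101, 120, 129, 131, 132, 131, 131, 132, 131, 132, 131, 132, 134, 133]
224 [140, 138, 137, 135, 125, 99, 79, 82, 98, 100, 83, 66, 61, 63, 62, 63, 63, 64, 62, 62, 68, 69, 75, 78, 73, 69, 69, 69, 68, 69, 77, 83, 85, 82, 83, 85, 83, 85, 85, 84, 83, 85, 84, 84, 84, 87, 88, 89, 88, 87, 87, 89, 89, 91, 99, 103, 110, 114, 116, 115, 116, 117, 115, 116, 116, 116, 115, 117, 116, 117, 116, 117, 116, 116, 115, 116, 117, 121, 123, 126, 129, 128, 129, 130, 129, 128, 129, 126, 124, 127, 129, 131, 129, 130, 131, 131, 130, 131, 130, 131, 131, 132, 132, 133, 132, 134, 133, 133, 132, 132, 132, 131, 133, 135, 134, 134, 134, 133, 133, 133, 133, 134, 132, 134, 132, 134, 134, 132, 133, 134, 134, 134]
```

View pics/jz.png

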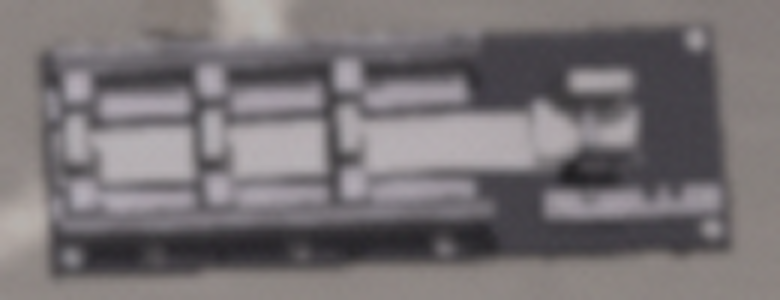

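View pics/kz.png

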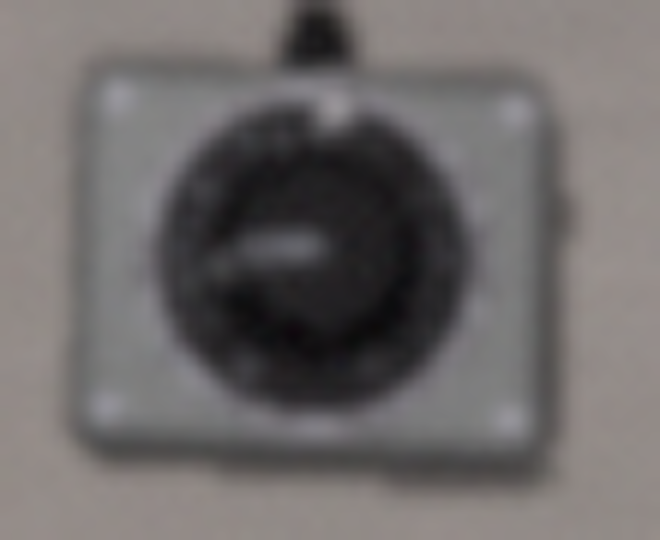

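View pics/vz.png

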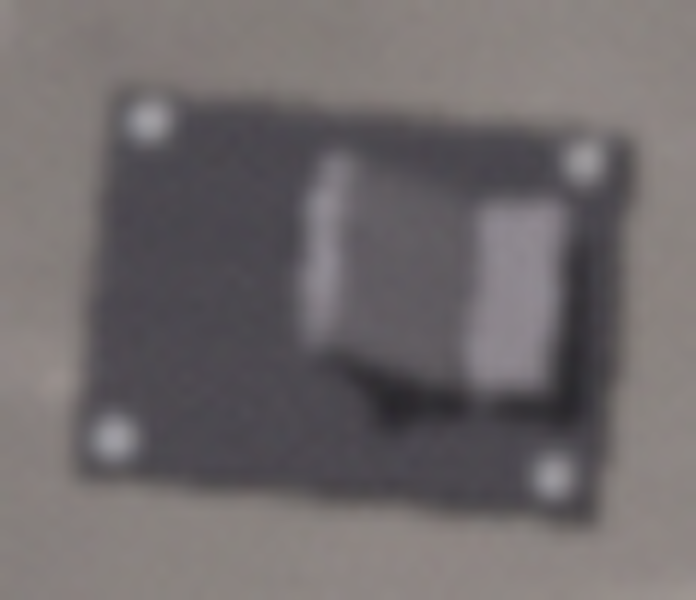

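```bash
cat >> h.py <<'E'
def edge(img,a,b,f0=.1,f1=.9,n=30,half=4,dark=None):
    """sub-pixel edge line near segment a-b; returns point, dir"""
    g=cv2.GaussianBlur(img,(0,0),0.7).astype(np.float32).mean(2) if img.ndim==3 else img.astype(np.float32)
    a=np.array(a,float);b=np.array(b,float);d=(b-a)/np.linalg.norm(b-a);nn=np.array([-d[1],d[0]])
    s=np.arange(-half,half+.01,.25);pts=[]
    for f in np.linspace(f0,f1,n):
        p=a+f*(b-a);q=p+s[:,None]*nn
        v=cv2.remap(g,q[:,0].astype(np.float32)[None],q[:,1].astype(np.float32)[None],cv2.INTER_LINEAR)[0]
        gr=np.gradient(v); m=np.abs(gr) if dark is None else np.clip(gr*dark,0,None)
        k=m.argmax(); w=m[max(0,k-4):k+5]; pts.append(p+nn*(s[max(0,k-4):k+5]*w).sum()/w.sum())
    pts=np.array(pts,np.float32); l=cv2.fitLine(pts,cv2.DIST_HUBER,0,.01,.01).ravel()
    r=np.abs((pts-l[2:])@np.array([-l[1],l[0]])); return l[2:],l[:2],np.median(r)
def inter(e1,e2):
    A=np.stack([e1[1],-e2[1]],1); t=np.linalg.solve(A,e2[0]-e1[0]); return e1[0]+t[0]*e1[1]
def quad(img,cs,fr=((.1,.9),)*4,half=3):
    es=[edge(img,cs[i],cs[(i+1)%4],*fr[i],half=half) for i in range(4)]
    print('res',[round(float(e[2]),2) for e in es])
    return [inter(es[i-1],es[i]) for i in range(4)]
E
python3 - <<'E'
from h import *
c=cam('top')
def show(name,cs,z,fr=((.1,.9),)*4):
    q=quad(c['img'],cs,fr); W=np.array([onplane(c,*p,z) for p in q])[:,:2]*1e3
    L=[np.linalg.norm(W[(i+1)%4]-W[i]) for i in range(4)]; d=[np.degrees(np.arctan2(*(W[(i+1)%4]-W[i])[::-1])).round(1) for i in range(4)]
    print(name,'ctr',W.mean(0).round(1),'L',np.round(L,1),'ang',d,'px',np.round(q,1).tolist()); return W
o=lambda U,k,x,y:((U[0]+.5)/k-.5+x,(U[1]+.5)/k-.5+y)
J=[o(p,6,305,180) for p in [(42,50),(715,25),(730,245),(55,273)]]
show('jig',J,.010,((.68,.97),(.1,.9),(.1,.9),(.15,.9)))
V=[o(p,12,222,175) for p in [(112,95),(630,135),(595,520),(80,475)]]
show('vee',V,.008)
K=[o(p,12,285,240) for p in [(85,65),(550,80),(545,455),(80,440)]]
show('box',K,.040)
for n,cs in (('A',[(323,96),(472,102),(468,200),(327,195)]),('B',[(120,235),(248,295),(210,380),(80,318)]),('C',[(308,377),(453,360),(467,458),(320,475)])):
    show(n,[o(p,4.4,110,160) for p in cs],.014)
E
```

```text
res [0.17, 0.27, 0.24, 0.87]
jig ctr [ 590.2 -177. ] L [298.1 105.7 315.4 104.1] ang [np.float64(-87.1), np.float64(-177.7), np.float64(92.3), np.float64(-7.3)] px [[315.20001220703125, 189.0], [423.1000061035156, 183.3000030517578], [426.70001220703125, 221.10000610351562], [311.0, 226.1999969482422]]
res [0.19, 0.2, 0.12, 0.21]
vee ctr [605.1 145.7] L [120.1  91.8 121.3  91. ] ang [np.float64(-95.0), np.float64(175.6), np.float64(84.6), np.float64(-5.2)] px [[230.89999389648438, 182.10000610351562], [274.3999938964844, 185.6999969482422], [271.79998779296875, 218.39999389648438], [227.5, 214.5]]
res [1.38, 0.04, 0.09, 0.23]
box ctr [431.5 -13.7] L [108.7  92.  110.   85. ] ang [np.float64(-89.4), np.float64(178.3), np.float64(86.9), np.float64(-2.6)] px [[290.6000061035156, 245.6999969482422], [331.79998779296875, 245.10000610351562], [331.5, 280.20001220703125], [289.3999938964844, 278.1000061035156]]
res [0.31, 0.18, 0.31, 0.28]
A ctr [623.7 286.3] L [85.4 60.4 86.  57.3] ang [np.float64(-90.2), np.float64(177.5), np.float64(87.7), np.float64(-3.1)] px [[184.6999969482422, 182.6999969482422], [215.89999389648438, 182.6999969482422], [214.5, 204.3000030517578], [183.0, 203.1999969482422]]
res [0.25, 0.12, 0.18, 0.15]
B ctr [524.1 426.2] L [95.3 62.8 93.4 64. ] ang [np.float64(-114.6), np.float64(154.0), np.float64(66.1), np.float64(-24.3)] px [[136.39999389648438, 211.8000030517578], [167.89999389648438, 226.1999969482422], [156.89999389648438, 247.10000610351562], [125.69999694824219, 233.1999969482422]]
res [0.36, 0.12, 0.1, 0.26]
C ctr [455.7 290. ] L [87.4 57.  85.1 57.4] ang [np.float64(-83.1), np.float64(-173.7), np.float64(97.2), np.float64(8.6)] px [[179.3000030517578, 246.10000610351562], [211.8000030517578, 242.0], [213.6999969482422, 263.1000061035156], [181.89999389648438, 267.29998779296875]]
```

Run:
```python
from h import *
c=cam('top');s=cam('scene'); P=cloud(c)
for n,(u,v) in dict(A=(199,193),B=(147,229),C=(197,255)).items():
    z=P[v-5:v+6,u-7:u+8,2]*1e3; print(n,'z',z.mean().round(2),z.std().round(2))
for (u,v) in [(150,200),(230,240),(160,270),(185,225)]:
    print('table',(P[v-4:v+5,u-5:u+6,2]*1e3).mean().round(2))
Q=cloud(s)
for n,(u,v) in dict(A=(190+165/5,230+125/5),B=(190+210/5,230+295/5),C=(190+490/5,230+200/5)).items():
    u=int(u);v=int(v); z=Q[v-2:v+3,u-3:u+4,:]*1e3; print(n,'scene z',z.mean((0,1)).round(1))
save(s,'sB',(200,265,265,320),10); save(s,'sC',(260,250,320,295),10); save(c,'tB',(120,205,175,252),10)
```

```text
A z 30.99 159.61
B z 13.13 3.26
C z 21.97 113.23
table -0.94
table -1.13
table -0.64
table -1.21
A scene z [637.5 311.3  12.2]
B scene z [522.4 428.3  11.8]
C scene z [449.8 293.1  12.4]
```

View pics/sB.png

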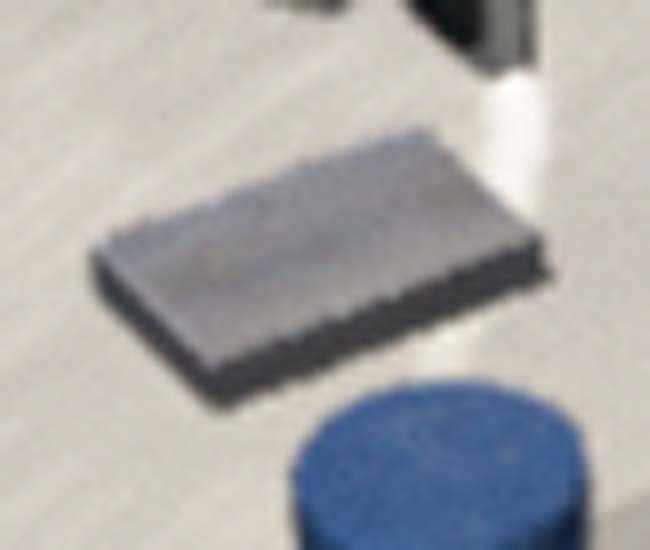

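View pics/sC.png

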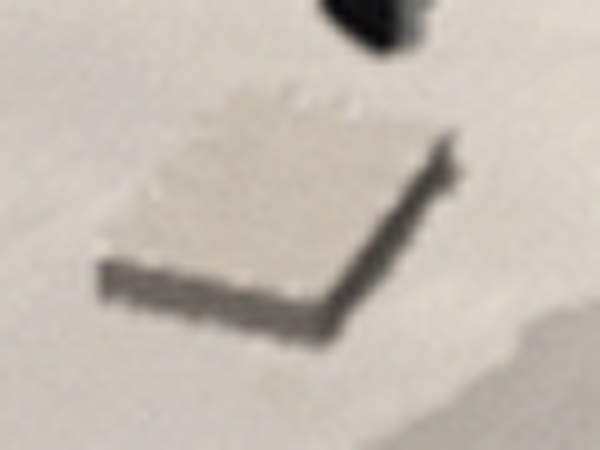

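View pics/tB.png

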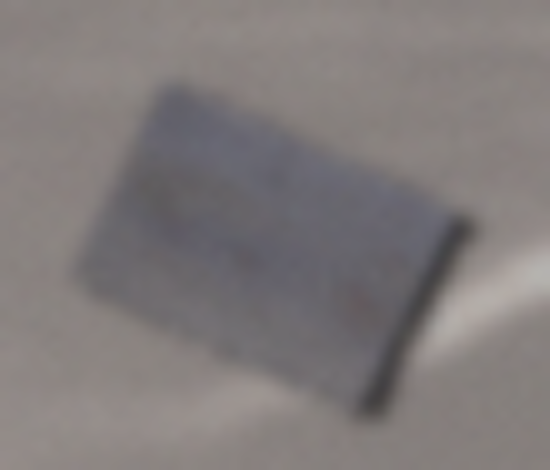

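```bash
cat >> h.py <<'E'
def over(c,name,crop,k,lines):
    im=c['img'][crop[1]:crop[3],crop[0]:crop[2]].copy(); im=cv2.resize(im,None,fx=k,fy=k,interpolation=cv2.INTER_CUBIC)
    for col,P in lines:
        q=np.array([(proj(c,p)-crop[:2]+.5)*k-.5 for p in P]); cv2.polylines(im,[np.round(q).astype(np.int32)],False,col,1,cv2.LINE_AA)
    cv2.imwrite('pics/'+name+'.png',cv2.cvtColor(im,cv2.COLOR_RGB2BGR))
class Fr:
    def __init__(s,x,y,deg,z0=0): s.o=np.array([x,y,z0])/1e3; a=np.radians(deg); s.M=np.array([[np.cos(a),-np.sin(a),0],[np.sin(a),np.cos(a),0],[0,0,1]]); s.deg=deg
    def w(s,x,y,z): return s.o+s.M@(np.array([x,y,z])/1e3)
E
python3 - <<'E'
from h import *
c=cam('top');s=cam('scene')
a=onplane(c,423.1,183.3,.010);b=onplane(c,426.7,221.1,.010); m=(a+b)/2*1e3; yaw=2.4
J=Fr(m[0],m[1],yaw); o=J.w(0,192,0)*1e3; print('jig origin',o.round(1)); J=Fr(o[0],o[1],yaw)
rect=lambda J,x0,x1,y0,y1,z:[J.w(x0,y0,z),J.w(x1,y0,z),J.w(x1,y1,z),J.w(x0,y1,z),J.w(x0,y0,z)]
L=[((255,0,0),rect(J,-52,52,-192,118,10)),((0,255,0),[J.w(31.5,118,52),J.w(31.5,-60,52)]),((0,255,0),[J.w(-31.5,118,52),J.w(-31.5,-60,52)])]
for y in (100,40,-20): L.append(((255,255,0),rect(J,-31.5,31.5,y,y+12,61)))
over(c,'jo',(305,175,435,235),6,L); over(s,'jos',(290,165,370,225),9,L)
E
```

```text
jig origin [ 589.1 -138.4    0. ]
```

View pics/jo.png

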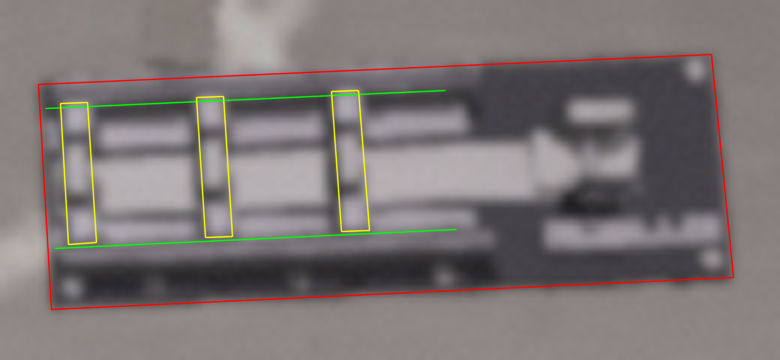

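View pics/jos.png

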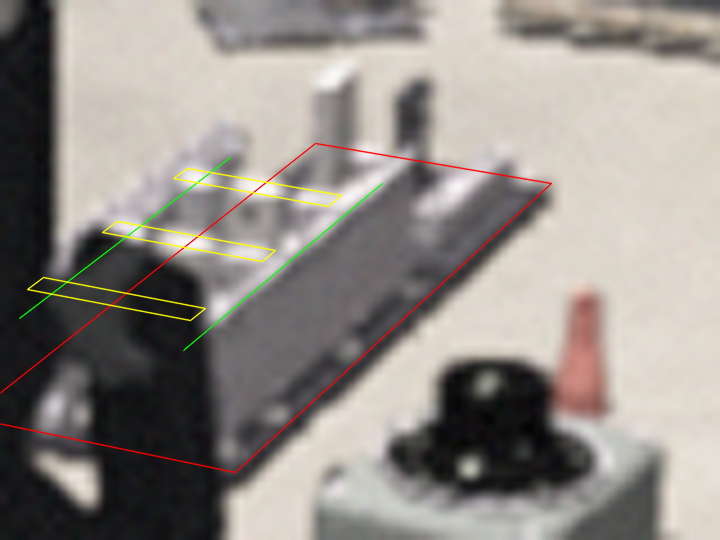

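Run:
```python
from h import *
c=cam('top');s=cam('scene'); J=Fr(589.1,-138.4,2.4)
inv=lambda p:(J.M.T@(p-J.o)*1e3).round(1)
print('thumb L/R',inv(onplane(c,305+567/6,175+110/6,.068)),inv(onplane(c,305+633/6,175+110/6,.068)))
print('thumb T/B',inv(onplane(c,305+600/6,175+98/6,.068)),inv(onplane(c,305+600/6,175+122/6,.068)))
print('tab',inv(onplane(c,305+590/6,175+192/6,.068)))
save(c,'lz',(385,180,430,225),14);save(s,'ls',(318,165,360,205),16)
Q=cloud(s)
for p in [(290+335/9,165+75/9),(290+412/9,165+85/9)]: print(inv(bydepth(s,*p)), inv(onplane(s,*p,.068)))
```

```text
thumb L/R [  15.5 -111.    68. ] [  14.2 -140.1   68. ]
thumb T/B [  20.2 -126.    68. ] [   9.5 -125.1   68. ]
tab [ -21.6 -117.9   68. ]
[  16.6 -130.7   63.4] [  11.7 -118.7   68. ]
[ -20.3 -119.9   68.5] [ -19.8 -121.3   68. ]
```

View pics/lz.png

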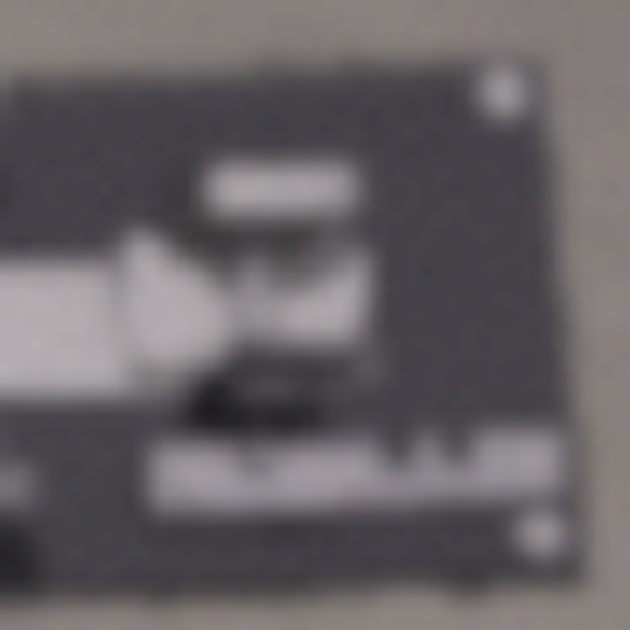

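View pics/ls.png

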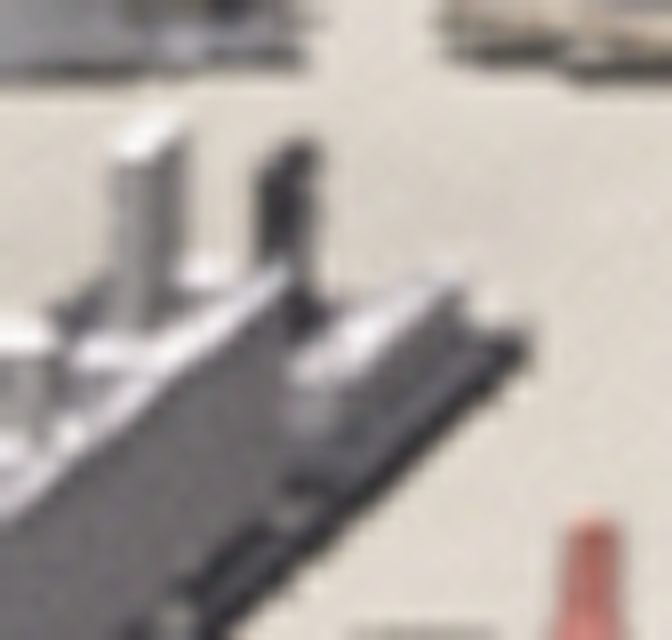

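```bash
cat >> h.py <<'E'
def plan(P,deg=None,o=None):
    """P world m; deg desired angle of tool z (mod 180). prints shift mm (tool axes) & turn"""
    o=o or get_obs(); M=Rt(o); d=M.T@(np.asarray(P)-np.array(o['eef_pos']))*1e3
    a=np.degrees(np.arctan2(M[1,2],M[0,2])); t=0
    if deg is not None: t=(a-deg+90)%180-90
    print('shift',d.round(1),'turn',round(np.radians(t),3),'| zang',round(a,1),'q7',round(o['q'][6],2),'t',round(float(o['t']),1)); return d,t
J=Fr(589.1,-138.4,2.4)
LG=(0,-125.5)
E
python3 - <<'E'
from h import *
print(J.w(4,-125.5,120)); plan(J.w(4,-125.5,120),2.4)
E
```

```text
[ 0.59835189 -0.26362241  0.12      ]
shift [ 653.4  111.3 -652.3] turn 1.079 | zang 64.2 q7 -0.08 t 0.6
```

```bash
python3 -m jog '[[[653.4,40,-652.3],1.079],[[653.4,40,-652.3],1.079],[[653.4,40,-652.3],1.079],[[653.4,40,-652.3],1.079],[[653.4,40,-652.3],1.079],[[653.4,40,-652.3],1.079],[[653.4,40,-652.3],1.079],[[653.4,40,-652.3],1.079],[[653.4,40,-652.3],1.079],[[653.4,40,-652.3],1.079],[[653.4,40,-652.3],1.079],[[653.4,40,-652.3],1.079],[[653.4,40,-652.3],1.079],[[653.4,40,-652.3],1.079],[[653.4,40,-652.3],1.079],[[653.4,40,-652.3],1.079],[[653.4,40,-652.3],1.079],[[653.4,40,-652.3],1.079],[[653.4,40,-652.3],1.079],[[653.4,40,-652.3],1.079]]' 60 20
python3 - <<'E'
from h import *
st(); plan(J.w(4,-125.5,120),2.4)
E
```

```text
t: 2.27
eef_pos: [0.5689, -0.1798, 0.1953]
tool_rot: [0.511, -0.51, 0.489, -0.489]
contact_force: [1.0, 0.9, -1.0]
gripper_width: 0.702
t 2.27 tcp [ 568.9 -179.8  195.3] F [ 1.   0.9 -1. ] w 59.9
x [ 0.043 -0.999 -0.   ] y [ 0.001  0.    -1.   ] z [0.999 0.043 0.001]
shift [85.  75.3 25.8] turn 0.001 | zang 2.4 q7 0.49 t 2.3
```

```bash
python3 -m jog '[[[75,70,23],0],[[75,70,23],0],[[75,70,23],0],[[75,70,23],0],[[75,70,23],0],[[75,70,23],0]]'
python3 - <<'E'
from h import *
st(); plan(J.w(4,-125.5,36),2.4)
c=cam('top');s=cam('scene');save(c,'l1',(370,160,450,220),9);save(s,'l1s',(290,120,370,200),9)
E
```

```text
t: 2.77
eef_pos: [0.5949, -0.251, 0.1258]
tool_rot: [0.511, -0.51, 0.489, -0.489]
contact_force: [-0.3, 0.4, -0.1]
gripper_width: 0.705
t 2.77 tcp [ 594.9 -251.   125.8] F [-0.3  0.4 -0.1] w 60.2
x [ 0.043 -0.999 -0.001] y [ 0.001  0.001 -1.   ] z [0.999 0.043 0.001]
shift [12.8 89.8  2.9] turn 0.001 | zang 2.5 q7 0.64 t 2.8
```

View pics/l1s.png

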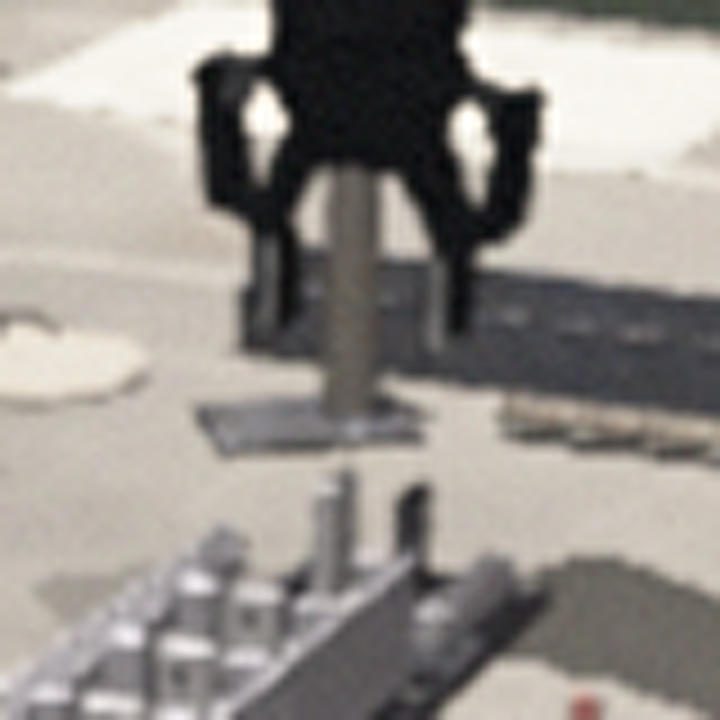

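View pics/l1.png

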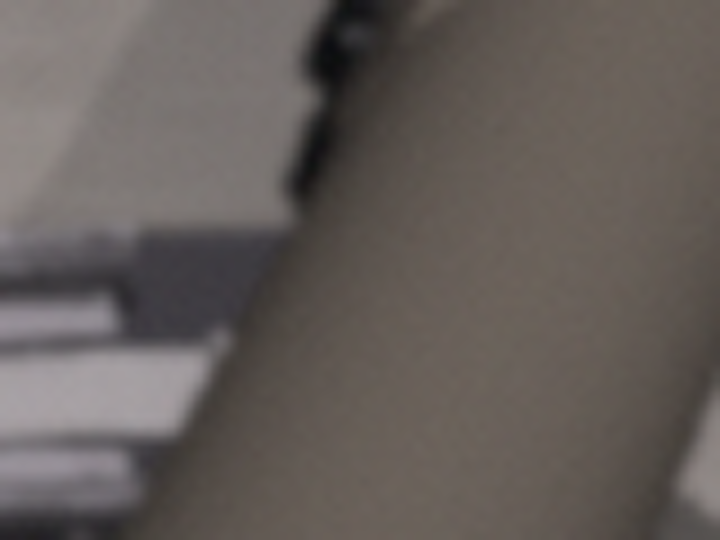

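```bash
python3 -m jog '[[[12.8,45,2.9],0],[[12.8,45,2.9],0],[[12.8,60,2.9],0],[[12.8,75,2.9],0],[[12.8,85,2.9],0],[[12.8,90,2.9],0],[[12.8,90,2.9],0],[[12.8,90,2.9],0]]'
python3 - <<'E'
from h import *
st(); plan(J.w(4,-125.5,36),2.4)
s=cam('scene');save(s,'l2s',(290,120,370,200),9)
E
```

```text
t: 3.53
eef_pos: [0.5981, -0.2646, 0.0355]
tool_rot: [0.51, -0.51, 0.489, -0.489]
contact_force: [0.2, -0.3, -0.2]
gripper_width: 0.701
t 3.53 tcp [ 598.1 -264.6   35.5] F [ 0.2 -0.3 -0.2] w 59.9
x [ 0.042 -0.999  0.   ] y [ 0. -0. -1.] z [0.999 0.042 0.   ]
shift [-1.  -0.5  0.3] turn 0.0 | zang 2.4 q7 0.71 t 3.5
```

View pics/l2s.png

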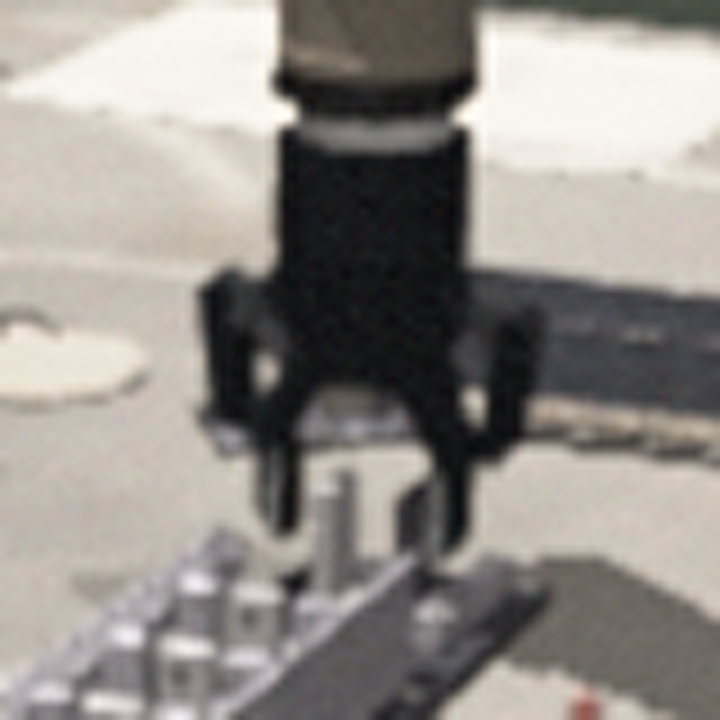

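```bash
python3 -m jog '[[[0,0,0],0],[[0,0,0],0],[[0,0,0],0],[[0,0,0],0],[[0,0,0],0],[[0,0,0],0],[[0,0,0],0],[[0,0,0],0],[[0,0,0],0],[[0,0,0],0]]' 26 30
python3 - <<'E'
from h import *
st()
s=cam('scene');save(s,'l3s',(290,120,370,200),9)
E
```

```text
t: 4.42
eef_pos: [0.5985, -0.2652, 0.0362]
tool_rot: [0.511, -0.51, 0.489, -0.49]
contact_force: [-0.5, -0.7, 6.2]
gripper_width: 0.356
t 4.42 tcp [ 598.5 -265.2   36.2] F [-0.5 -0.7  6.2] w 30.4
x [ 0.042 -0.999  0.001] y [ 0.001 -0.001 -1.   ] z [0.999 0.042 0.001]
```

View pics/l3s.png

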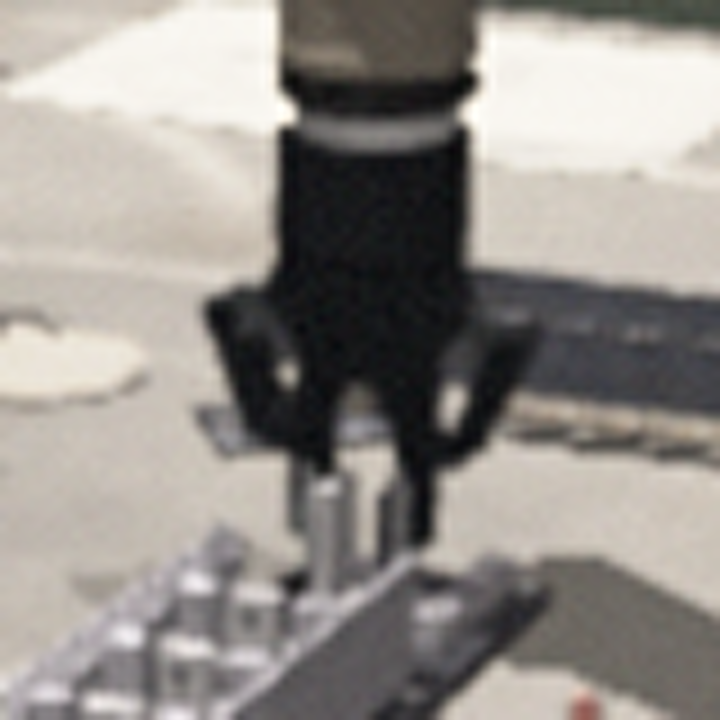

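```bash
python3 -m jog '[[[3,0,0],0],[[6,0,0],0],[[9,0,0],0],[[12,0,0],0],[[15,0,0],0],[[18,0,0],0],[[21,0,0],0],[[24,0,0],0],[[27,0,0],0],[[30,0,0],0],[[33,0,0],0],[[36,0,0],0],[[38,0,0],0],[[39,0,0],0],[[39,0,0],0],[[39,0,0],0],[[39,0,0],0],[[39,0,0],0]]'
python3 - <<'E'
from h import *
st()
s=cam('scene');save(s,'l4s',(290,120,370,200),9)
E
```

```text
t: 5.97
eef_pos: [0.5999, -0.304, 0.0362]
tool_rot: [0.511, -0.51, 0.489, -0.49]
contact_force: [-0.4, 0.0, 6.7]
gripper_width: 0.361
t 5.97 tcp [ 599.9 -304.    36.2] F [-0.4  0.   6.7] w 30.8
x [ 0.042 -0.999  0.   ] y [ 0.001 -0.    -1.   ] z [0.999 0.042 0.001]
```

View pics/l4s.png

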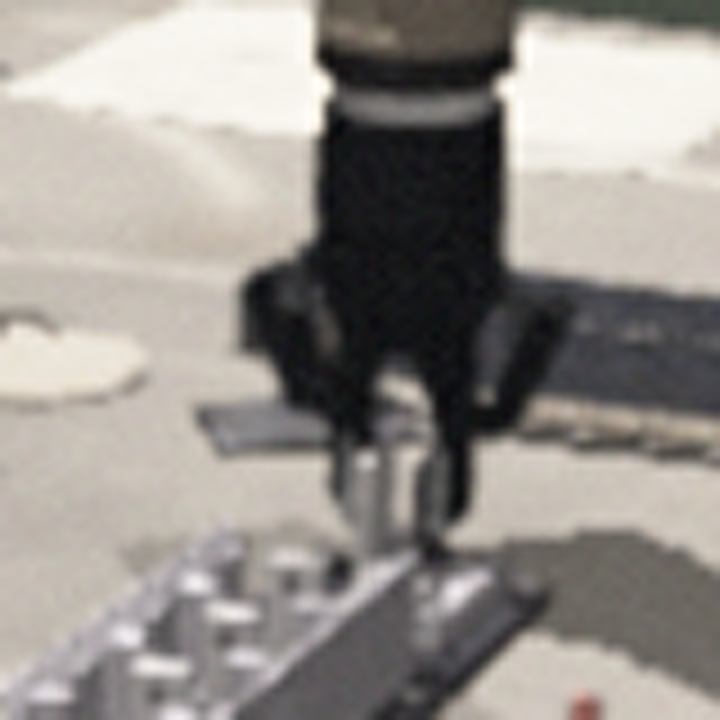

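```bash
python3 -m jog '[[[0,0,0],0],[[0,0,0],0],[[0,0,0],0],[[0,0,0],0],[[0,0,0],0],[[0,0,0],0]]' 60 30
python3 - <<'E'
from h import *
st()
s=cam('scene');save(s,'l5s',(310,140,370,200),12)
inv=lambda p:(J.M.T@(p-J.o)*1e3).round(1)
E
```

```text
t: 6.52
eef_pos: [0.5999, -0.3034, 0.0353]
tool_rot: [0.511, -0.51, 0.489, -0.489]
contact_force: [-0.1, -0.6, 0.2]
gripper_width: 0.702
t 6.52 tcp [ 599.9 -303.4   35.3] F [-0.1 -0.6  0.2] w 60.0
x [ 0.042 -0.999  0.   ] y [ 0. -0. -1.] z [0.999 0.042 0.   ]
```

View pics/l5s.png

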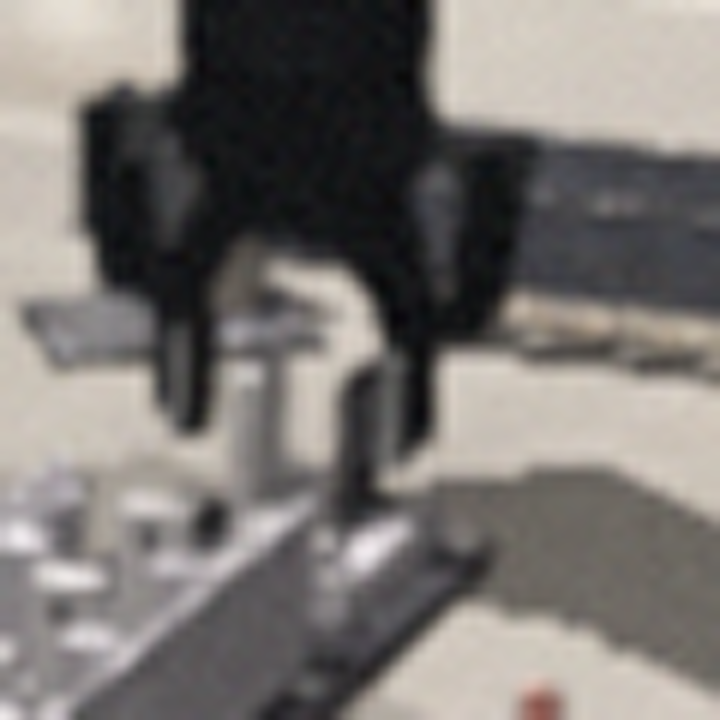

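```bash
python3 -m jog '[[[0,-60,0],0],[[0,-120,0],0],[[0,-150,0],0],[[-200,-150,0],0],[[-440,-150,20],0.08],[[-440,-150,20],0.08],[[-440,-150,20],0.08],[[-440,-150,20],0.08],[[-440,-150,20],0.08],[[-440,-150,20],0.08],[[-440,-150,20],0.08],[[-440,-150,20],0.08],[[-440,-150,20],0.08],[[-440,-150,20],0.08],[[-440,-150,20],0.08],[[-440,-150,20],0.08]]' 74 30
python3 - <<'E'
from h import *
st()
c=cam('top'); V=Fr(605.1,145.7,-4.9)
iv=lambda p:(V.M.T@(p-V.o)*1e3).round(1)
o=lambda U:((U[0]+.5)/12-.5+222,(U[1]+.5)/12-.5+175)
for n,U,z in (('root',(475,195),26),('root',(465,395),26),('crest',(350,160),67),('crest',(330,345),67),('back',(325,155),67),('short',(565,200),38.6),('short',(555,385),38.6)):
    print(n,iv(onplane(c,*o(U),z/1e3)))
save(c,'t2',(100,150,440,300),2.35)
E
```

```text
t: 7.9
eef_pos: [0.6008, 0.1392, 0.1851]
tool_rot: [0.492, -0.491, 0.508, -0.508]
contact_force: [-0.1, -0.8, -0.2]
gripper_width: 0.86
t 7.9 tcp [600.8 139.2 185.1] F [-0.1 -0.8 -0.2] w 73.5
x [-0.034 -0.999 -0.   ] y [ 0.  0. -1.] z [ 0.999 -0.034  0.   ]
root [ 24.3 -26.   26. ]
root [-21.8 -27.8  26. ]
crest [20.8 -0.2 67. ]
crest [-20.8   0.4  67. ]
back [21.5  5.4 67. ]
short [ 22.  -46.9  38.6]
short [-20.3 -48.3  38.6]
```

View pics/t2.png

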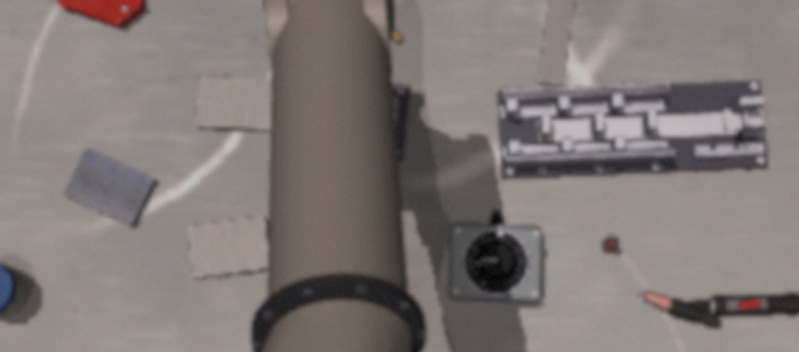

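Run:
```python
from h import *
V=Fr(605.1,145.7,-4.9); print('vee root',(V.w(0,-28.5,0)*1e3).round(1))
c=cam('top')
L=[((0,255,0),[J.w(20,-125.5-39+d,68) for d in (-13,13)]),((0,255,0),[J.w(-20,-125.5-39+d,68) for d in (-13,13)]),((0,255,0),[J.w(0,-125.5-39+d,52) for d in (-13,13)])]
for y in (100,40,-20): L.append(((255,255,0),[J.w(-31,y-27,62),J.w(31,y-27,62)])); L.append(((255,0,0),[J.w(-31,y,61),J.w(31,y,61)]))
over(c,'jo2',(305,175,435,235),6,L); save(c,'l6',(385,180,430,225),14)
plan(np.array([.6237,.2863,.06]),-2)
```

```text
vee root [602.7 117.3   0. ]
shift [-151.9  125.1   16.6] turn -0.005 | zang -2.3 q7 -0.12 t 8.0
```

View pics/jo2.png

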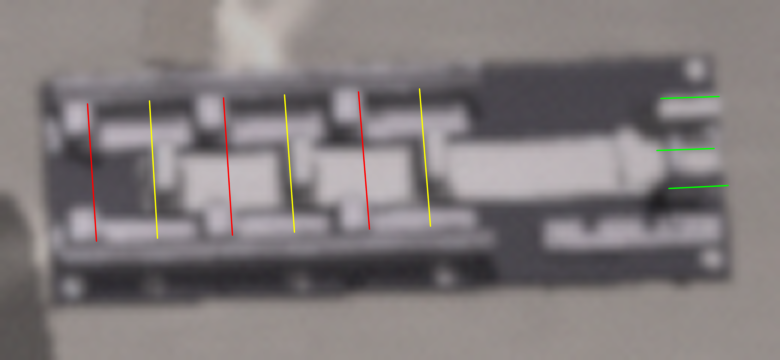

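View pics/l6.png

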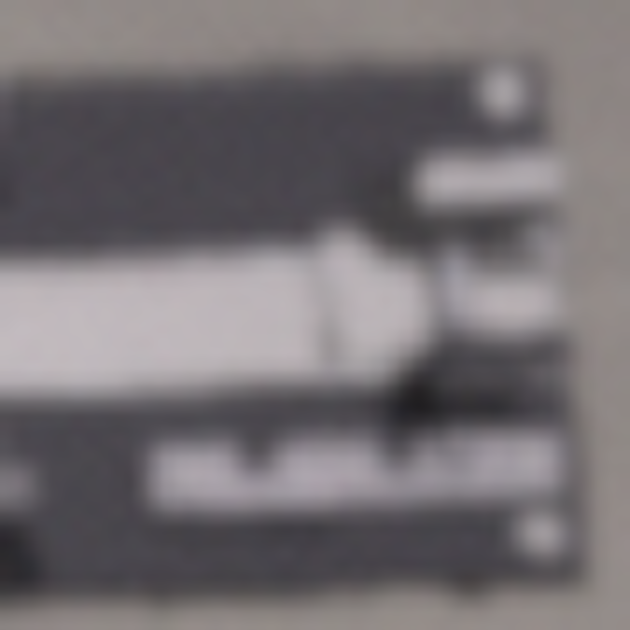

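```bash
python3 -m jog '[[[-40,30,16.6],0],[[-80,60,16.6],0],[[-120,90,16.6],0],[[-150,125,16.6],0],[[-151.9,150,16.6],0],[[-151.9,170,16.6],0],[[-151.9,182,16.6],0],[[-151.9,182,16.6],0],[[-151.9,182,16.6],0],[[-151.9,182,16.6],0]]' 74 30
python3 - <<'E'
from h import *
st(); plan(np.array([.6237,.2863,.06]),-2)
s=cam('scene');save(s,'a1',(190,210,270,290),9)
E
```

```text
t: 8.83
eef_pos: [0.6257, 0.2859, 0.0057]
tool_rot: [-0.491, 0.489, -0.509, 0.511]
contact_force: [-0.3, -0.2, 0.7]
gripper_width: 0.865
t 8.83 tcp [625.7 285.9   5.7] F [-0.3 -0.2  0.7] w 73.9
x [-0.041 -0.999 -0.   ] y [ 0.003  0.    -1.   ] z [ 0.999 -0.041  0.003]
shift [ -0.3 -54.3  -1.8] turn -0.006 | zang -2.4 q7 -0.23 t 8.8
```

View pics/a1.png

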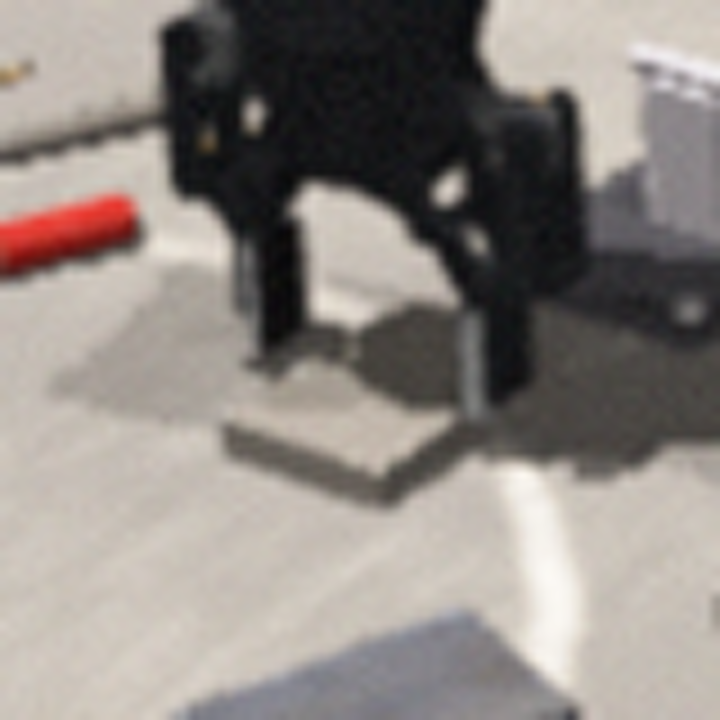

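```bash
python3 -m jog '[[[0,2,-1],0],[[0,5,-1],0],[[0,5,-1],0],[[0,5,-1],0]]' 74 30; python3 -m jog '[[[0,0,0],0],[[0,0,0],0],[[0,0,0],0],[[0,0,0],0],[[0,0,0],0],[[0,0,0],0]]' 50 40
python3 - <<'E'
from h import *
st()
s=cam('scene');save(s,'a2',(190,210,270,290),9)
E
```

```text
t: 9.22
eef_pos: [0.6223, 0.2881, -0.0015]
tool_rot: [0.491, -0.49, 0.509, -0.509]
contact_force: [0.5, 0.9, -0.8]
gripper_width: 0.868
t: 9.72
eef_pos: [0.6223, 0.2882, -0.0014]
tool_rot: [0.49, -0.49, 0.51, -0.509]
contact_force: [-3.1, -0.6, 5.9]
gripper_width: 0.692
t 9.72 tcp [622.3 288.2  -1.4] F [-3.1 -0.6  5.9] w 59.1
x [-0.038 -0.999 -0.   ] y [-0.  0. -1.] z [ 0.999 -0.038 -0.   ]
```

View pics/a2.png

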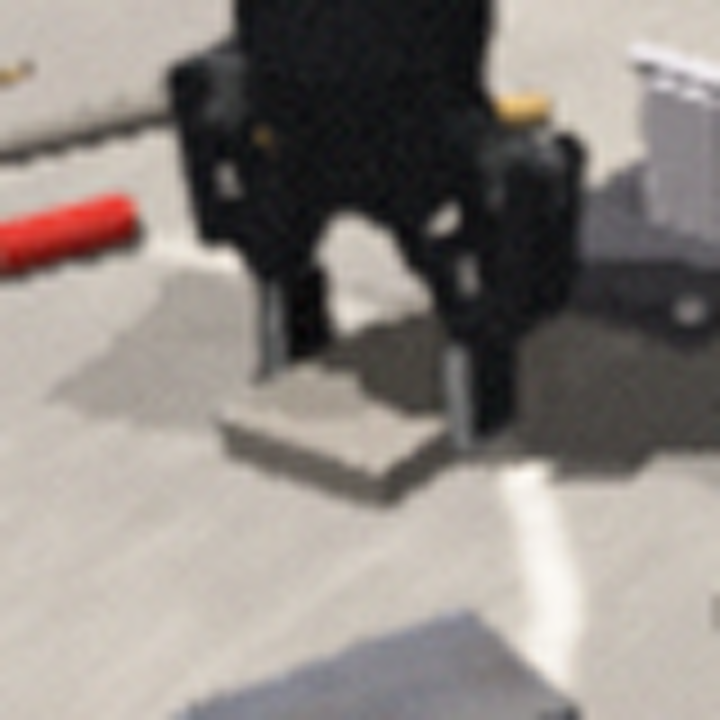

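```bash
python3 -m jog '[[[0,0,0],0],[[0,0,0],0],[[0,0,0],0],[[10,0,0],0],[[23,0,0],0],[[23,0,0],0],[[23,0,0],0]]' 74 40; python3 -m jog '[[[0,0,0],0],[[0,0,0],0],[[0,0,0],0],[[0,0,0],0],[[0,0,0],0],[[0,0,0],0]]' 50 50
python3 - <<'E'
from h import *
st()
s=cam('scene');save(s,'a3',(190,210,270,290),9)
c=cam('top');save(c,'a3t',(170,170,250,230),9)
E
```

```text
t: 10.35
eef_pos: [0.6219, 0.2626, -0.0016]
tool_rot: [-0.489, 0.49, -0.51, 0.51]
contact_force: [-1.4, 0.3, 0.4]
gripper_width: 0.868
t: 10.85
eef_pos: [0.6217, 0.2651, -0.0014]
tool_rot: [-0.491, 0.49, -0.509, 0.509]
contact_force: [-1.1, -2.0, 5.1]
gripper_width: 0.687
t 10.85 tcp [621.7 265.1  -1.4] F [-1.1 -2.   5.1] w 58.7
x [-0.038 -0.999 -0.   ] y [ 0.  0. -1.] z [ 0.999 -0.038  0.   ]
```

View pics/a3.png

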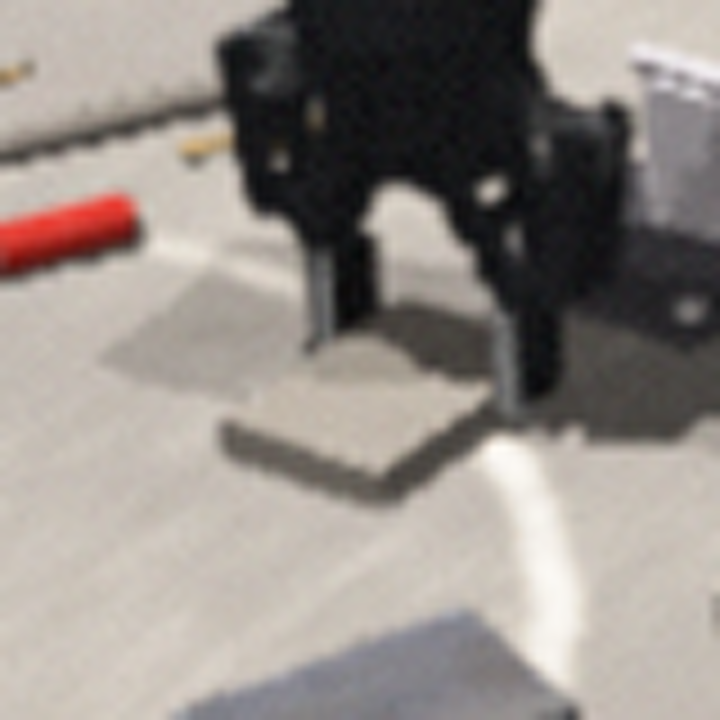

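View pics/a3t.png

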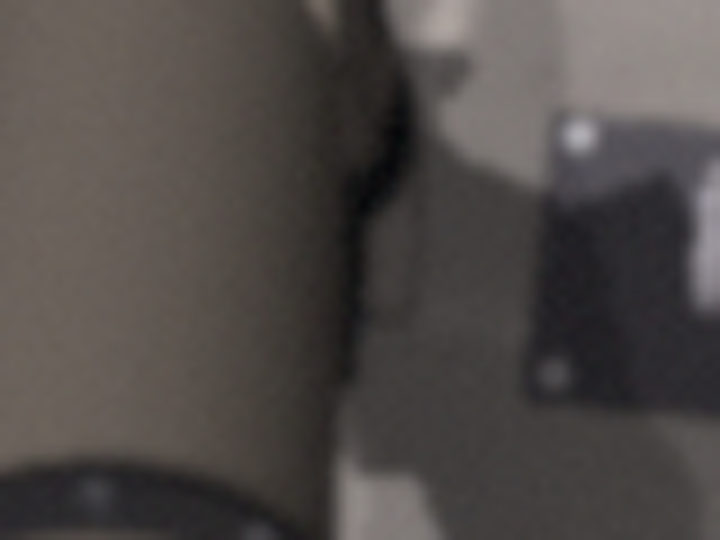

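```bash
echo "VR=Fr(602.7,117.3,-4.9)" >> h.py; python3 -m jog '[[[0,-30,0],0],[[0,-70,0],0],[[0,-110,0],0],[[0,-130,0],0],[[0,-130,0],0],[[0,-130,0],0]]'
python3 - <<'E'
from h import *
st(); plan(VR.w(0,4.7,110),-4.9)
s=cam('scene');save(s,'a4',(190,180,290,270),8)
E
```

```text
t: 11.45
eef_pos: [0.6212, 0.2658, 0.128]
tool_rot: [0.491, -0.49, 0.509, -0.509]
contact_force: [-1.7, 0.8, -5.9]
gripper_width: 0.685
t 11.45 tcp [621.2 265.8 128. ] F [-1.7  0.8 -5.9] w 58.5
x [-0.037 -0.999 -0.001] y [ 0.     0.001 -1.   ] z [ 0.999 -0.037  0.   ]
shift [144.4  17.9 -12.7] turn 0.048 | zang -2.1 q7 -0.26 t 11.4
```

View pics/a4.png

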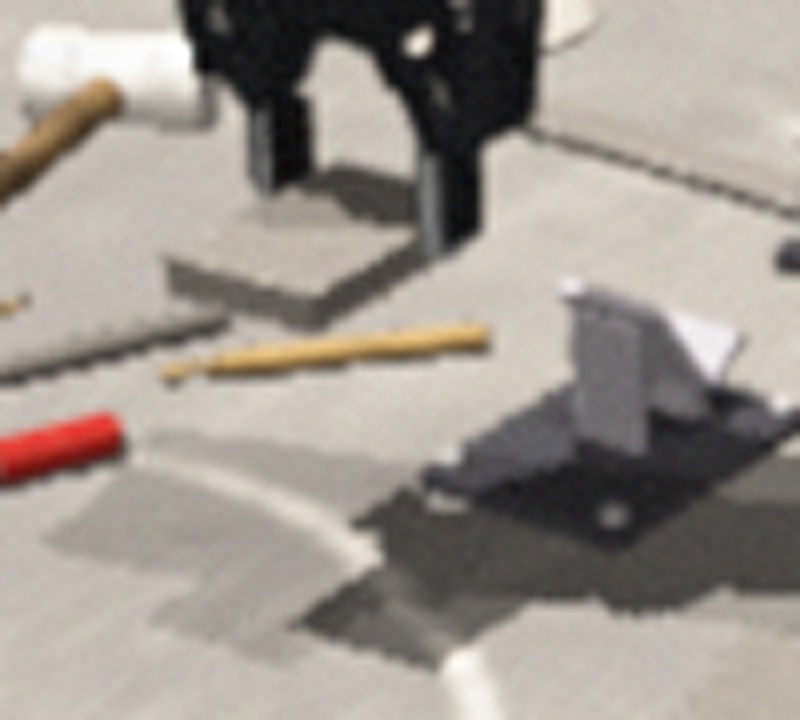

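```bash
python3 -m jog '[[[40,0,-4],0],[[80,0,-8],0.04],[[120,0,-12],0.048],[[144.4,0,-12.7],0.048],[[144.4,0,-12.7],0.048],[[144.4,10,-12.7],0.048],[[144.4,25,-12.7],0.048],[[144.4,38,-12.7],0.048],[[144.4,38,-12.7],0.048],[[144.4,38,-12.7],0.048]]'
python3 - <<'E'
from h import *
st(); plan(VR.w(0,4.7,65.6),-4.9)
s=cam('scene');save(s,'a5',(210,180,310,270),8)
E
```

```text
t: 12.33
eef_pos: [0.6017, 0.122, 0.0879]
tool_rot: [0.477, -0.48, 0.521, -0.52]
contact_force: [0.0, 1.3, -5.4]
gripper_width: 0.69
t 12.33 tcp [601.7 122.   87.9] F [ 0.   1.3 -5.4] w 58.9
x [-0.084 -0.996  0.002] y [-0.004 -0.001 -1.   ] z [ 0.996 -0.084 -0.004]
shift [-0.1 22.3  1.5] turn 0.001 | zang -4.8 q7 -0.07 t 12.3
```

View pics/a5.png

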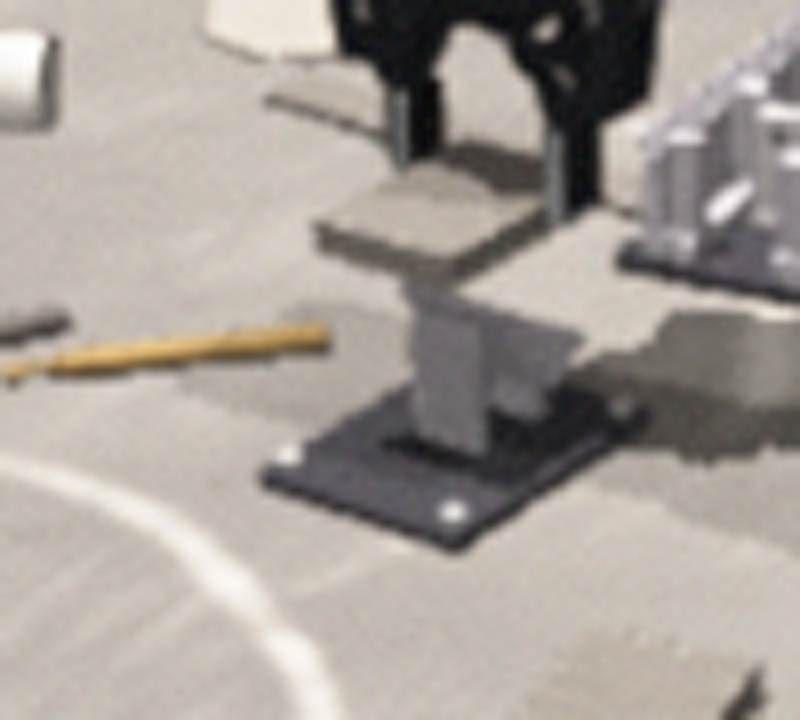

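```bash
python3 -m jog '[[[0,10,1.5],0],[[0,18,1.5],0],[[0,22,1.5],0],[[0.5,25.5,1.5],0],[[1,28.7,1.5],0],[[0.8,32,1.5],0],[[0.3,35.2,1.5],0],[[-0.7,38.5,1.5],0],[[-2,41.3,1.5],0],[[-2,41.3,1.5],0]]' - 25
python3 - <<'E'
from h import *
st()
s=cam('scene');save(s,'a6',(210,180,310,270),8)
E
```

```text
t: 13.22
eef_pos: [0.6043, 0.1177, 0.0508]
tool_rot: [-0.476, 0.478, -0.521, 0.523]
contact_force: [-10.4, -12.1, 17.8]
gripper_width: 0.685
t 13.22 tcp [604.3 117.7  50.8] F [-10.4 -12.1  17.8] w 58.5
x [-0.09  -0.996  0.004] y [-0.002 -0.004 -1.   ] z [ 0.996 -0.09  -0.002]
```

View pics/a6.png

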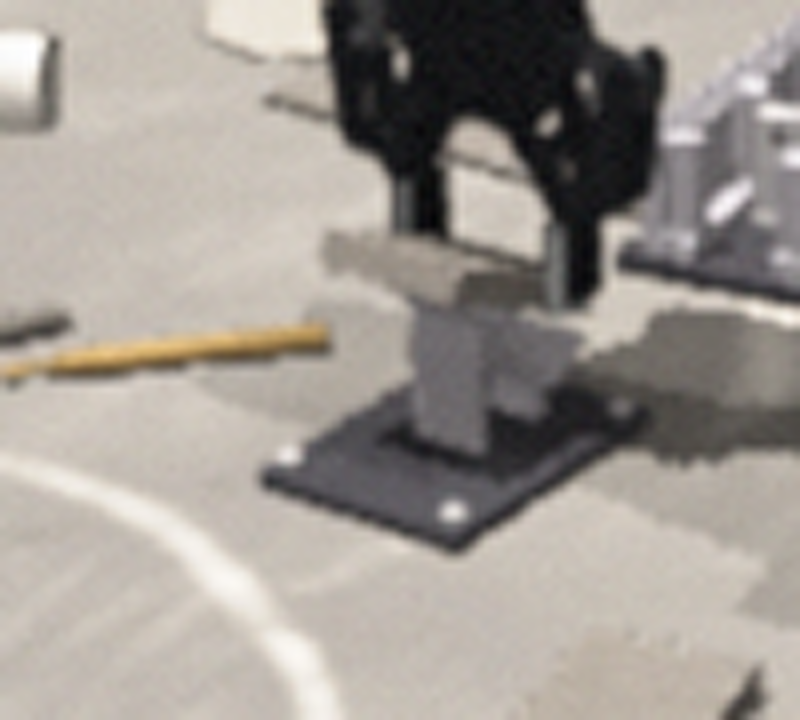

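```bash
python3 -m jog '[[[-0.5,1.5,0],0],[[-1.7,3,0],0],[[-2,5,0],0],[[-2,5,0],0]]' - 20
python3 - <<'E'
from h import *
st()
s=cam('scene');save(s,'a7',(210,180,310,270),8)
E
```

```text
t: 13.6
eef_pos: [0.6043, 0.1182, 0.0459]
tool_rot: [-0.475, 0.479, -0.521, 0.523]
contact_force: [-10.9, -15.2, 18.2]
gripper_width: 0.687
t 13.6 tcp [604.3 118.2  45.9] F [-10.9 -15.2  18.2] w 58.7
x [-0.091 -0.996  0.005] y [-0.002 -0.005 -1.   ] z [ 0.996 -0.091 -0.002]
```

View pics/a7.png

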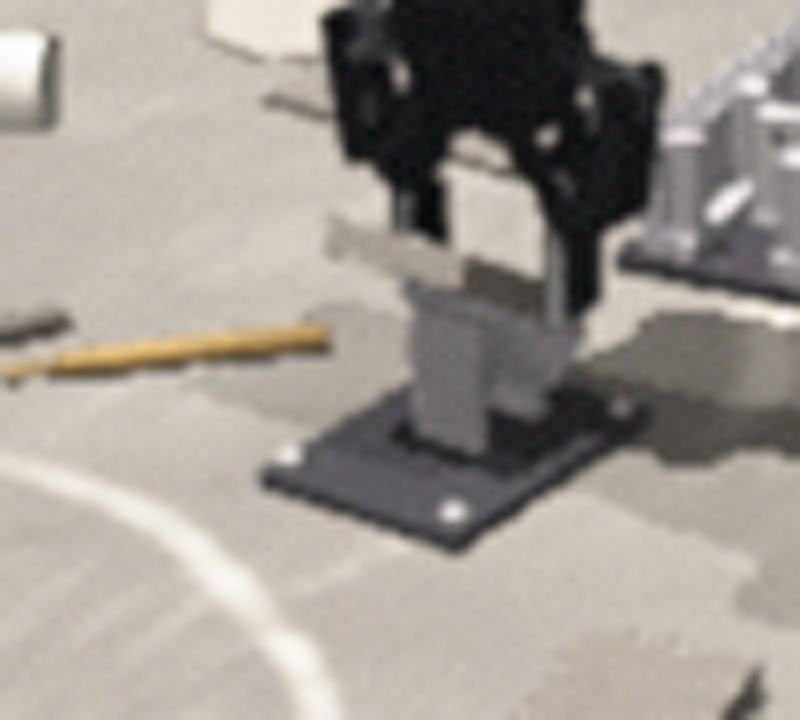

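```bash
python3 -m jog '[[[-2,0,0],0],[[-4,0,0],0],[[-6,0,0],0],[[-8,0,0],0],[[-8,0,0],0]]' - 20
python3 - <<'E'
from h import *
st()
s=cam('scene');save(s,'a8',(210,180,310,270),8)
E
```

```text
t: 14.07
eef_pos: [0.6042, 0.1186, 0.0455]
tool_rot: [-0.471, 0.48, -0.521, 0.526]
contact_force: [-12.8, -29.1, 19.7]
gripper_width: 0.68
t 14.07 tcp [604.2 118.6  45.5] F [-12.8 -29.1  19.7] w 58.1
x [-0.096 -0.995  0.014] y [-0.004 -0.013 -1.   ] z [ 0.995 -0.096 -0.003]
```

View pics/a8.png

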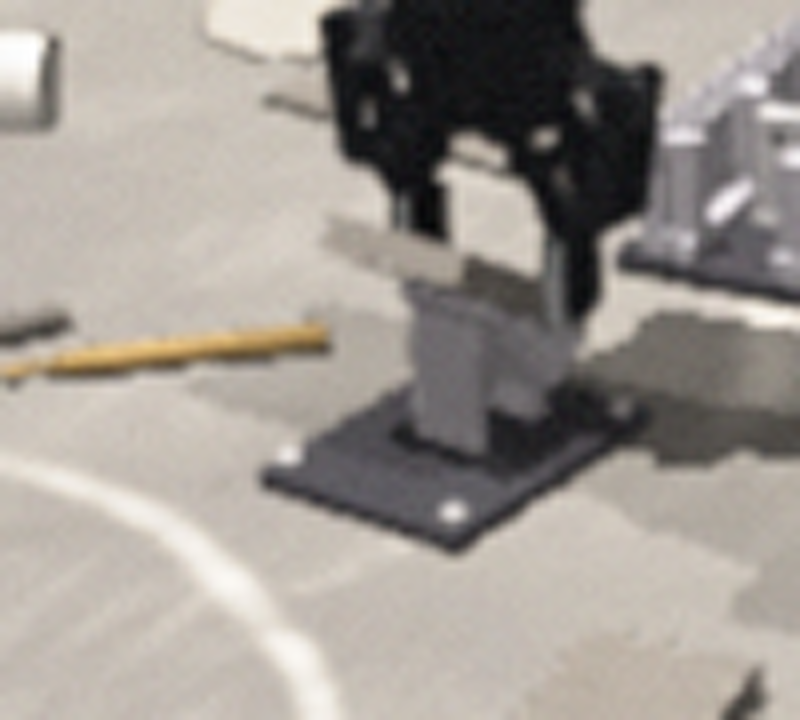

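```bash
python3 -m jog '[[[6,-2,0],0],[[10,-4,0],0],[[10,-4,0],0]]' - 20;  python3 -m jog '[[[0,0,0],0],[[0,0,0],0],[[0,0,0],0],[[0,0,0],0]]' 72 20
python3 - <<'E'
from h import *
st()
s=cam('scene');save(s,'a9',(210,180,310,270),8)
E
```

```text
t: 14.37
eef_pos: [0.6054, 0.1217, 0.0484]
tool_rot: [-0.478, 0.477, -0.521, 0.522]
contact_force: [-0.7, -4.5, -1.6]
gripper_width: 0.688
t: 14.7
eef_pos: [0.6055, 0.1243, 0.0482]
tool_rot: [0.479, -0.478, 0.521, -0.521]
contact_force: [-0.4, 0.2, 0.4]
gripper_width: 0.845
t 14.7 tcp [605.5 124.3  48.2] F [-0.4  0.2  0.4] w 72.2
x [-0.085 -0.996 -0.001] y [ 0.001  0.001 -1.   ] z [ 0.996 -0.085  0.001]
```

View pics/a9.png

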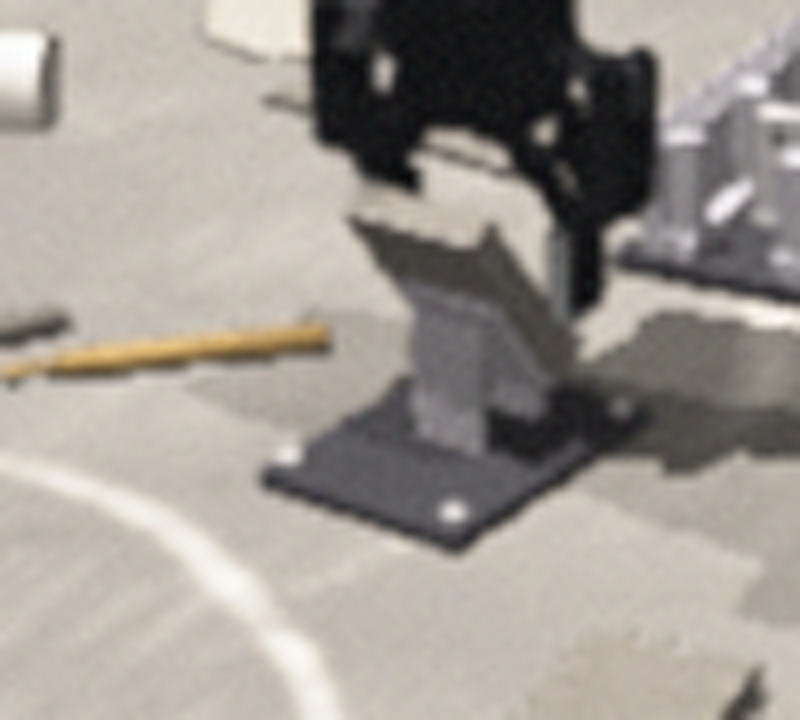

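```bash
python3 -m jog '[[[0,-30,0],0],[[0,-60,0],0],[[0,-90,0],0],[[0,-110,0],0],[[0,-110,0],-0.5],[[0,-110,0],-1.0],[[0,-110,0],-1.571],[[0,-110,0],-1.571],[[0,-110,0],-1.571],[[0,-110,0],-1.571],[[0,-110,0],-1.571],[[0,-110,0],-1.571],[[0,-110,0],-1.571],[[0,-110,0],-1.571],[[0,-110,0],-1.571],[[0,-110,0],-1.571],[[0,-110,0],-1.571]]' 60 20
python3 - <<'E'
from h import *
st()
iv=lambda F,p:(F.M.T@(p-F.o)*1e3).round(1)
print(iv(VR,np.array([.6055,.1243,0])))
s=cam('scene');save(s,'a10',(210,150,310,240),8)
c=cam('top');save(c,'a10t',(215,165,285,225),9)
plan(VR.w(2,37,78),85.1)
E
```

```text
t: 16.17
eef_pos: [0.6051, 0.1234, 0.1581]
tool_rot: [0.707, -0.706, 0.028, -0.028]
contact_force: [0.7, 0.7, -0.5]
gripper_width: 0.701
t 16.17 tcp [605.1 123.4 158.1] F [ 0.7  0.7 -0.5] w 59.9
x [ 0.997 -0.079  0.   ] y [ 0.  0. -1.] z [0.079 0.997 0.   ]
[2.2 7.2 0. ]
shift [ 0.1 80.  30.8] turn 0.0 | zang 85.1 q7 1.25 t 16.3
```

View pics/a10.png

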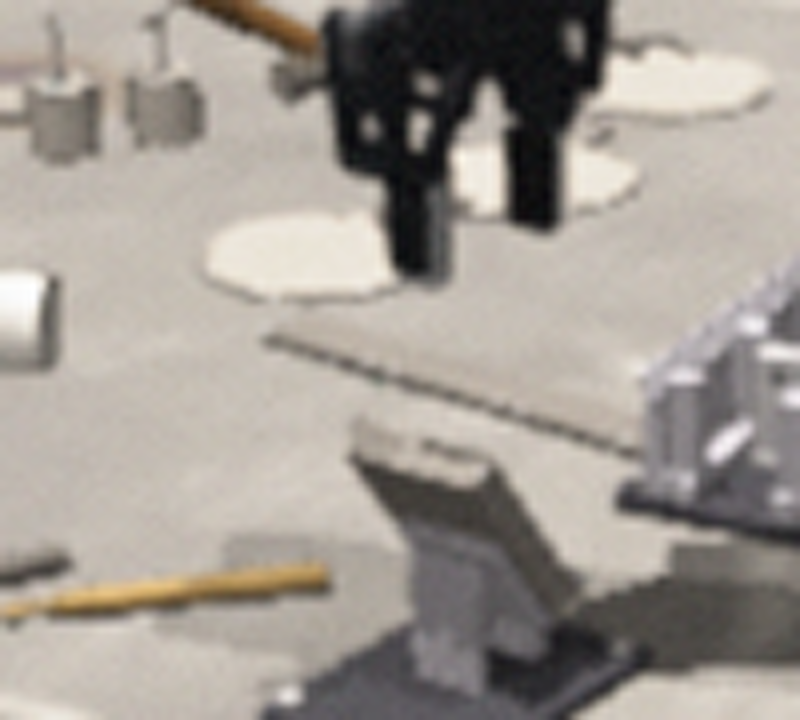

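View pics/a10t.png

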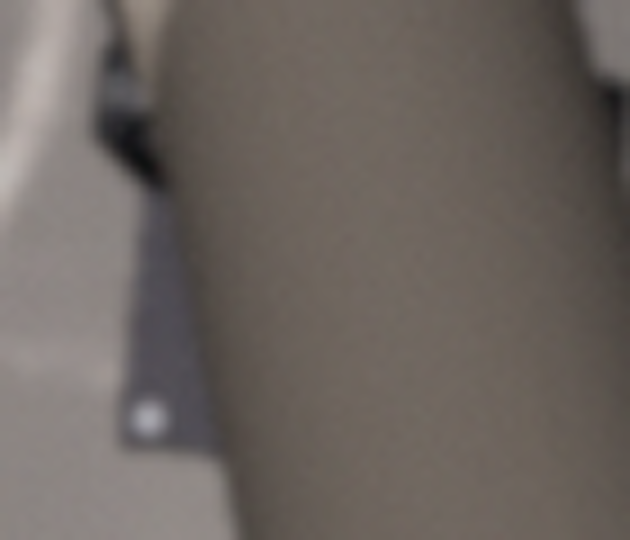

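```bash
python3 -m jog '[[[0,0,31],0],[[0,15,31],0],[[0,35,31],0],[[0,55,31],0],[[0,70,31],0],[[0,80,31],0],[[0,80,31],0],[[0,80,31],0]]' 60 20
python3 - <<'E'
from h import *
st()
iv=lambda F,p:(F.M.T@(p-F.o)*1e3).round(1)
print(iv(VR,np.array(get_obs()['eef_pos'])))
s=cam('scene');save(s,'a11',(210,150,310,240),8)
E
```

```text
t: 16.93
eef_pos: [0.6077, 0.1541, 0.0779]
tool_rot: [-0.706, 0.707, -0.031, 0.031]
contact_force: [-0.4, -0.8, 1.1]
gripper_width: 0.698
t 16.93 tcp [607.7 154.1  77.9] F [-0.4 -0.8  1.1] w 59.6
x [ 0.996 -0.087 -0.   ] y [-0. -0. -1.] z [ 0.087  0.996 -0.   ]
[ 1.8 37.1 77.9]
```

View pics/a11.png

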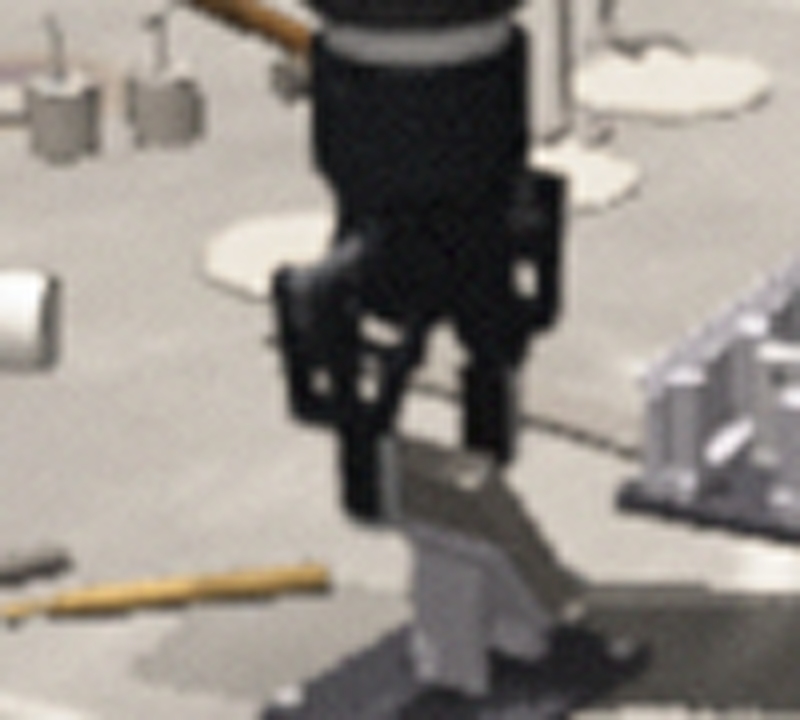

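```bash
python3 -m jog '[[[0,0,0],0],[[0,0,-2],0],[[0,0,-4],0],[[0,0,-8],0],[[0,-1,-12],0],[[0,-2,-16],0],[[0,-3,-20],0],[[0,-4,-24],0],[[0,-5,-28],0],[[0,-6,-32],0],[[0,-7,-36],0],[[0,-8,-40],0],[[0,-8,-40],0]]' 34 20
python3 - <<'E'
from h import *
st()
iv=lambda F,p:(F.M.T@(p-F.o)*1e3).round(1)
print(iv(VR,np.array(get_obs()['eef_pos'])))
s=cam('scene');save(s,'a12',(210,150,310,240),8)
E
```

```text
t: 18.07
eef_pos: [0.604, 0.1122, 0.0859]
tool_rot: [-0.706, 0.707, -0.031, 0.031]
contact_force: [0.8, 0.3, 0.2]
gripper_width: 0.4
t 18.07 tcp [604.  112.2  85.9] F [0.8 0.3 0.2] w 34.2
x [ 0.996 -0.088 -0.   ] y [-0.001 -0.001 -1.   ] z [ 0.088  0.996 -0.001]
[ 1.8 -5.  85.9]
```

View pics/a12.png

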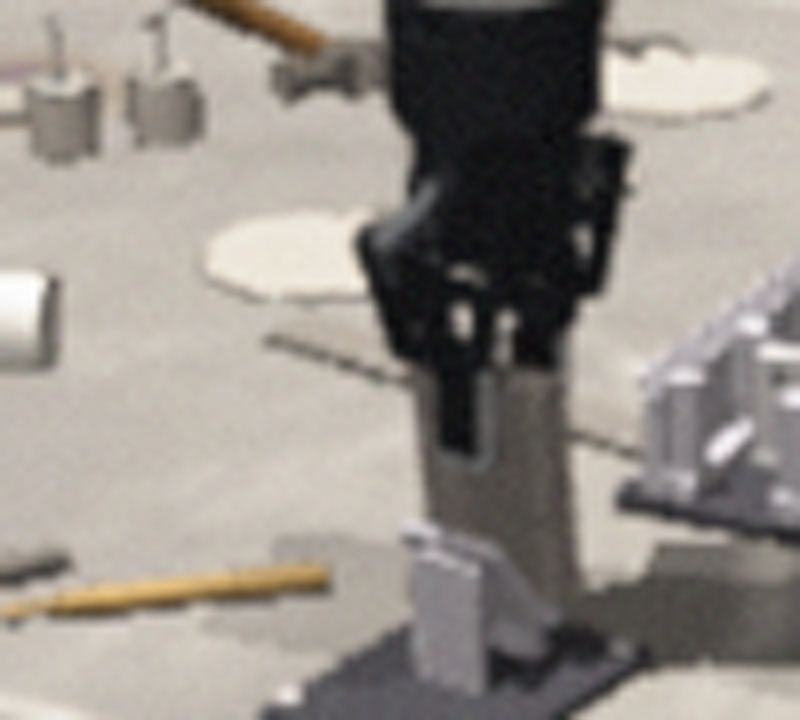

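```bash
python3 -m jog '[[[0,0,0],0],[[0,0,1],0],[[0,0,2],0],[[0,0,2],0],[[0,0,2],0],[[0,0,2],0],[[0,0,2],0]]' 8 60
python3 - <<'E'
from h import *
st()
iv=lambda F,p:(F.M.T@(p-F.o)*1e3).round(1)
print(iv(VR,np.array(get_obs()['eef_pos'])))
s=cam('scene');save(s,'a13',(210,150,310,240),8)
E
```

```text
t: 18.7
eef_pos: [0.6041, 0.116, 0.0856]
tool_rot: [-0.706, 0.707, -0.031, 0.03]
contact_force: [-1.4, -0.0, -4.4]
gripper_width: 0.161
t 18.7 tcp [604.1 116.   85.6] F [-1.4 -0.  -4.4] w 13.8
x [ 0.996 -0.086 -0.001] y [-0.001 -0.    -1.   ] z [ 0.086  0.996 -0.   ]
[ 1.5 -1.2 85.6]
```

View pics/a13.png

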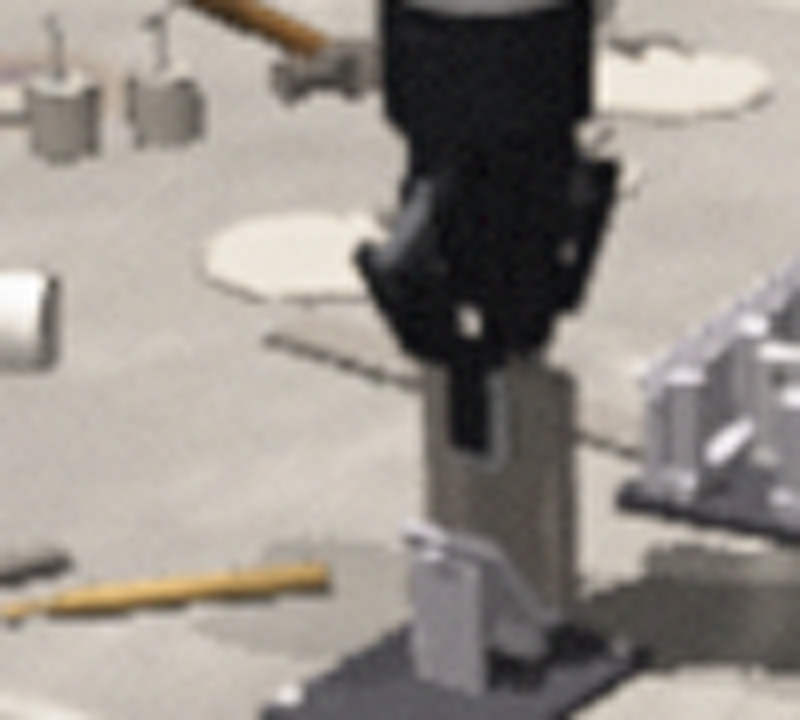

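```bash
python3 -m jog '[[[0,-20,0],0],[[0,-50,0],0],[[0,-80,0],0],[[0,-80,0],0],[[0,-80,0],0]]'
python3 - <<'E'
from h import *
st()
s=cam('scene');save(s,'a14',(230,120,310,210),8); s['img'].tofile('/tmp/x')
np.save('/tmp/s.npy',s['img'])
E
```

```text
t: 19.17
eef_pos: [0.6057, 0.1163, 0.1677]
tool_rot: [0.707, -0.706, 0.029, -0.032]
contact_force: [0.2, -0.1, -6.4]
gripper_width: 0.158
t 19.17 tcp [605.7 116.3 167.7] F [ 0.2 -0.1 -6.4] w 13.5
x [ 0.996 -0.086  0.004] y [ 0.004  0.001 -1.   ] z [0.086 0.996 0.002]
```

View pics/a14.png

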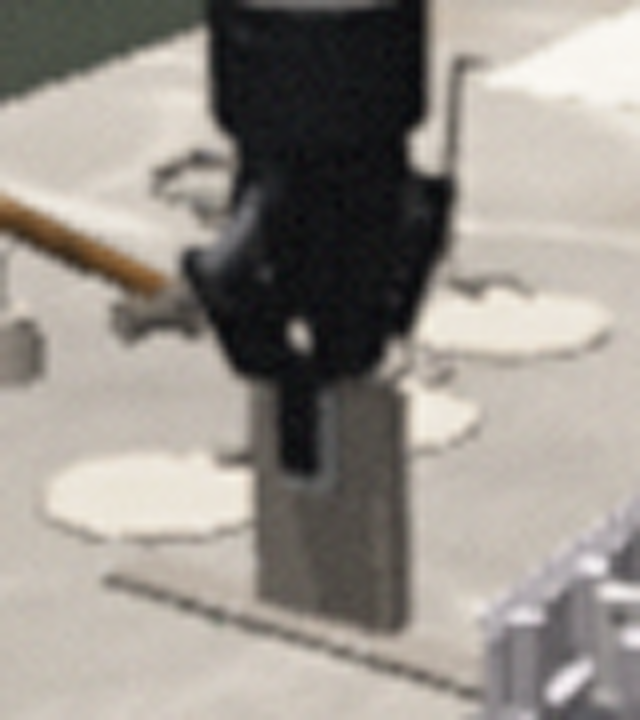

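```bash
cat >> h.py <<'E'
def onvert(c,u,v,P0,n):
    o,d=ray(c,u,v); return o+d*((P0-o)@n)/(d@n)
def platex(c,o,crop,k,pts,off=.007):
    """tool-frame coords (mm) of image pts lying on the plate face off along tool +z (facing scene cam)"""
    M=Rt(o);P=np.array(o['eef_pos']);n=M[:,2]
    if n[1]<0:n=-n
    for U in pts:
        u=(U[0]+.5)/k-.5+crop[0];v=(U[1]+.5)/k-.5+crop[1]
        w=onvert(c,u,v,P+n*off,n); print(U,(M.T@(w-P)*1e3).round(1),(w*1e3).round(1))
E
python3 - <<'E'
from h import *
o=get_obs(); s=cam('scene')
platex(s,o,(230,120),8,[(252,400),(258,600),(388,632),(385,480),(258,500),(386,560)])
print('finger tip L/R'); platex(s,o,(230,120),8,[(280,470),(320,478)],off=.021)
print('pad'); platex(s,o,(230,120),8,[(334,487)],off=.007)
E
```

```text
(252, 400) [ 29.9 -26.7   7. ] [634.6 120.5 192.5]
(258, 600) [30.2 49.2  7. ] [634.9 120.5 116.6]
(388, 632) [-27.5  48.2   7. ] [577.4 125.4 117.6]
(385, 480) [-27.4  -8.5   7. ] [577.5 125.4 174.4]
(258, 500) [28.7 10.6  7. ] [633.4 120.6 155.3]
(386, 560) [-27.2  21.1   7. ] [577.7 125.4 144.7]
finger tip L/R
(280, 470) [ 7.4 -9.4 21. ] [613.4 136.4 175.3]
(320, 478) [-10. -10.  21.] [596.1 137.9 175.9]
pad
(334, 487) [-5.3 -1.4  7. ] [599.5 123.5 167.2]
```

Run:
```python
from h import *
plan(J.w(0,-33,150),92.4)
```

```text
shift [  11.8   14.9 -287.3] turn -0.128 | zang 85.1 q7 1.26 t 19.3
```

```bash
python3 -m jog '[[[12,0,-40],0],[[12,0,-80],-0.05],[[12,0,-120],-0.1],[[12,0,-160],-0.128],[[12,0,-200],-0.128],[[12,0,-240],-0.128],[[12,0,-270],-0.128],[[12,0,-287],-0.128],[[12,14,-287],-0.128],[[12,14,-287],-0.128],[[12,14,-287],-0.128],[[12,14,-287],-0.128]]'
python3 - <<'E'
from h import *
st();plan(J.w(0,-33,150),92.4)
s=cam('scene');save(s,'b1',(270,110,370,200),8)
E
```

```text
t: 20.27
eef_pos: [0.5914, -0.1693, 0.151]
tool_rot: [0.707, -0.707, -0.015, 0.016]
contact_force: [-0.6, 1.2, -4.8]
gripper_width: 0.158
t 20.27 tcp [ 591.4 -169.3  151. ] F [-0.6  1.2 -4.8] w 13.5
x [ 0.999  0.044 -0.002] y [-0.002  0.001 -1.   ] z [-0.044  0.999  0.001]
shift [-1.   1.  -2.1] turn 0.002 | zang 92.5 q7 1.88 t 20.3
```

View pics/b1.png

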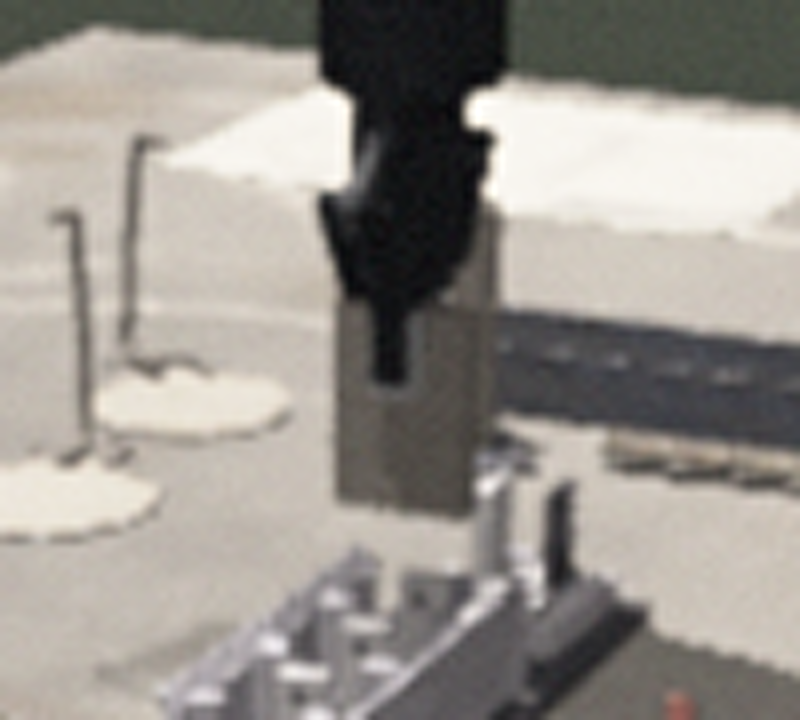

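```bash
python3 -m jog '[[[-1,10,-2],0],[[-1,20,-2],0],[[-1,30,-2],0],[[-1,30,-2],0],[[-1,30,-2],0]]'
python3 - <<'E'
from h import *
o=st();plan(J.w(0,-33,118),92.4)
s=cam('scene')
L=[((0,255,0),[J.w(31.5,118,52),J.w(31.5,-60,52)]),((0,255,0),[J.w(-31.5,118,52),J.w(-31.5,-60,52)]),((255,0,0),[J.w(-31.5,-26,62),J.w(31.5,-26,62)]),((255,255,0),[J.w(-31.5,-20,61),J.w(31.5,-20,61)])]
over(s,'b2o',(290,130,370,200),10,L); save(s,'b2',(290,130,370,200),10)
E
```

```text
t: 20.73
eef_pos: [0.59, -0.1725, 0.1206]
tool_rot: [0.707, -0.707, -0.014, 0.016]
contact_force: [0.3, 0.5, -5.0]
gripper_width: 0.156
t 20.73 tcp [ 590.  -172.5  120.6] F [ 0.3  0.5 -5. ] w 13.3
x [ 0.999  0.042 -0.002] y [-0.002  0.    -1.   ] z [-0.042  0.999  0.001]
shift [0.6 2.6 1.1] turn 0.001 | zang 92.4 q7 1.89 t 20.7
```

View pics/b2o.png

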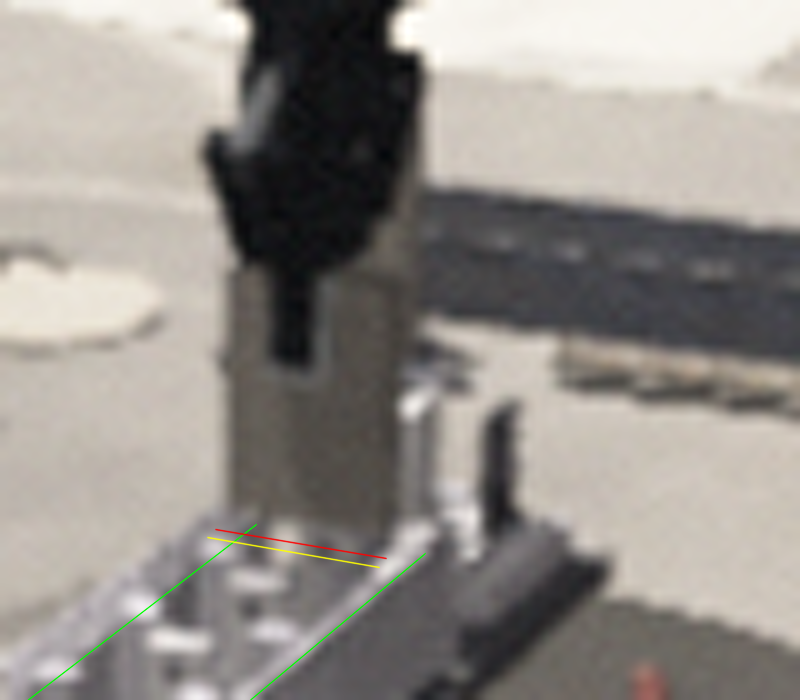

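View pics/b2.png

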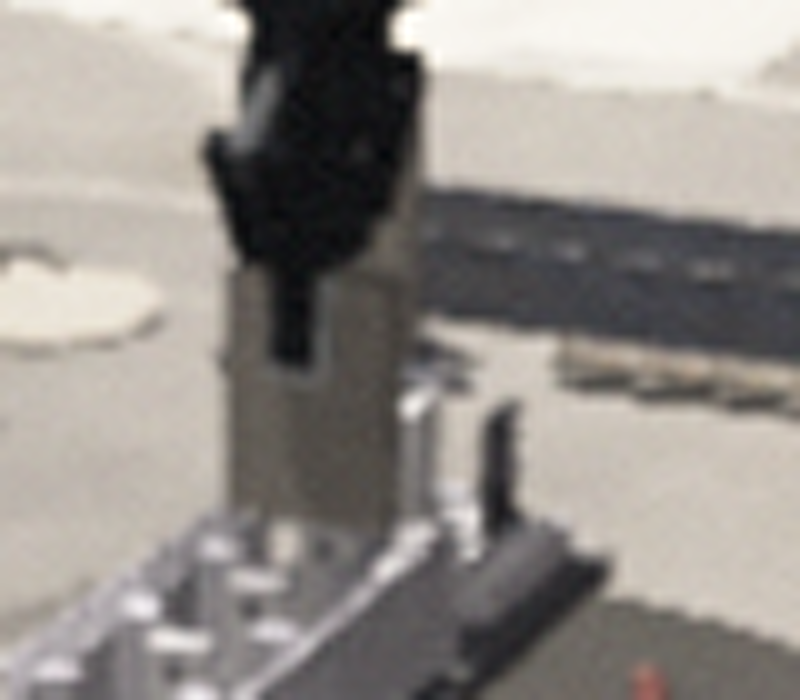

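```bash
python3 -m jog '[[[0.5,5,1],0],[[0.5,10,1],0],[[0.5,14,1],0],[[0.5,18,1],0],[[0.5,22,1],0],[[0.5,26,1],0],[[0.5,26,1],0]]'
python3 - <<'E'
from h import *
o=st();plan(J.w(0,-33,94),92.4)
s=cam('scene')
save(s,'b3',(290,130,370,200),10)
E
```

```text
t: 21.37
eef_pos: [0.5907, -0.1717, 0.0949]
tool_rot: [0.707, -0.707, -0.014, 0.015]
contact_force: [-1.1, -0.5, -5.7]
gripper_width: 0.163
t 21.37 tcp [ 590.7 -171.7   94.9] F [-1.1 -0.5 -5.7] w 13.9
x [ 0.999  0.042 -0.002] y [-0.002  0.    -1.   ] z [-0.042  0.999  0.   ]
shift [-0.2  0.9  0.4] turn 0.0 | zang 92.4 q7 1.89 t 21.4
```

View pics/b3.png

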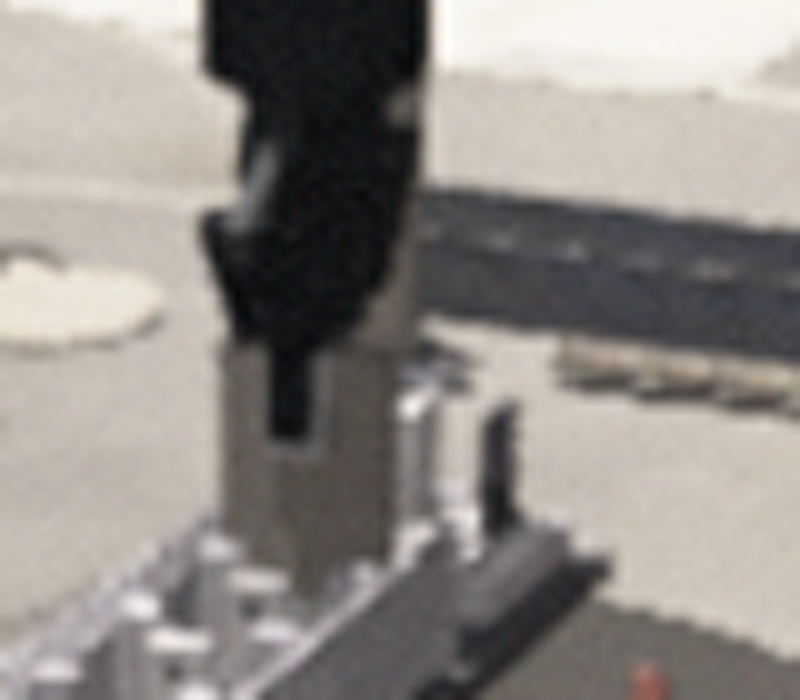

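```bash
python3 -m jog '[[[0,4,0],0],[[0,8,0],0],[[0,12,0],0],[[0,16,0],0],[[0,20,0],0],[[0,23,0],0],[[0,23,0],0],[[0,23,0],0]]'
python3 - <<'E'
from h import *
o=st();plan(J.w(0,-33,94),92.4)
s=cam('scene')
save(s,'b4',(290,130,370,200),10)
E
```

```text
t: 22.08
eef_pos: [0.5913, -0.1719, 0.0728]
tool_rot: [0.707, -0.707, -0.015, 0.015]
contact_force: [0.3, 0.0, -4.9]
gripper_width: 0.161
t 22.08 tcp [ 591.3 -171.9   72.8] F [ 0.3  0.  -4.9] w 13.7
x [ 0.999  0.042 -0.   ] y [-0.  0. -1.] z [-0.042  0.999  0.   ]
shift [ -0.8 -21.2   0.5] turn 0.0 | zang 92.4 q7 1.9 t 22.1
```

View pics/b4.png

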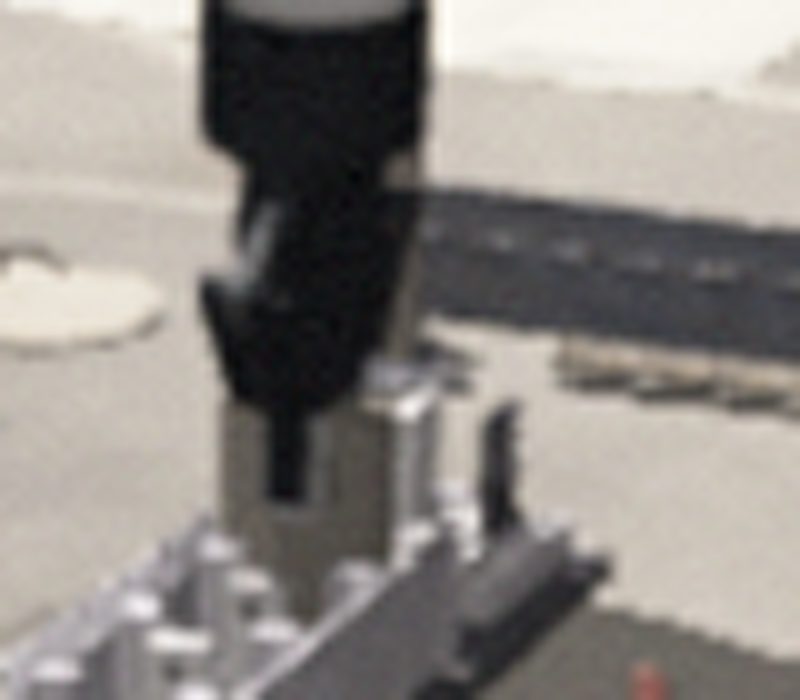

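Sliding in freely; the weight is still hanging, so I lower further until contact.

```bash
python3 -m jog '[[[0,1,0],0],[[0,2,0],0],[[0,3,0],0],[[0,4,0],0],[[0,5,0],0],[[0,5,0],0]]'
python3 - <<'E'
from h import *
st()
E
```

```text
t: 22.63
eef_pos: [0.5916, -0.1721, 0.072]
tool_rot: [0.707, -0.707, -0.015, 0.014]
contact_force: [-11.7, 4.0, 29.3]
gripper_width: 0.155
t 22.63 tcp [ 591.6 -172.1   72. ] F [-11.7   4.   29.3] w 13.3
x [0.999 0.041 0.001] y [ 0.001  0.001 -1.   ] z [-0.041  0.999  0.001]
```

```bash
python3 -m jog '[[[0,-3,0],0],[[0,-4.5,0],0],[[0,-4.5,0],0]]';python3 -m jog '[[[0,0,0],0],[[0,0,0],0],[[0,0,0],0],[[0,0,0],0]]' 32
python3 - <<'E'
from h import *
st()
s=cam('scene')
save(s,'b5',(290,130,370,200),10)
E
```

```text
t: 22.88
eef_pos: [0.5915, -0.1718, 0.0726]
tool_rot: [-0.707, 0.707, 0.015, -0.015]
contact_force: [-0.3, 0.2, -4.8]
gripper_width: 0.158
t: 23.22
eef_pos: [0.5917, -0.1719, 0.0725]
tool_rot: [-0.707, 0.707, 0.015, -0.015]
contact_force: [-0.4, -0.2, 0.1]
gripper_width: 0.377
t 23.22 tcp [ 591.7 -171.9   72.5] F [-0.4 -0.2  0.1] w 32.2
x [0.999 0.042 0.001] y [ 0.001 -0.    -1.   ] z [-0.042  0.999 -0.   ]
```

View pics/b5.png

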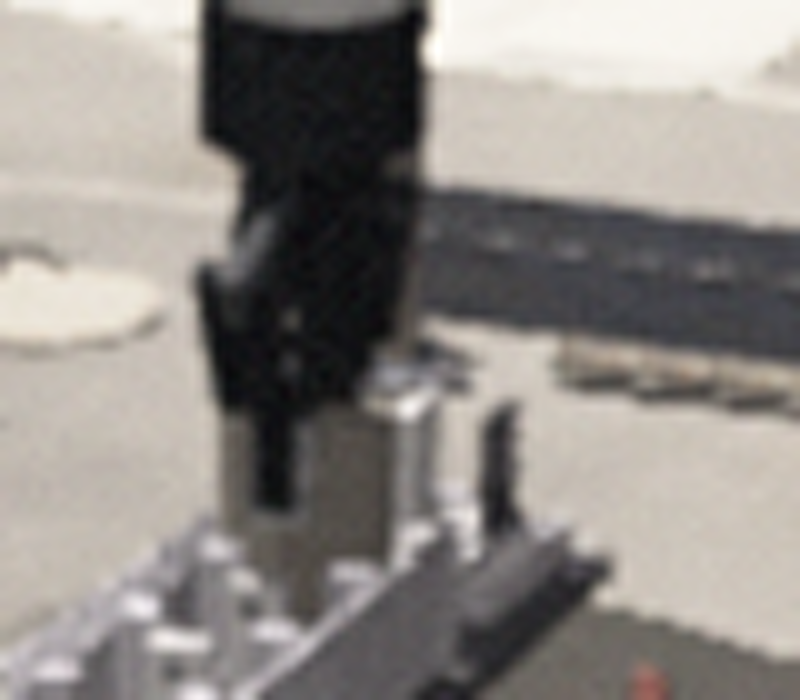

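```bash
python3 -m jog '[[[0,-40,0],0],[[0,-80,0],0],[[0,-110,0],0],[[0,-110,0],0],[[-60,-110,100],0.3],[[-130,-110,250],0.9],[[-130,-110,380],1.49],[[-130,-110,380],1.49],[[-130,-110,380],1.49],[[-130,-110,380],1.49],[[-130,-110,380],1.49],[[-130,-110,380],1.49],[[-130,-110,380],1.49],[[-130,-110,380],1.49],[[-130,-110,380],1.49],[[-130,-110,380],1.49],[[-130,-110,380],1.49]]' 74
python3 - <<'E'
from h import *
st();plan([.4584,.2682,.06],7)
s=cam('scene');save(s,'c0s',(290,130,370,200),10)
c=cam('top');save(c,'c0',(100,150,440,300),2.35)
E
```

```text
t: 24.68
eef_pos: [0.4446, 0.2046, 0.1823]
tool_rot: [0.53, -0.529, 0.469, -0.469]
contact_force: [1.0, -1.3, -0.3]
gripper_width: 0.865
t 24.68 tcp [444.6 204.6 182.3] F [ 1.  -1.3 -0.3] w 73.8
x [ 0.121 -0.993 -0.001] y [ 0.     0.001 -1.   ] z [0.993 0.121 0.   ]
shift [-61.4 122.4  21.4] turn -0.001 | zang 6.9 q7 -0.35 t 24.7
```

View pics/c0.png

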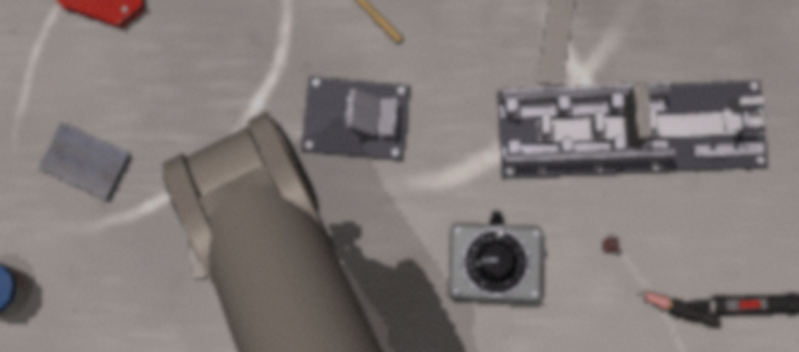

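View pics/c0s.png

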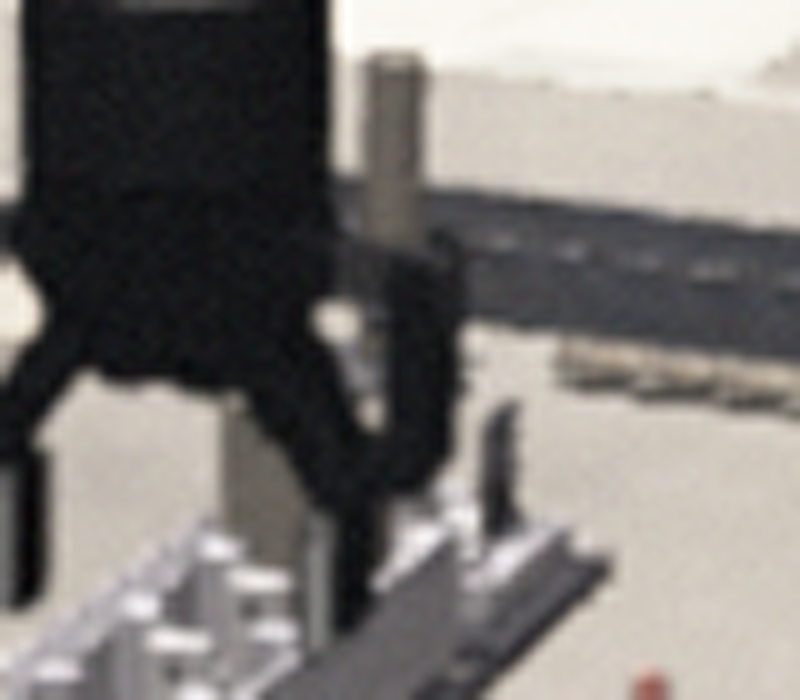

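Run:
```python
from h import *
s=cam('scene');save(s,'c1s',(190,210,330,330),5.5)
print([proj(s,[.4557,.290,.014]).round(1)])
```

```text
[array([286.6, 268.3])]
```

View pics/c1s.png

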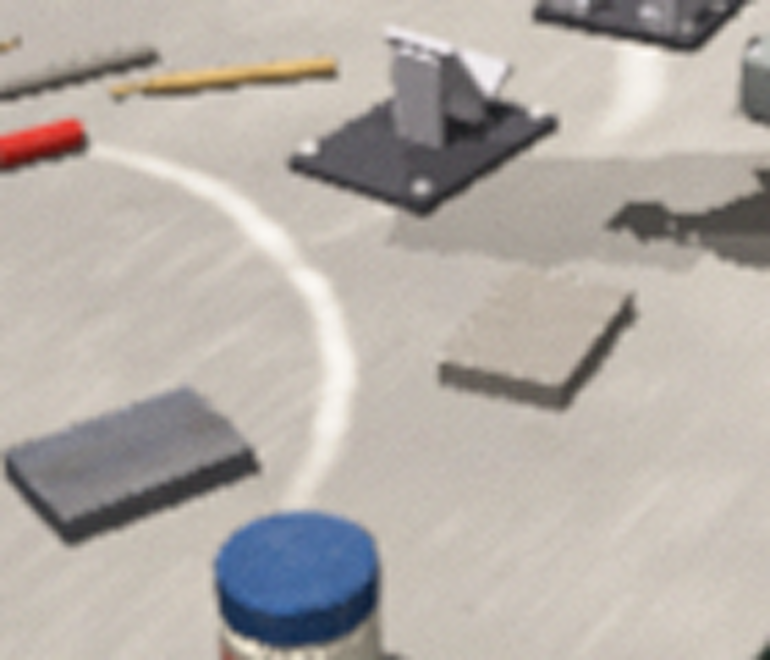

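```bash
python3 -m jog '[[[-30,40,21],0],[[-61,80,21],0],[[-61,120,21],0],[[-61,155,21],0],[[-61,175,21],0],[[-61,184,21],0],[[-61,184,21],0],[[-61,184,21],0],[[-61,184,21],0]]' 74
python3 - <<'E'
from h import *
st();plan([.4584,.2682,-.0015],7)
s=cam('scene');save(s,'c2s',(250,210,330,290),8)
E
```

```text
t: 25.58
eef_pos: [0.4604, 0.2658, 0.0004]
tool_rot: [0.531, -0.529, 0.468, -0.469]
contact_force: [-0.3, 0.9, -0.9]
gripper_width: 0.868
t 25.58 tcp [4.604e+02 2.658e+02 4.000e-01] F [-0.3  0.9 -0.9] w 74.2
x [ 0.123 -0.992 -0.002] y [ 0.003  0.002 -1.   ] z [0.992 0.123 0.003]
shift [-2.6  1.9 -1.7] turn 0.001 | zang 7.0 q7 -0.33 t 25.6
```

View pics/c2s.png

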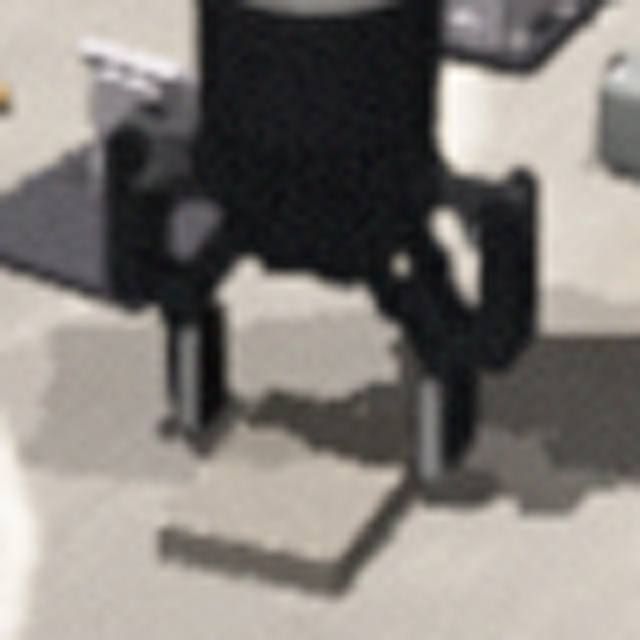

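```bash
python3 -m jog '[[[-2.5,1,-1.5],0],[[-2.5,1,-1.5],0],[[-2.5,1,-1.5],0],[[-2.5,1,-1.5],0],[[-2.5,1,-1.5],0],[[-2.5,1,-1.5],0],[[-2.5,1,-1.5],0]]' 50 50
python3 - <<'E'
from h import *
st()
E
python3 -m jog '[[[0,-30,0],0],[[0,-70,0],0],[[0,-110,0],0],[[0,-130,0],0],[[0,-130,0],0],[[0,-130,0],0]]'
python3 - <<'E'
from h import *
st();plan(VR.w(0,6,110),-4.9)
s=cam('scene');save(s,'c3s',(240,180,340,270),8)
E
```

```text
t: 26.22
eef_pos: [0.4574, 0.2685, -0.0007]
tool_rot: [0.531, -0.529, 0.468, -0.468]
contact_force: [-2.4, -1.5, 10.7]
gripper_width: 0.686
t 26.22 tcp [457.4 268.5  -0.7] F [-2.4 -1.5 10.7] w 58.6
x [ 0.123 -0.992 -0.002] y [ 0.001  0.002 -1.   ] z [0.992 0.123 0.002]
t: 26.72
eef_pos: [0.4571, 0.2683, 0.1286]
tool_rot: [0.531, -0.529, 0.468, -0.468]
contact_force: [-0.7, -0.3, -5.0]
gripper_width: 0.688
t 26.72 tcp [457.1 268.3 128.6] F [-0.7 -0.3 -5. ] w 58.7
x [ 0.123 -0.992 -0.002] y [ 0.002  0.002 -1.   ] z [0.992 0.123 0.002]
shift [162.   18.6 127.1] turn 0.209 | zang 7.1 q7 -0.4 t 26.7
```

View pics/c3s.png

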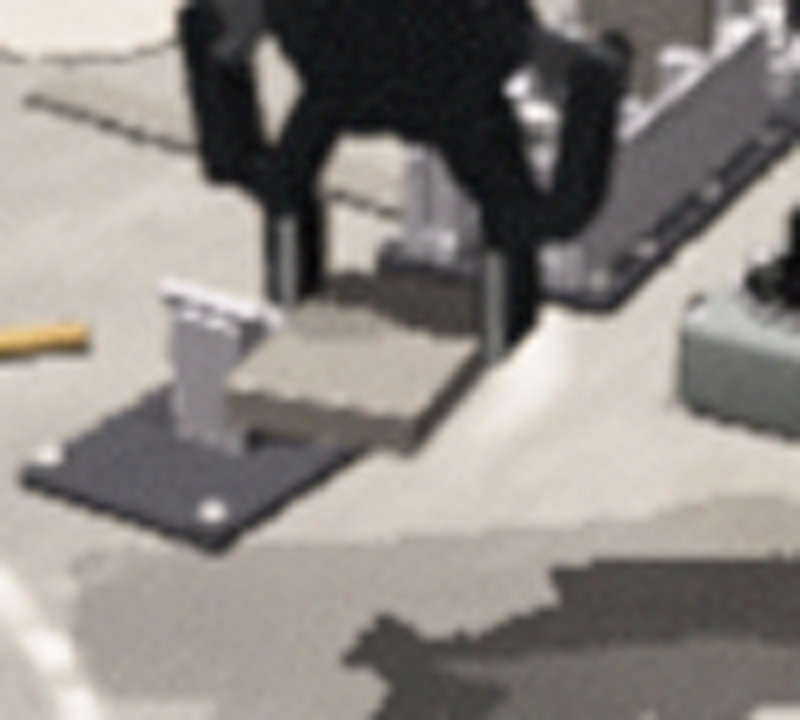

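```bash
python3 -m jog '[[[35,0,25],0],[[70,0,50],0.1],[[100,0,80],0.209],[[130,0,105],0.209],[[160.5,0,127],0.209],[[160.5,0,127],0.209],[[160.5,15,127],0.209],[[160.5,35,127],0.209],[[160.5,40,127],0.209],[[160.5,40,127],0.209],[[160.5,40,127],0.209]]'
python3 - <<'E'
from h import *
st(); plan(VR.w(1,7.5,65.6),-4.9)
s=cam('scene');save(s,'c5',(210,180,310,270),8)
E
```

```text
t: 27.68
eef_pos: [0.6017, 0.124, 0.0864]
tool_rot: [0.477, -0.479, 0.521, -0.521]
contact_force: [0.3, 0.0, -3.6]
gripper_width: 0.686
t 27.68 tcp [601.7 124.   86.4] F [ 0.3  0.  -3.6] w 58.6
x [-0.085 -0.996  0.001] y [-0.002 -0.001 -1.   ] z [ 0.996 -0.085 -0.002]
shift [-0.9 20.8  2.6] turn -0.0 | zang -4.9 q7 -0.19 t 27.7
```

View pics/c5.png

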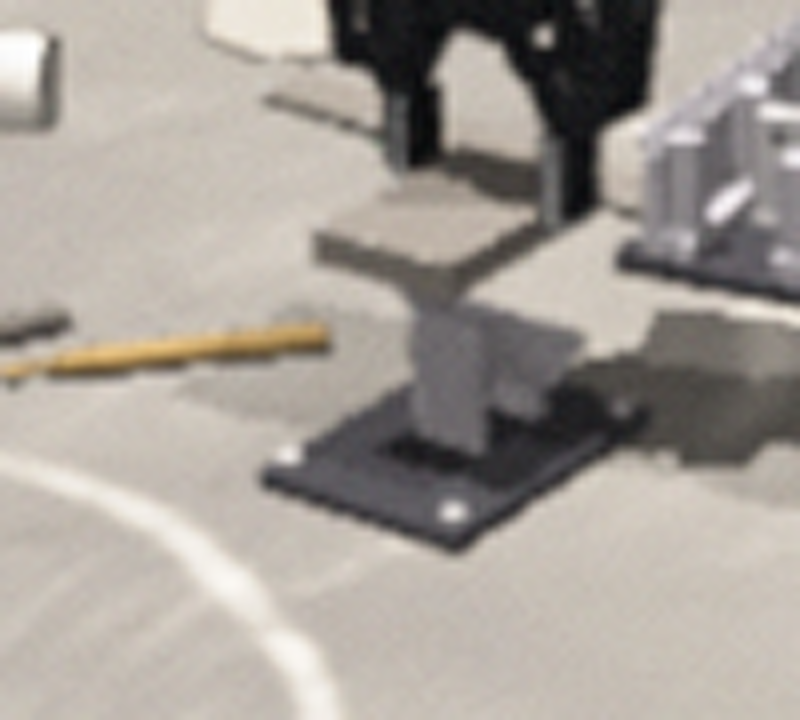

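```bash
python3 -m jog '[[[-1,10,2],0],[[-1,18,2],0],[[-1,22,2],0],[[-0.5,25.5,2],0],[[-1,29,2],0],[[-1.5,32,2],0],[[-2,35,2],0],[[-3,38,2],0],[[-4,40,2],0],[[-5,42,2],0],[[-5,42,2],0]]' - 25
python3 - <<'E'
from h import *
st()
s=cam('scene');save(s,'c6',(210,180,310,270),8)
E
```

```text
t: 28.65
eef_pos: [0.6046, 0.1219, 0.0477]
tool_rot: [-0.475, 0.479, -0.521, 0.523]
contact_force: [-11.6, -15.4, 23.7]
gripper_width: 0.687
t 28.65 tcp [604.6 121.9  47.7] F [-11.6 -15.4  23.7] w 58.6
x [-0.091 -0.996  0.006] y [-0.002 -0.006 -1.   ] z [ 0.996 -0.091 -0.001]
```

View pics/c6.png

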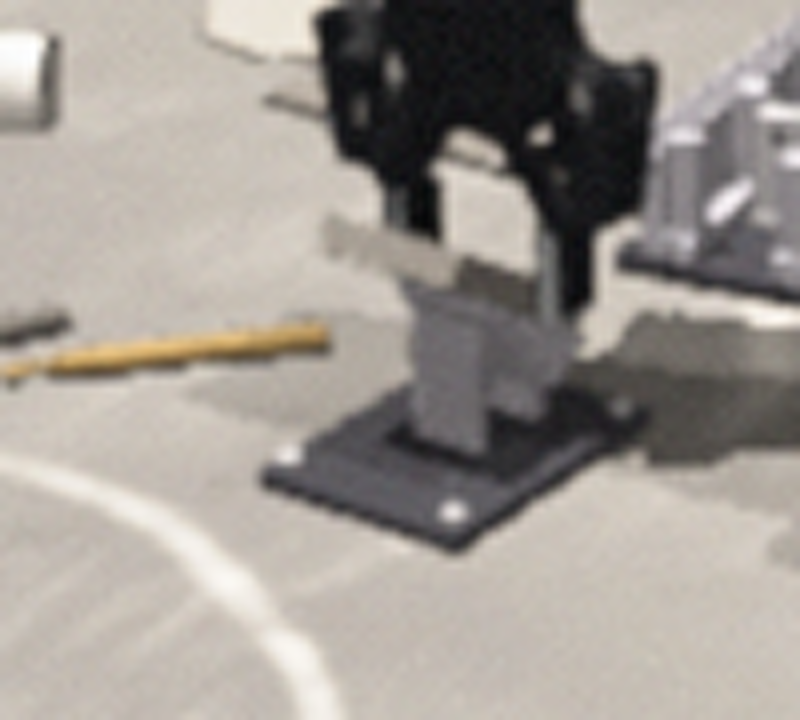

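Same state as before; back off slightly and release.

```bash
python3 -m jog '[[[2,-2,0],0],[[2,-4,0],0],[[2,-4,0],0]]' - 20;  python3 -m jog '[[[0,0,0],0],[[0,0,0],0],[[0,0,0],0],[[0,0,0],0],[[0,0,0],0]]' 72 20
python3 - <<'E'
from h import *
st()
iv=lambda F,p:(F.M.T@(p-F.o)*1e3).round(1)
print(iv(VR,np.array(get_obs()['eef_pos'])))
s=cam('scene');save(s,'c7',(210,180,310,270),8)
E
```

```text
t: 28.95
eef_pos: [0.6051, 0.1244, 0.05]
tool_rot: [-0.477, 0.478, -0.521, 0.522]
contact_force: [-2.8, -6.5, 3.3]
gripper_width: 0.682
t: 29.37
eef_pos: [0.6051, 0.1276, 0.0494]
tool_rot: [0.478, -0.478, 0.521, -0.521]
contact_force: [0.3, 0.7, 0.7]
gripper_width: 0.844
t 29.37 tcp [605.1 127.6  49.4] F [0.3 0.7 0.7] w 72.0
x [-0.085 -0.996 -0.001] y [ 0.     0.001 -1.   ] z [ 0.996 -0.085  0.   ]
[ 1.5 10.5 49.4]
```

View pics/c7.png

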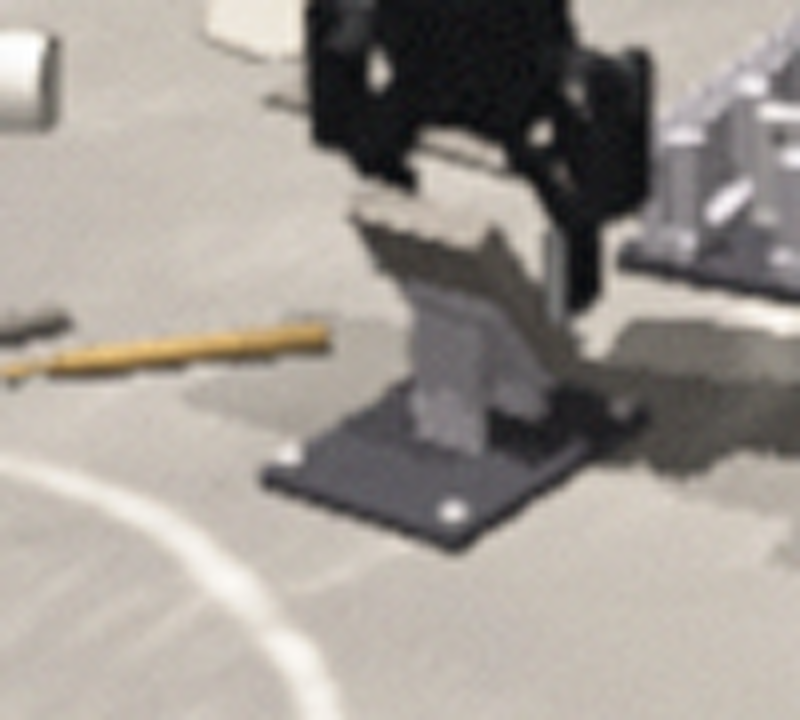

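```bash
python3 -m jog '[[[0,-30,0],0],[[0,-60,0],0],[[0,-90,0],0],[[0,-110,0],-0.2],[[0,-110,0],-0.5],[[0,-110,0],-1.0],[[0,-110,0],-1.571],[[0,-110,0],-1.571],[[0,-110,0],-1.571],[[0,-110,0],-1.571],[[0,-110,0],-1.571],[[0,-110,0],-1.571],[[0,-110,0],-1.571],[[0,-110,0],-1.571],[[0,-110,0],-1.571],[[0,-110,0],-1.571],[[0,-110,0],-1.571],[[0,-110,0],-1.571]]' 60 20
python3 - <<'E'
from h import *
st()
plan(VR.w(1.5,37,78),85.1)
E
```

```text
t: 30.92
eef_pos: [0.6049, 0.1268, 0.1594]
tool_rot: [0.707, -0.706, 0.031, -0.031]
contact_force: [1.1, -0.3, 0.2]
gripper_width: 0.698
t 30.92 tcp [604.9 126.8 159.4] F [ 1.1 -0.3  0.2] w 59.6
x [ 0.996 -0.088 -0.   ] y [-0.  0. -1.] z [0.088 0.996 0.   ]
shift [-0.  81.4 27.3] turn -0.003 | zang 84.9 q7 1.16 t 30.9
```

```bash
python3 -m jog '[[[0,0,27],0],[[0,15,27],0],[[0,35,27],0],[[0,55,27],0],[[0,70,27],0],[[0,81,27],0],[[0,81,27],0],[[0,81,27],0]]' 60 20; python3 -m jog '[[[0,0,0],0],[[0,0,-2],0],[[0,0,-4],0],[[0,0,-8],0],[[0,-1,-12],0],[[0,-2,-16],0],[[0,-3,-20],0],[[0,-4,-24],0],[[0,-5,-28],0],[[0,-6,-32],0],[[0,-7,-36],0],[[0,-8,-40],0],[[0,-8,-40],0]]' 34 20; python3 -m jog '[[[0,0,0],0],[[0,0,1],0],[[0,0,2],0],[[0,0,2],0],[[0,0,2],0],[[0,0,2],0],[[0,0,2],0]]' 8 60
python3 - <<'E'
from h import *
st()
iv=lambda F,p:(F.M.T@(p-F.o)*1e3).round(1)
print(iv(VR,np.array(get_obs()['eef_pos'])))
s=cam('scene');save(s,'c13',(210,150,310,240),8)
E
```

```text
t: 31.58
eef_pos: [0.6071, 0.1537, 0.0783]
tool_rot: [-0.706, 0.707, -0.031, 0.03]
contact_force: [-0.8, -0.1, -0.1]
gripper_width: 0.7
t: 32.67
eef_pos: [0.6037, 0.112, 0.0864]
tool_rot: [-0.706, 0.707, -0.031, 0.031]
contact_force: [0.3, 0.1, 0.5]
gripper_width: 0.399
t: 33.25
eef_pos: [0.6037, 0.1158, 0.0861]
tool_rot: [-0.706, 0.707, -0.031, 0.03]
contact_force: [-0.6, -0.4, -4.2]
gripper_width: 0.159
t 33.25 tcp [603.7 115.8  86.1] F [-0.6 -0.4 -4.2] w 13.6
x [ 0.996 -0.086 -0.001] y [-0.001 -0.    -1.   ] z [ 0.086  0.996 -0.   ]
[ 1.1 -1.4 86.1]
```

View pics/c13.png

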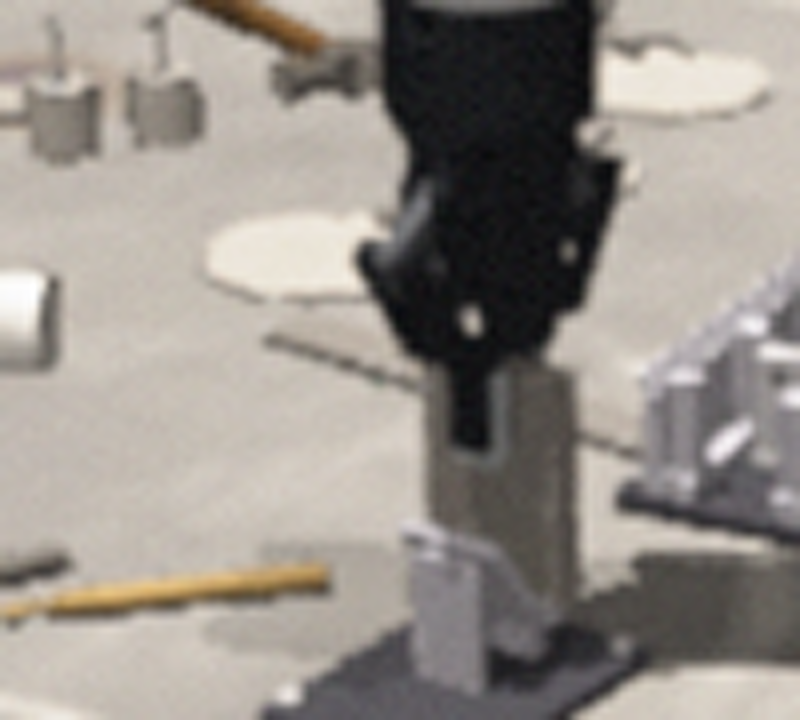

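```bash
python3 -m jog '[[[0,-20,0],0],[[0,-50,0],0],[[0,-80,0],0],[[0,-80,0],0],[[0,-80,0],0]]'
python3 - <<'E'
from h import *
st(); plan(J.w(0.7,27,150),92.4)
E
```

```text
t: 33.72
eef_pos: [0.6053, 0.1161, 0.1682]
tool_rot: [0.707, -0.706, 0.029, -0.032]
contact_force: [-0.6, -0.2, -4.3]
gripper_width: 0.158
t 33.72 tcp [605.3 116.1 168.2] F [-0.6 -0.2 -4.3] w 13.5
x [ 0.996 -0.086  0.004] y [ 0.004  0.001 -1.   ] z [0.086 0.996 0.001]
shift [   2.9   17.9 -228.1] turn -0.128 | zang 85.1 q7 1.18 t 33.7
```

```bash
python3 -m jog '[[[3,0,-40],0],[[3,0,-80],-0.05],[[3,0,-120],-0.1],[[3,0,-160],-0.128],[[3,0,-200],-0.128],[[3,0,-228],-0.128],[[3,16,-228],-0.128],[[3,30,-228],-0.128],[[3,40,-228],-0.128],[[3,40,-228],-0.128],[[3,40,-228],-0.128]]'
python3 - <<'E'
from h import *
st();plan(J.w(0.7,27,124),92.4)
s=cam('scene');save(s,'c15',(290,130,370,200),10)
E
```

```text
t: 34.63
eef_pos: [0.5864, -0.1108, 0.125]
tool_rot: [0.707, -0.707, -0.014, 0.016]
contact_force: [1.1, -0.4, -3.4]
gripper_width: 0.161
t 34.63 tcp [ 586.4 -110.8  125. ] F [ 1.1 -0.4 -3.4] w 13.7
x [ 0.999  0.043 -0.003] y [-0.003  0.001 -1.   ] z [-0.043  0.999  0.001]
shift [ 2.2  1.  -0.7] turn 0.001 | zang 92.5 q7 1.69 t 34.6
```

View pics/c15.png

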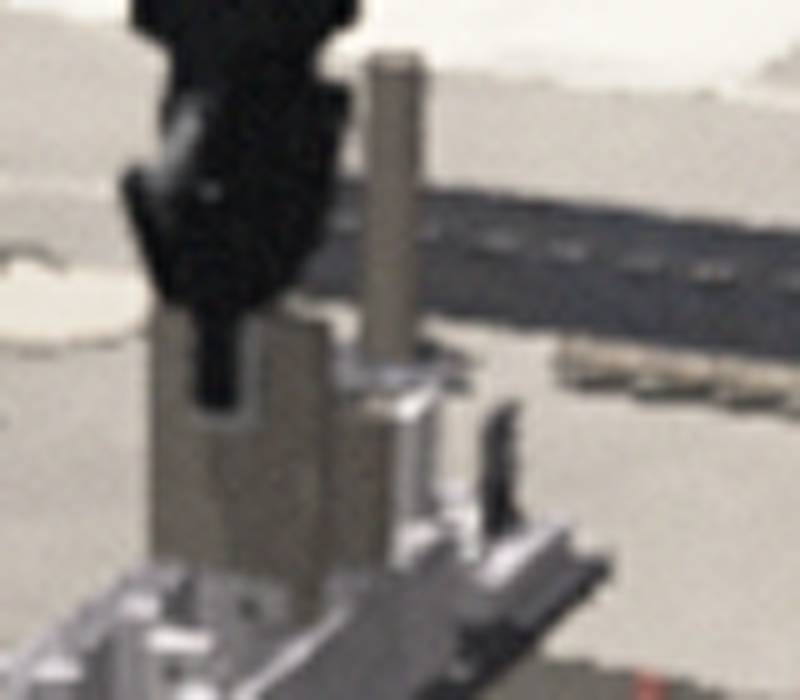

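```bash
python3 -m jog '[[[2,0,-0.7],0],[[2,5,-0.7],0],[[2,10,-0.7],0],[[2,14,-0.7],0],[[2,18,-0.7],0],[[2,22,-0.7],0],[[2,27,-0.7],0],[[2,27,-0.7],0]]'
python3 - <<'E'
from h import *
st();plan(J.w(0.7,27,94),92.4)
s=cam('scene');save(s,'c16',(290,130,370,200),10)
E
```

```text
t: 35.35
eef_pos: [0.5887, -0.112, 0.0982]
tool_rot: [0.707, -0.707, -0.014, 0.016]
contact_force: [-1.7, -0.5, -4.4]
gripper_width: 0.157
t 35.35 tcp [ 588.7 -112.    98.2] F [-1.7 -0.5 -4.4] w 13.4
x [ 0.999  0.042 -0.002] y [-0.002  0.    -1.   ] z [-0.042  0.999  0.   ]
shift [-0.   4.2  0.7] turn 0.0 | zang 92.4 q7 1.69 t 35.4
```

View pics/c16.png

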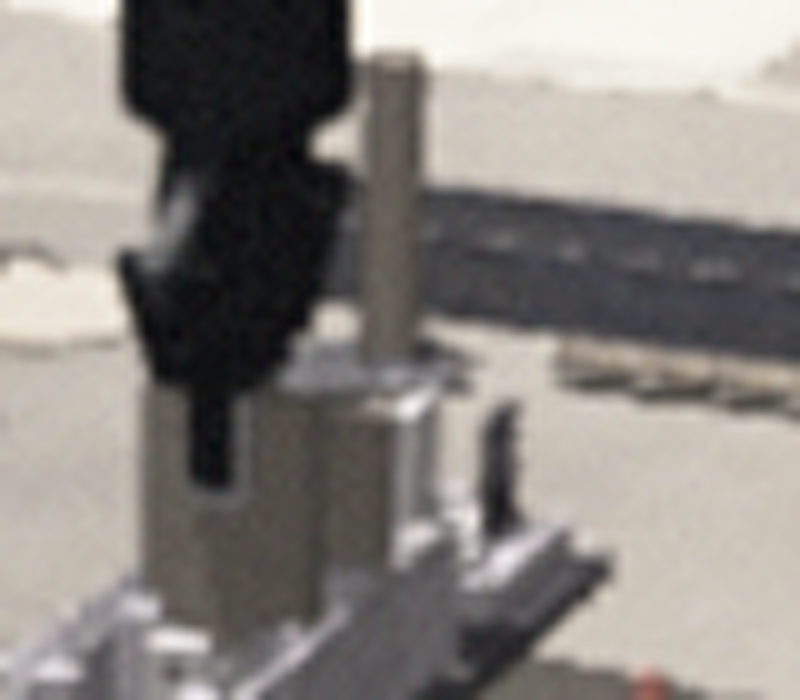

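```bash
python3 -m jog '[[[0,5,0],0],[[0,10,0],0],[[0,14,0],0],[[0,18,0],0],[[0,22,0],0],[[0,25,0],0],[[0,26,0],0],[[0,27,0],0],[[0,27,0],0],[[0,27,0],0]]'
python3 - <<'E'
from h import *
st();plan(J.w(0.7,27,72),92.4)
s=cam('scene');save(s,'c17',(290,130,370,200),10)
E
```

```text
t: 36.23
eef_pos: [0.5896, -0.1122, 0.0727]
tool_rot: [-0.707, 0.707, 0.015, -0.015]
contact_force: [-0.9, 0.3, -2.3]
gripper_width: 0.157
t 36.23 tcp [ 589.6 -112.2   72.7] F [-0.9  0.3 -2.3] w 13.4
x [0.999 0.042 0.   ] y [ 0. -0. -1.] z [-0.042  0.999 -0.   ]
shift [-0.9  0.7  0.8] turn 0.0 | zang 92.4 q7 1.69 t 36.2
```

View pics/c17.png

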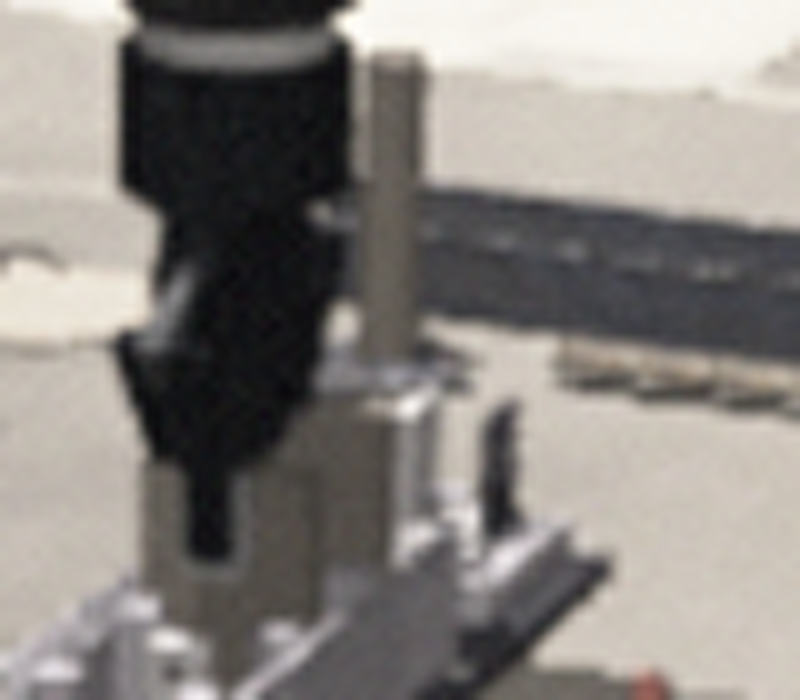

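```bash
python3 -m jog '[[[0,0,0],0],[[0,0,0],0],[[0,0,0],0],[[0,0,0],0]]' 32; python3 -m jog '[[[0,-40,0],0],[[0,-80,0],0],[[0,-110,0],0],[[0,-110,0],0]]'
python3 - <<'E'
from h import *
st()
s=cam('scene');save(s,'d0s',(280,130,360,200),10);save(s,'d0b',(150,240,270,330),6)
c=cam('top');save(c,'d0',(95,190,165,250),11)
E
```

```text
t: 36.62
eef_pos: [0.59, -0.1122, 0.0728]
tool_rot: [-0.707, 0.707, 0.015, -0.015]
contact_force: [0.4, -1.0, -0.1]
gripper_width: 0.369
t: 36.95
eef_pos: [0.5938, -0.1128, 0.1896]
tool_rot: [-0.706, 0.707, 0.019, -0.011]
contact_force: [1.4, -0.5, 0.6]
gripper_width: 0.376
t 36.95 tcp [ 593.8 -112.8  189.6] F [ 1.4 -0.5  0.6] w 32.1
x [0.999 0.042 0.012] y [ 0.012 -0.001 -1.   ] z [-0.042  0.999 -0.002]
```

View pics/d0.png

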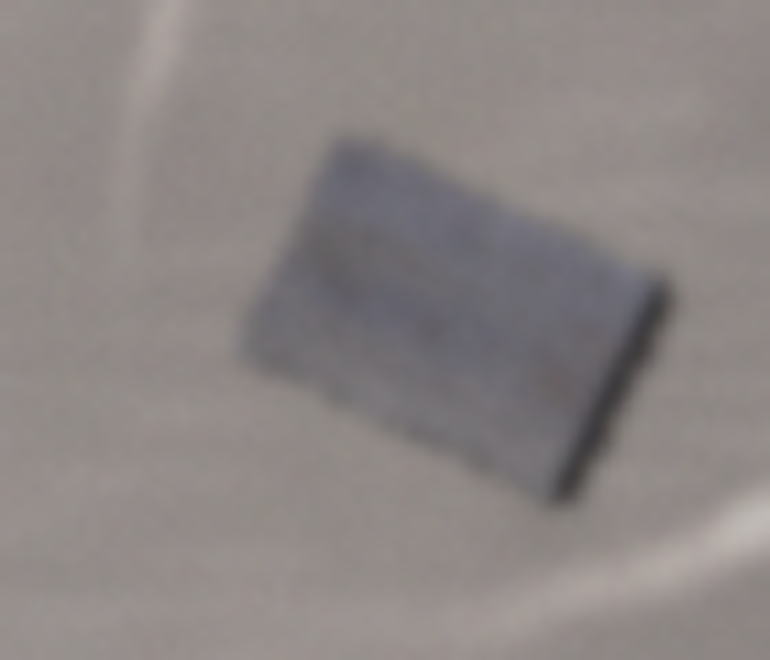

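View pics/d0s.png

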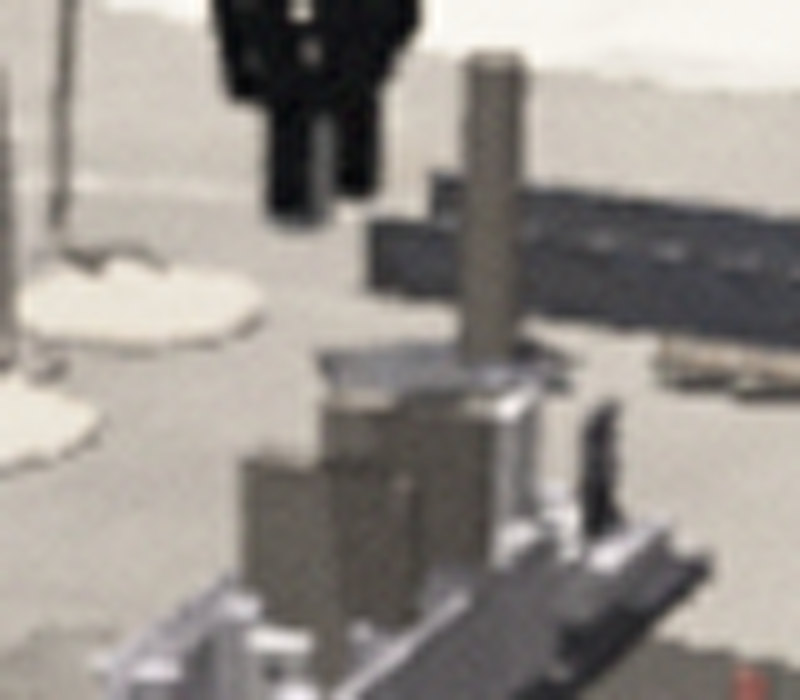

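Run:
```python
from h import *
c=cam('top')
q=[((a+.5)/11-.5+95,(b+.5)/11-.5+190) for a,b in [(335,135),(652,272),(547,500),(245,358)]]
W=np.array([onplane(c,*p,.014) for p in q])[:,:2]*1e3
print('ctr',W.mean(0).round(1),[np.linalg.norm(W[(i+1)%4]-W[i]).round(1) for i in range(4)],[np.degrees(np.arctan2(*(W[(i+1)%4]-W[i])[::-1])).round(1) for i in range(4)])
ctr=W.mean(0); 
a=np.radians(65.3); u=np.array([np.cos(a),np.sin(a)])
g=ctr-22*u; print('grip',g.round(1)); plan([g[0]/1e3,g[1]/1e3,.06],-24.7)
```

```text
ctr [555.1 459.2] [np.float64(86.8), np.float64(61.2), np.float64(83.4), np.float64(59.0)] [np.float64(-113.6), np.float64(157.5), np.float64(64.8), np.float64(-19.1)]
grip [545.9 439.2]
shift [-20.3 122.5 552.7] turn -1.097 | zang 92.4 q7 1.7 t 37.1
```

```bash
python3 -m jog '[[[-20,0,200],-0.3],[[-20,0,400],-0.8],[[-20,0,552],-1.1],[[-20,0,552],-1.1],[[-20,0,552],-1.1],[[-20,0,552],-1.1],[[-20,0,552],-1.1],[[-20,0,552],-1.1],[[-20,0,552],-1.1],[[-20,0,552],-1.1],[[-20,30,552],-1.1],[[-20,60,552],-1.1],[[-20,90,552],-1.1],[[-20,120,552],-1.1],[[-20,120,552],-1.1],[[-20,120,552],-1.1],[[-20,120,552],-1.1],[[-20,120,552],-1.1]]' 74
python3 - <<'E'
from h import *
st();plan([.5459,.4392,-.0015],155.7)
s=cam('scene');save(s,'d1',(150,220,270,310),6.5)
E
```

```text
t: 38.6
eef_pos: [0.5469, 0.4375, 0.0628]
tool_rot: [-0.595, 0.595, 0.382, -0.382]
contact_force: [0.5, 0.4, 0.8]
gripper_width: 0.864
t 38.6 tcp [546.9 437.5  62.8] F [0.5 0.4 0.8] w 73.8
x [ 0.417  0.909 -0.   ] y [ 0.    -0.001 -1.   ] z [-0.909  0.417 -0.001]
shift [ 1.1 64.3  1.7] turn -0.005 | zang 155.4 q7 1.75 t 38.6
```

View pics/d1.png

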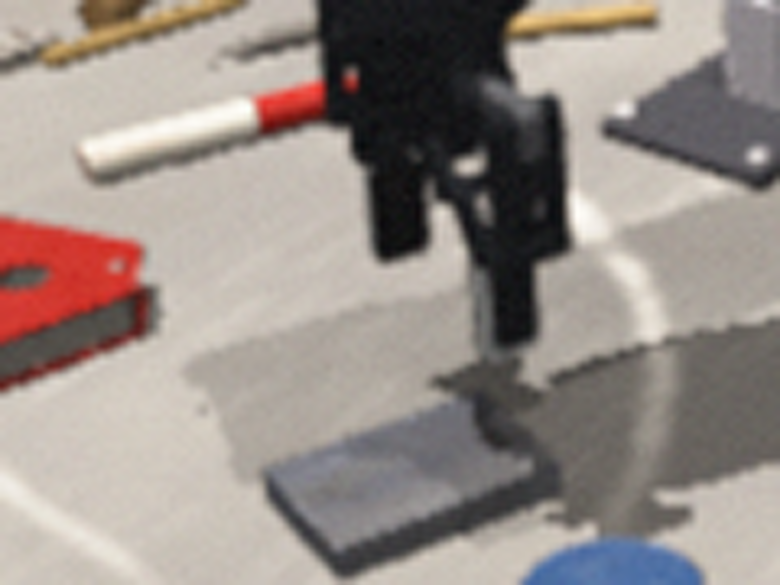

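```bash
python3 -m jog '[[[1,30,1.5],0],[[1,50,1.5],0],[[1,62,1.5],0],[[1,65,1.5],0],[[1,65,1.5],0],[[1,65,1.5],0]]' 74
python3 - <<'E'
from h import *
st();plan([.5459,.4392,-.0015],155.7)
s=cam('scene');save(s,'d2',(150,220,270,310),6.5)
E
```

```text
t: 39.15
eef_pos: [0.5464, 0.4404, -0.0009]
tool_rot: [0.595, -0.595, -0.383, 0.381]
contact_force: [-0.3, -0.2, -0.1]
gripper_width: 0.872
t 39.15 tcp [546.4 440.4  -0.9] F [-0.3 -0.2 -0.1] w 74.5
x [0.416 0.909 0.002] y [ 0.002  0.001 -1.   ] z [-0.909  0.416 -0.001]
shift [-1.3  0.6 -0. ] turn -0.005 | zang 155.4 q7 1.72 t 39.1
```

View pics/d2.png

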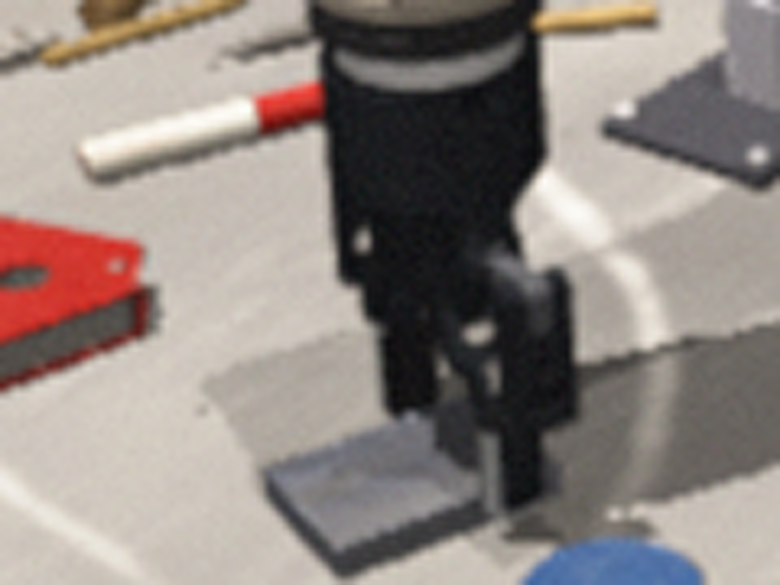

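```bash
python3 -m jog '[[[-1,0,0],0],[[-1,0,0],0],[[-1,0,0],0],[[-1,0,0],0],[[-1,0,0],0],[[-1,0,0],0],[[-1,0,0],0]]' 50 50; 
python3 -m jog '[[[0,-30,0],0],[[0,-70,0],0],[[0,-110,0],0],[[0,-130,0],0],[[0,-130,0],0],[[0,-130,0],0]]'
python3 - <<'E'
from h import *
st();plan(VR.w(0.5,7.5,110),175.1)
s=cam('scene');save(s,'d3s',(170,150,270,240),8)
E
```

```text
t: 39.78
eef_pos: [0.5456, 0.4399, -0.0006]
tool_rot: [0.595, -0.595, -0.383, 0.381]
contact_force: [-1.3, -0.7, 6.8]
gripper_width: 0.684
t: 40.28
eef_pos: [0.5451, 0.4392, 0.1284]
tool_rot: [-0.595, 0.595, 0.383, -0.382]
contact_force: [-0.7, -0.0, -5.5]
gripper_width: 0.679
t 40.28 tcp [545.1 439.2 128.4] F [-0.7 -0.  -5.5] w 58.0
x [0.416 0.91  0.001] y [ 0.002  0.001 -1.   ] z [-0.91   0.416 -0.001]
shift [-261.6   18.2 -184.1] turn -0.343 | zang 155.4 q7 1.77 t 40.3
```

View pics/d3s.png

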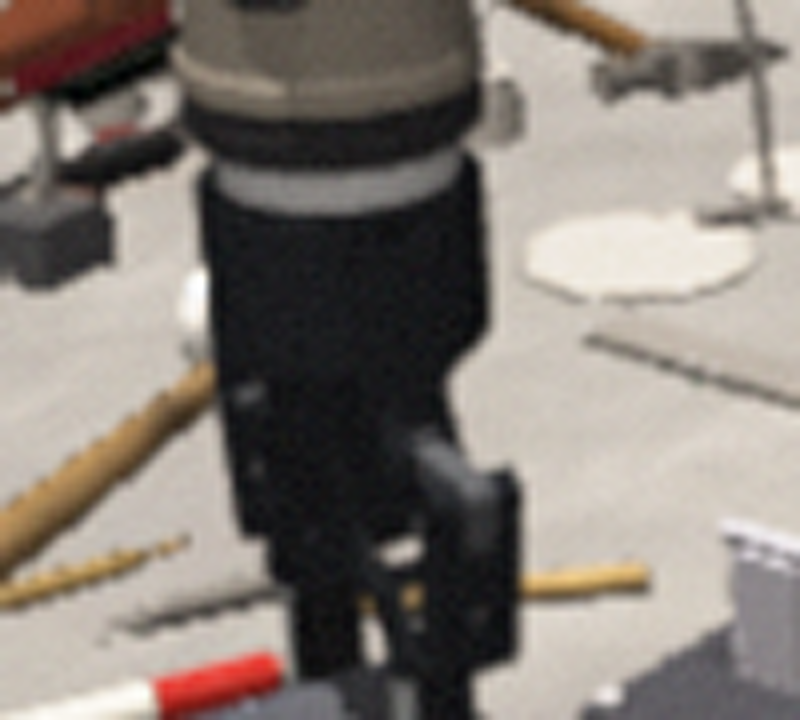

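```bash
python3 -m jog '[[[-35,0,-24],0],[[-70,0,-48],-0.1],[[-105,0,-72],-0.2],[[-140,0,-98],-0.343],[[-175,0,-123],-0.343],[[-210,0,-148],-0.343],[[-240,0,-170],-0.343],[[-260,0,-184],-0.343],[[-260,0,-184],-0.343],[[-260,15,-184],-0.343],[[-260,35,-184],-0.343],[[-260,40,-184],-0.343],[[-260,40,-184],-0.343],[[-260,40,-184],-0.343]]'
python3 - <<'E'
from h import *
st(); plan(VR.w(1,7.5,65.6),175.1)
s=cam('scene');save(s,'d5',(210,180,310,270),8)
E
```

```text
t: 41.5
eef_pos: [0.6031, 0.1264, 0.0862]
tool_rot: [0.521, -0.52, -0.477, 0.479]
contact_force: [0.3, 0.1, -4.2]
gripper_width: 0.681
t 41.5 tcp [603.1 126.4  86.2] F [ 0.3  0.1 -4.2] w 58.2
x [ 0.085  0.996 -0.001] y [-0.003 -0.    -1.   ] z [-0.996  0.085  0.003]
shift [-1.6 20.6 -1.4] turn 0.001 | zang 175.1 q7 2.52 t 41.5
```

View pics/d5.png

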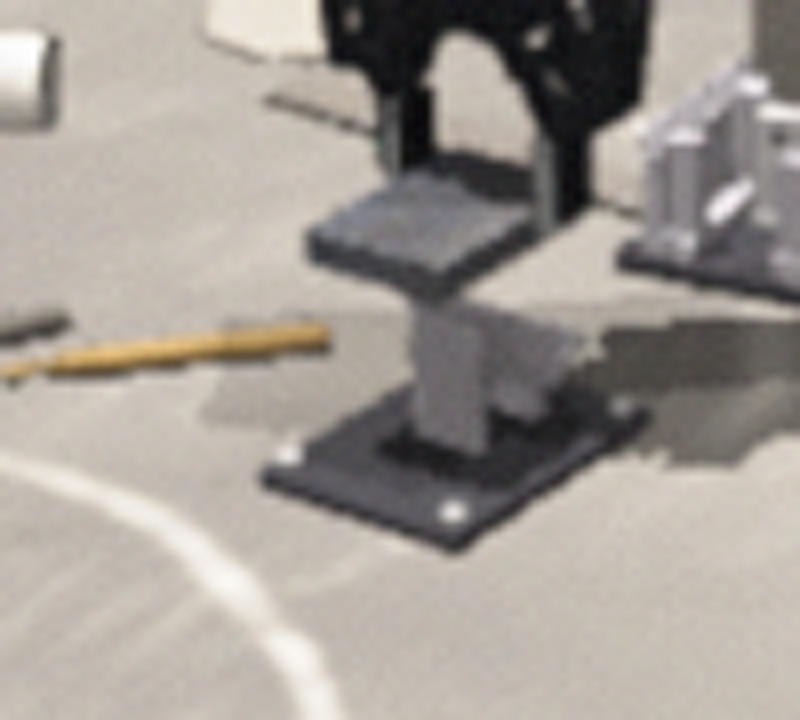

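```bash
python3 -m jog '[[[-1.5,10,-1],0],[[-1.5,18,-1],0],[[-1.5,22,-1],0],[[-2,25.5,-1],0],[[-1.5,29,-1],0],[[-1,32,-1],0],[[-0.5,35,-1],0],[[0.5,38,-1],0],[[1.5,40,-1],0],[[2.5,42,-1],0],[[2.5,42,-1],0]]' - 25
python3 - <<'E'
from h import *
st()
s=cam('scene');save(s,'d6',(210,180,310,270),8)
E
```

```text
t: 42.47
eef_pos: [0.605, 0.122, 0.0474]
tool_rot: [-0.52, 0.524, 0.474, -0.48]
contact_force: [-11.2, -16.6, 23.5]
gripper_width: 0.687
t 42.47 tcp [605.  122.   47.4] F [-11.2 -16.6  23.5] w 58.6
x [ 0.09   0.996 -0.009] y [-0.002 -0.009 -1.   ] z [-0.996  0.09   0.001]
```

View pics/d6.png

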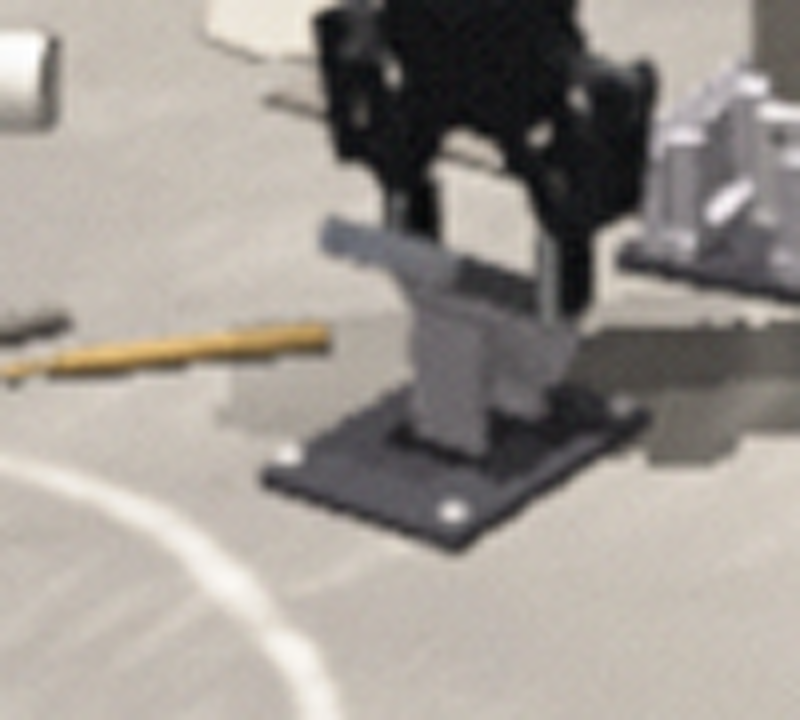

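```bash
python3 -m jog '[[[-2,-2,0],0],[[-2,-4,0],0],[[-2,-4,0],0]]' - 20;  python3 -m jog '[[[0,0,0],0],[[0,0,0],0],[[0,0,0],0],[[0,0,0],0],[[0,0,0],0]]' 72 20
python3 - <<'E'
from h import *
st()
iv=lambda F,p:(F.M.T@(p-F.o)*1e3).round(1)
print(iv(VR,np.array(get_obs()['eef_pos'])))
s=cam('scene');save(s,'d7',(210,180,310,270),8)
E
```

```text
t: 42.77
eef_pos: [0.6055, 0.1249, 0.0498]
tool_rot: [-0.521, 0.522, 0.477, -0.478]
contact_force: [-2.0, -6.1, 2.3]
gripper_width: 0.684
t: 43.18
eef_pos: [0.6053, 0.1274, 0.0495]
tool_rot: [0.521, -0.521, -0.479, 0.478]
contact_force: [-0.1, -0.4, -0.2]
gripper_width: 0.842
t 43.18 tcp [605.3 127.4  49.5] F [-0.1 -0.4 -0.2] w 71.9
x [0.085 0.996 0.001] y [ 0.     0.001 -1.   ] z [-0.996  0.085 -0.   ]
[ 1.7 10.3 49.5]
```

View pics/d7.png

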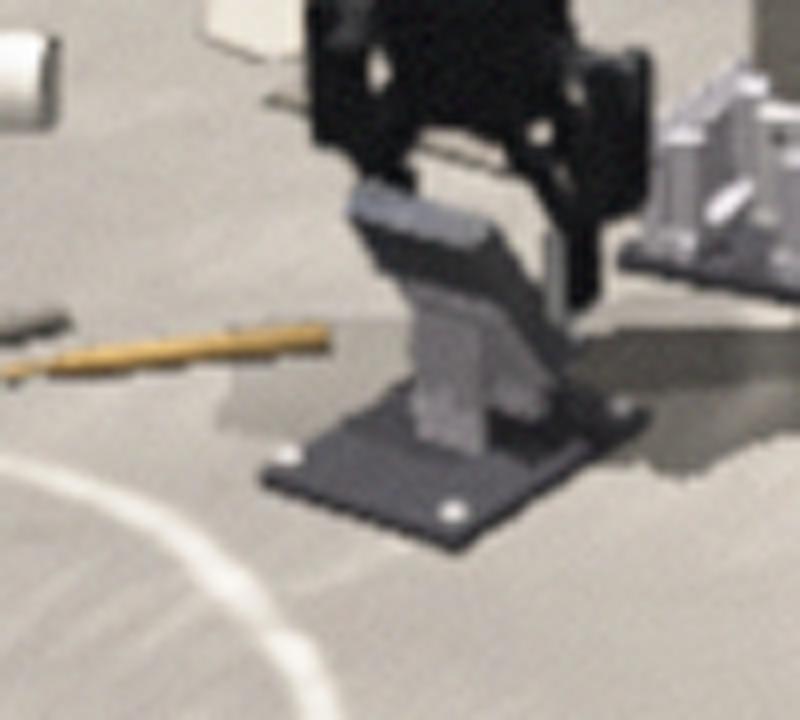

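Leaning as before. Lift, turn +1.571 (back to jaws along vee y).

```bash
python3 -m jog '[[[0,-30,0],0],[[0,-60,0],0],[[0,-90,0],0],[[0,-110,0],0.2],[[0,-110,0],0.5],[[0,-110,0],1.0],[[0,-110,0],1.571],[[0,-110,0],1.571],[[0,-110,0],1.571],[[0,-110,0],1.571],[[0,-110,0],1.571],[[0,-110,0],1.571],[[0,-110,0],1.571],[[0,-110,0],1.571],[[0,-110,0],1.571],[[0,-110,0],1.571],[[0,-110,0],1.571],[[0,-110,0],1.571]]' 60 20
python3 - <<'E'
from h import *
st()
plan(VR.w(1.5,37,78),85.1)
E
```

```text
t: 44.73
eef_pos: [0.6051, 0.127, 0.1594]
tool_rot: [0.707, -0.706, 0.029, -0.029]
contact_force: [0.3, -0.2, -0.3]
gripper_width: 0.702
t 44.73 tcp [605.1 127.  159.4] F [ 0.3 -0.2 -0.3] w 60.0
x [ 0.997 -0.083  0.   ] y [ 0.  0. -1.] z [0.083 0.997 0.   ]
shift [ 0.  81.4 27.1] turn 0.003 | zang 85.3 q7 1.15 t 44.7
```

```bash
python3 -m jog '[[[0,0,27],0],[[0,15,27],0],[[0,35,27],0],[[0,55,27],0],[[0,70,27],0],[[0,81,27],0],[[0,81,27],0],[[0,81,27],0]]' 60 20; python3 -m jog '[[[0,0,0],0],[[0,0,-2],0],[[0,0,-4],0],[[0,0,-8],0],[[0,-1,-12],0],[[0,-2,-16],0],[[0,-3,-20],0],[[0,-4,-24],0],[[0,-5,-28],0],[[0,-6,-32],0],[[0,-7,-36],0],[[0,-8,-40],0],[[0,-8,-40],0]]' 34 20; python3 -m jog '[[[0,0,0],0],[[0,0,1],0],[[0,0,2],0],[[0,0,2],0],[[0,0,2],0],[[0,0,2],0],[[0,0,2],0]]' 8 60
python3 - <<'E'
from h import *
st()
iv=lambda F,p:(F.M.T@(p-F.o)*1e3).round(1)
print(iv(VR,np.array(get_obs()['eef_pos'])))
s=cam('scene');save(s,'d13',(210,150,310,240),8)
E
```

```text
t: 45.4
eef_pos: [0.6074, 0.1535, 0.0782]
tool_rot: [-0.706, 0.707, -0.03, 0.03]
contact_force: [0.3, -0.1, 0.4]
gripper_width: 0.701
t: 46.48
eef_pos: [0.6039, 0.1118, 0.0863]
tool_rot: [-0.706, 0.707, -0.031, 0.031]
contact_force: [-0.5, -0.0, 0.2]
gripper_width: 0.401
t: 47.07
eef_pos: [0.6039, 0.1155, 0.086]
tool_rot: [-0.706, 0.707, -0.031, 0.03]
contact_force: [-0.9, 0.4, -4.3]
gripper_width: 0.157
t 47.07 tcp [603.9 115.5  86. ] F [-0.9  0.4 -4.3] w 13.4
x [ 0.996 -0.086 -0.001] y [-0.001 -0.    -1.   ] z [ 0.086  0.996 -0.   ]
[ 1.4 -1.7 86. ]
```

View pics/d13.png

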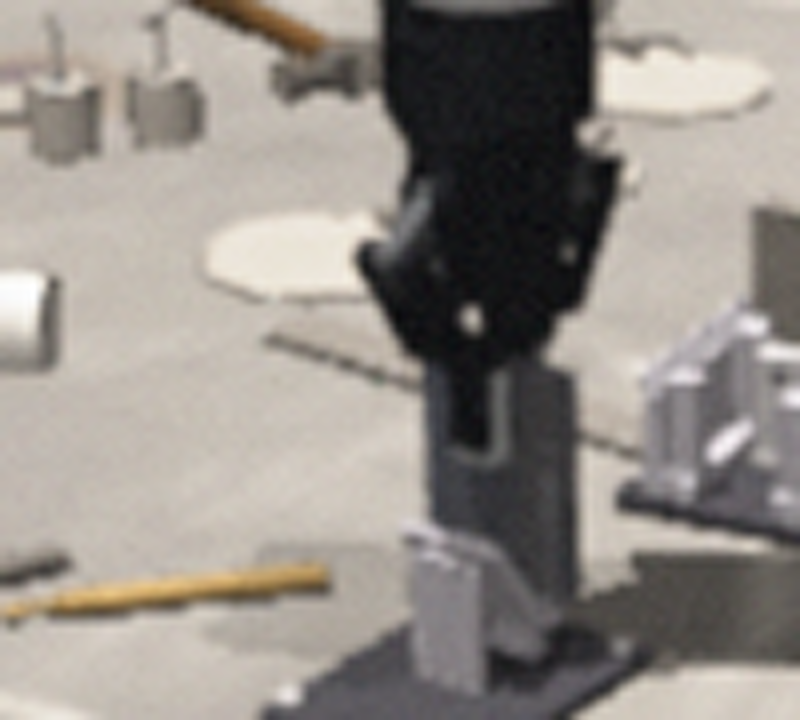

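```bash
python3 -m jog '[[[0,-20,0],0],[[0,-50,0],0],[[0,-80,0],0],[[0,-80,0],0],[[0,-80,0],0]]'
python3 - <<'E'
from h import *
st(); plan(J.w(0.7,87,124),92.4)
E
```

```text
t: 47.53
eef_pos: [0.6055, 0.1159, 0.1683]
tool_rot: [0.707, -0.706, 0.029, -0.032]
contact_force: [-0.0, -1.3, -6.0]
gripper_width: 0.157
t 47.53 tcp [605.5 115.9 168.3] F [-0.  -1.3 -6. ] w 13.4
x [ 0.996 -0.086  0.004] y [ 0.004  0.001 -1.   ] z [0.086 0.996 0.001]
shift [  -5.1   44.  -168.5] turn -0.128 | zang 85.1 q7 1.17 t 47.5
```

```bash
python3 -m jog '[[[-3,0,-40],0],[[-3,0,-80],-0.05],[[-3,0,-120],-0.1],[[-3,0,-150],-0.128],[[-3,0,-168.5],-0.128],[[-3,0,-168.5],-0.128],[[-3,16,-168.5],-0.128],[[-3,30,-168.5],-0.128],[[-3,42,-168.5],-0.128],[[-3,42,-168.5],-0.128],[[-3,42,-168.5],-0.128]]'
python3 - <<'E'
from h import *
st();plan(J.w(0.7,87,124),92.4)
s=cam('scene');save(s,'d15',(270,130,350,200),10)
E
```

```text
t: 48.45
eef_pos: [0.5857, -0.0515, 0.1229]
tool_rot: [0.707, -0.707, -0.014, 0.016]
contact_force: [-0.1, 0.1, -4.0]
gripper_width: 0.158
t 48.45 tcp [585.7 -51.5 122.9] F [-0.1  0.1 -4. ] w 13.5
x [ 0.999  0.043 -0.003] y [-0.003  0.    -1.   ] z [-0.043  0.999  0.   ]
shift [ 0.5 -1.1  0. ] turn 0.001 | zang 92.5 q7 1.57 t 48.5
```

View pics/d15.png

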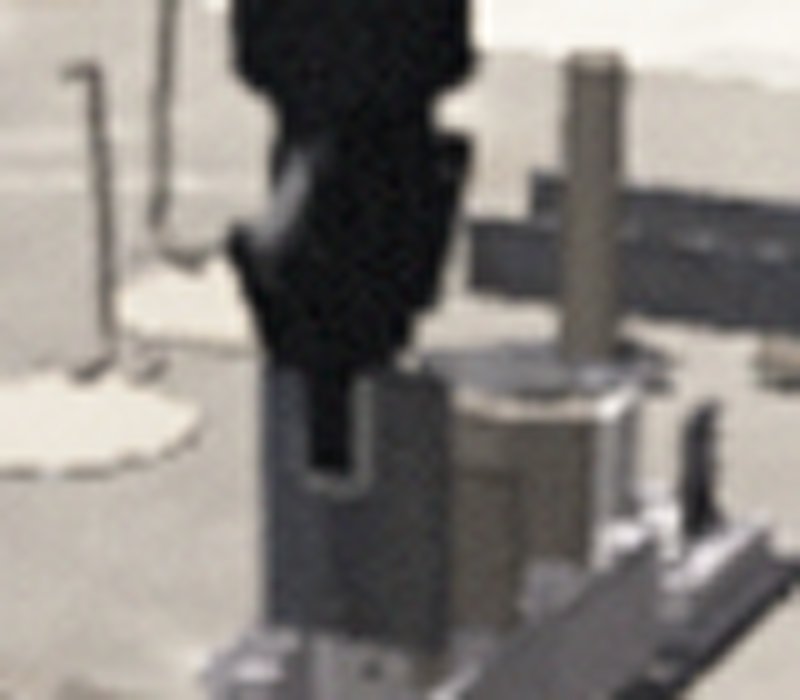

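```bash
python3 -m jog '[[[0,0,0],0],[[0,5,0],0],[[0,10,0],0],[[0,14,0],0],[[0,18,0],0],[[0,22,0],0],[[0,26,0],0],[[0,26,0],0]]'
python3 - <<'E'
from h import *
st();plan(J.w(0.7,87,94),92.4)
s=cam('scene');save(s,'d16',(270,130,350,200),10)
E
```

```text
t: 49.17
eef_pos: [0.5861, -0.052, 0.0973]
tool_rot: [0.707, -0.707, -0.014, 0.016]
contact_force: [-0.9, 0.5, -5.2]
gripper_width: 0.158
t 49.17 tcp [586.1 -52.   97.3] F [-0.9  0.5 -5.2] w 13.5
x [ 0.999  0.042 -0.002] y [-0.002  0.    -1.   ] z [-0.042  0.999  0.   ]
shift [0.1 3.3 0.5] turn 0.0 | zang 92.4 q7 1.57 t 49.2
```

View pics/d16.png

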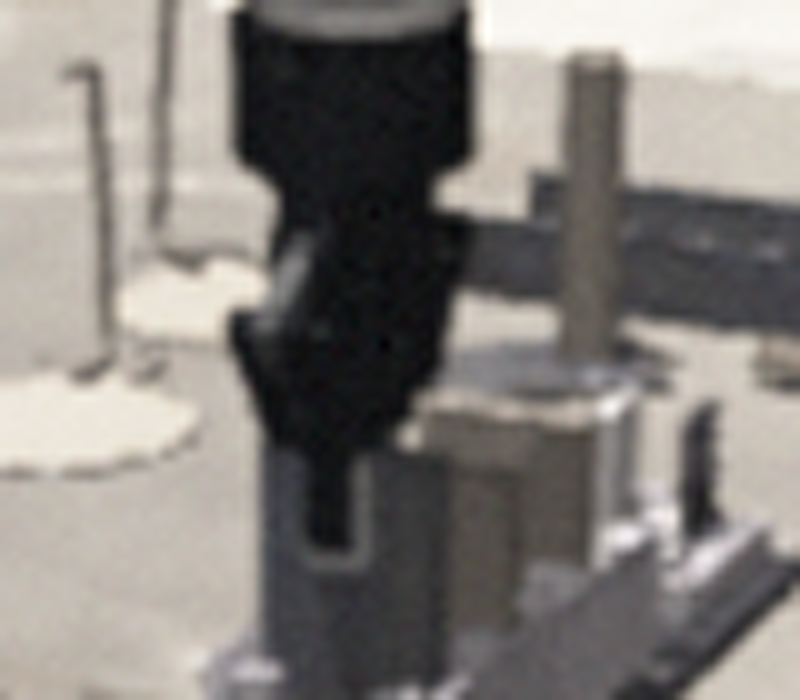

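```bash
python3 -m jog '[[[0,5,0],0],[[0,10,0],0],[[0,14,0],0],[[0,18,0],0],[[0,22,0],0],[[0,25,0],0],[[0,26,0],0],[[0,26.5,0],0],[[0,26.5,0],0],[[0,26.5,0],0]]'
python3 - <<'E'
from h import *
st();plan(J.w(0.7,87,72),92.4)
s=cam('scene');save(s,'d17',(270,130,350,200),10)
E
```

```text
t: 50.05
eef_pos: [0.5867, -0.052, 0.0726]
tool_rot: [0.707, -0.707, -0.015, 0.015]
contact_force: [-3.3, 0.2, 5.7]
gripper_width: 0.157
t 50.05 tcp [586.7 -52.   72.6] F [-3.3  0.2  5.7] w 13.4
x [ 0.999  0.042 -0.   ] y [-0.  0. -1.] z [-0.042  0.999  0.   ]
shift [-0.5  0.6  0.6] turn 0.0 | zang 92.4 q7 1.57 t 50.0
```

View pics/d17.png

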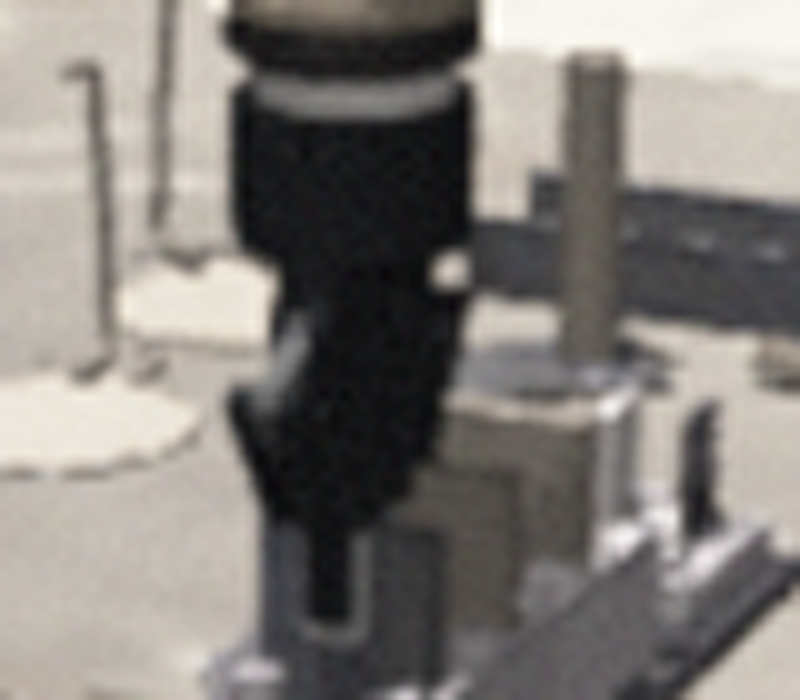

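```bash
python3 -m jog '[[[0,-0.5,0],0],[[0,-0.5,0],0],[[0,-0.5,0],0],[[0,-0.5,0],0]]' 32; python3 -m jog '[[[0,-40,0],0],[[0,-80,0],0],[[0,-110,0],0],[[0,-110,0],0]]'
python3 - <<'E'
from h import *
st()
s=cam('scene');save(s,'e0s',(270,130,350,200),10)
c=cam('top');save(c,'e0t',(305,170,435,235),6)
plan(J.w(4,-164.5,150),2.4)
E
```

```text
t: 50.43
eef_pos: [0.5873, -0.052, 0.0725]
tool_rot: [0.707, -0.707, -0.015, 0.015]
contact_force: [-0.4, -0.1, -0.2]
gripper_width: 0.375
t: 50.77
eef_pos: [0.5911, -0.0521, 0.1893]
tool_rot: [-0.707, 0.707, 0.019, -0.011]
contact_force: [1.4, 0.2, -0.1]
gripper_width: 0.372
t 50.77 tcp [591.1 -52.1 189.3] F [ 1.4  0.2 -0.1] w 31.8
x [0.999 0.042 0.012] y [ 0.012 -0.    -1.   ] z [-0.042  0.999 -0.   ]
shift [   1.4   34.  -250.9] turn -1.571 | zang 92.4 q7 1.58 t 50.9
```

View pics/e0s.png

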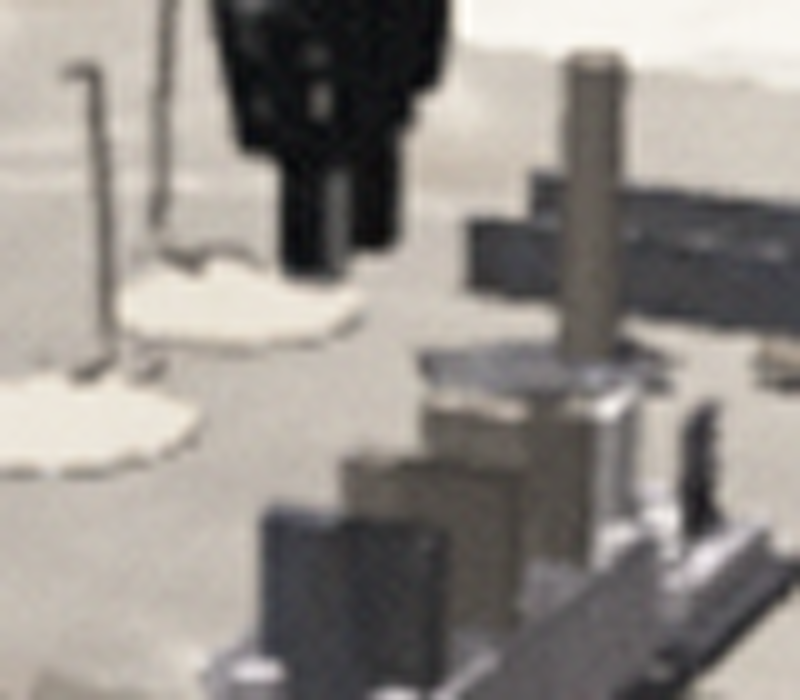

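View pics/e0t.png

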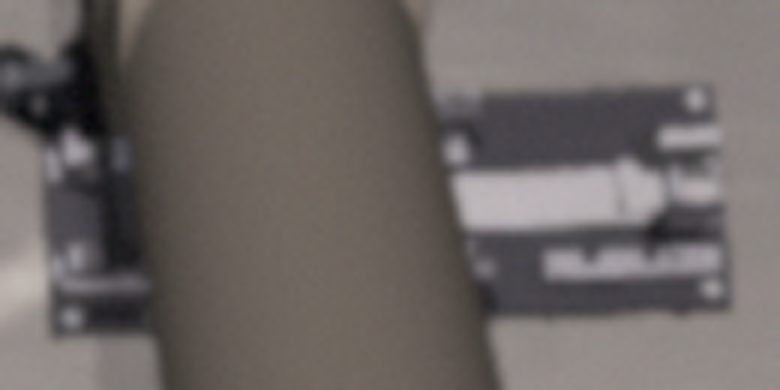

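```bash
python3 -m jog '[[[1.4,0,-80],0.2],[[1.4,0,-160],0.6],[[1.4,0,-251],1.1],[[1.4,0,-251],1.571],[[1.4,0,-251],1.571],[[1.4,0,-251],1.571],[[1.4,0,-251],1.571],[[1.4,0,-251],1.571],[[1.4,0,-251],1.571],[[1.4,0,-251],1.571],[[1.4,0,-251],1.571],[[1.4,0,-251],1.571],[[1.4,0,-251],1.571],[[1.4,40,-251],1.571],[[1.4,70,-251],1.571],[[1.4,70,-251],1.571],[[1.4,70,-251],1.571]]' 60 30
python3 - <<'E'
from h import *
st();plan(J.w(4,-164.5,36),2.4)
s=cam('scene');save(s,'e1s',(300,130,370,200),10)
E
```

```text
t: 52.28
eef_pos: [0.5969, -0.3018, 0.1097]
tool_rot: [-0.509, 0.511, -0.491, 0.487]
contact_force: [0.6, -0.4, 0.5]
gripper_width: 0.702
t 52.28 tcp [ 596.9 -301.8  109.7] F [ 0.6 -0.4  0.5] w 60.0
x [ 0.042 -0.999 -0.002] y [-0.006  0.002 -1.   ] z [ 0.999  0.042 -0.006]
shift [ 1.1 73.7  3.5] turn 0.0 | zang 2.4 q7 0.63 t 52.3
```

View pics/e1s.png

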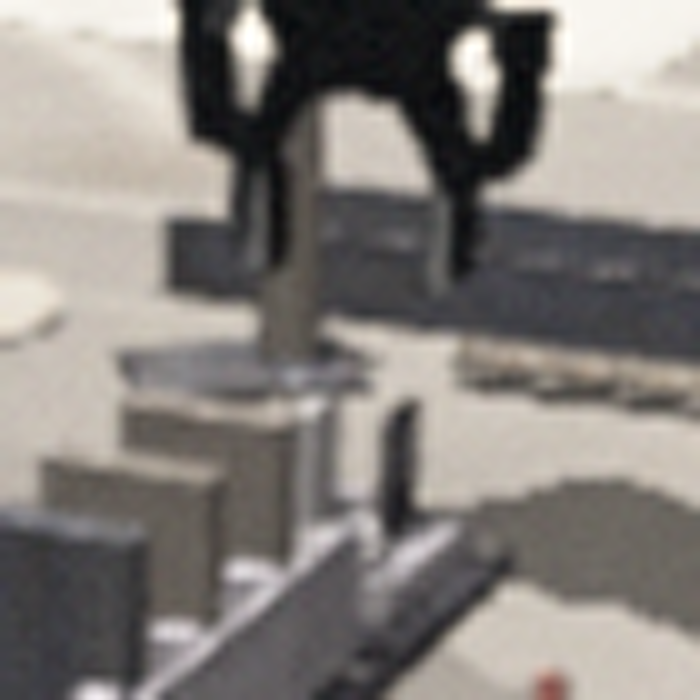

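```bash
python3 -m jog '[[[1,20,2.5],0],[[1,45,2.5],0],[[1,65,2.5],0],[[1,73,2.5],0],[[1,73,2.5],0],[[1,73,2.5],0]]' 60 30
python3 - <<'E'
from h import *
st();plan(J.w(4,-164.5,36),2.4)
s=cam('scene');save(s,'e2s',(300,130,370,200),10)
E
```

```text
t: 52.83
eef_pos: [0.6022, -0.3043, 0.0409]
tool_rot: [0.511, -0.51, 0.489, -0.49]
contact_force: [-0.1, -0.5, -0.3]
gripper_width: 0.7
t 52.83 tcp [ 602.2 -304.3   40.9] F [-0.1 -0.5 -0.3] w 59.7
x [ 0.042 -0.999  0.001] y [ 0.002 -0.001 -1.   ] z [0.999 0.042 0.002]
shift [-1.8  4.9 -2.1] turn -0.0 | zang 2.4 q7 0.65 t 52.8
```

View pics/e2s.png

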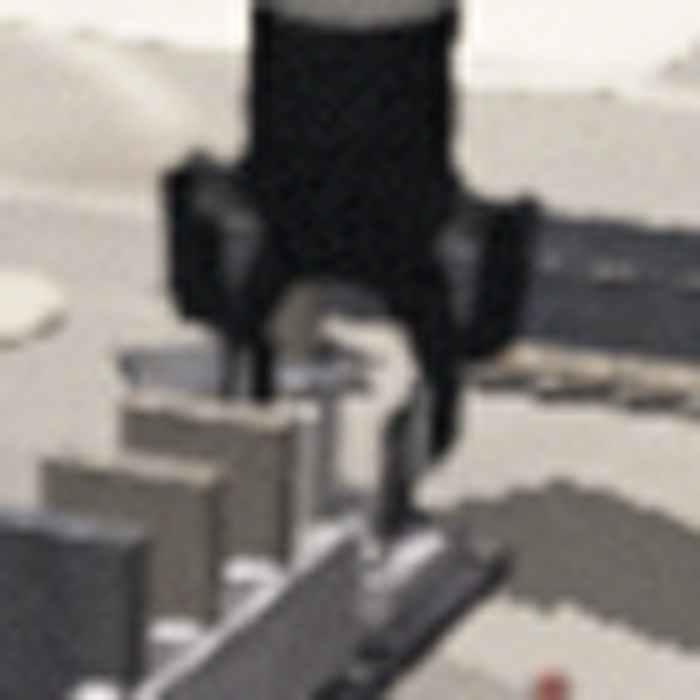

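```bash
python3 -m jog '[[[-0.5,4,-2],0],[[-0.5,4.5,-2],0],[[-0.5,4.5,-2],0],[[-0.5,4.5,-2],0]]' 60 30; python3 -m jog '[[[0,0,0],0],[[0,0,0],0],[[0,0,0],0],[[0,0,0],0],[[0,0,0],0],[[0,0,0],0],[[0,0,0],0],[[0,0,0],0],[[0,0,0],0]]' 26 30
python3 - <<'E'
from h import *
st();plan(J.w(4,-164.5,36),2.4)
s=cam('scene');save(s,'e3s',(300,130,370,200),10)
E
```

```text
t: 53.22
eef_pos: [0.5995, -0.3032, 0.0354]
tool_rot: [0.51, -0.51, 0.489, -0.49]
contact_force: [0.9, 0.1, -0.3]
gripper_width: 0.702
t: 53.97
eef_pos: [0.5999, -0.3036, 0.0354]
tool_rot: [0.511, -0.51, 0.489, -0.49]
contact_force: [1.0, -1.0, 4.6]
gripper_width: 0.36
t 53.97 tcp [ 599.9 -303.6   35.4] F [ 1.  -1.   4.6] w 30.8
x [ 0.042 -0.999  0.001] y [ 0.001 -0.001 -1.   ] z [0.999 0.042 0.001]
shift [-1.  -0.6  0.1] turn 0.0 | zang 2.4 q7 0.66 t 54.0
```

View pics/e3s.png

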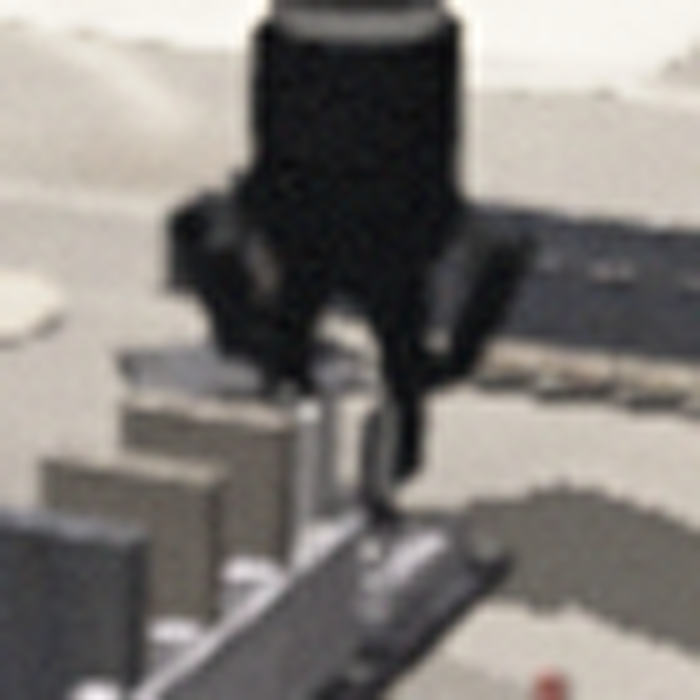

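```bash
python3 -m jog '[[[-0.7,0,0],0],[[-1.4,0,0],0],[[-2.1,0,0],0],[[-2.8,0,0],0],[[-3.5,0,0],0],[[-4.2,0,0],0],[[-4.9,0,0],0],[[-5.6,0,0],0],[[-6.3,0,0],0],[[-7,0,0],0],[[-7.7,0,0],0],[[-8.4,0,0],0],[[-9,0,0],0],[[-9.6,0,0],0],[[-10.2,0,0],0],[[-10.8,0,0],0],[[-11.3,0,0],0],[[-11.3,0,0],0],[[-11.3,0,0],0],[[-11.3,0,0],0]]'
python3 - <<'E'
from h import *
st();st()
s=cam('scene');save(s,'e4s',(290,130,370,200),10)
E
```

```text
t: 55.68
eef_pos: [0.5996, -0.2962, 0.0355]
tool_rot: [-0.509, 0.511, -0.488, 0.492]
contact_force: [6.3, -10.9, -0.2]
gripper_width: 0.36
t 55.68 tcp [ 599.6 -296.2   35.5] F [  6.3 -10.9  -0.2] w 30.7
x [ 0.04  -0.999  0.006] y [ 0.003 -0.006 -1.   ] z [0.999 0.04  0.003]
t 55.68 tcp [ 599.6 -296.2   35.5] F [  6.3 -10.9  -0.2] w 30.7
x [ 0.04  -0.999  0.006] y [ 0.003 -0.006 -1.   ] z [0.999 0.04  0.003]
```

View pics/e4s.png

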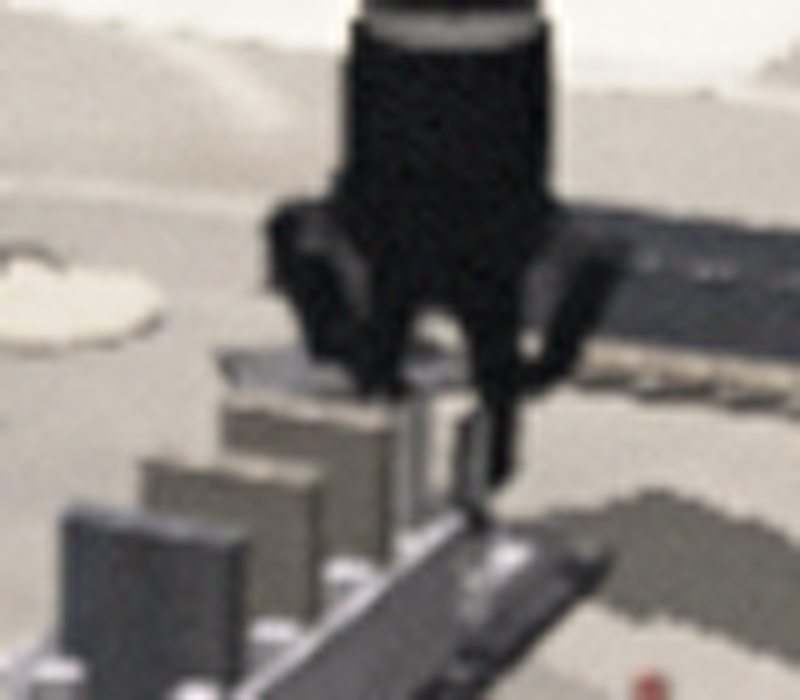

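```bash
python3 -m jog '[[[-0.7,0,0],0],[[-1.4,0,0],0],[[-2.1,0,0],0],[[-2.8,0,0],0],[[-3.4,0,0],0],[[-3.4,0,0],0],[[-3.4,0,0],0],[[-3.4,0,0],0]]'
python3 - <<'E'
from h import *
st()
s=cam('scene');save(s,'e5s',(290,130,370,200),10)
E
```

```text
t: 56.4
eef_pos: [0.5995, -0.2931, 0.0355]
tool_rot: [-0.509, 0.511, -0.488, 0.492]
contact_force: [5.2, -11.1, -0.8]
gripper_width: 0.361
t 56.4 tcp [ 599.5 -293.1   35.5] F [  5.2 -11.1  -0.8] w 30.8
x [ 0.04  -0.999  0.006] y [ 0.003 -0.006 -1.   ] z [0.999 0.04  0.003]
```

View pics/e5s.png

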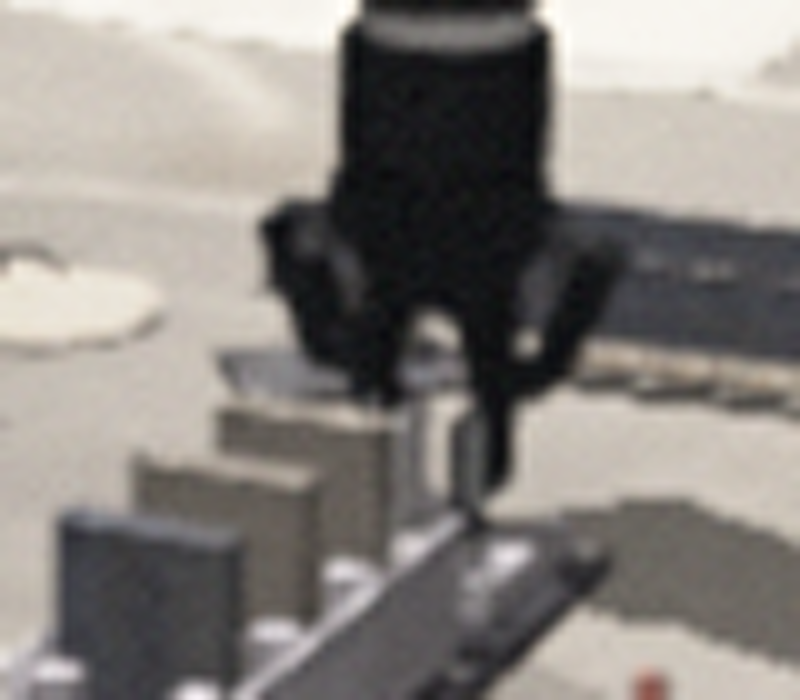

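```bash
python3 -m jog '[[[-0.4,0,0],0],[[-0.9,0,0],0],[[-0.9,0,0],0],[[-0.9,0,0],0]]'; python3 -m jog '[[[1,0,0],0],[[2,0,0],0],[[3,0,0],0],[[3.3,0,0],0],[[3.3,0,0],0],[[3.3,0,0],0]]'
python3 - <<'E'
from h import *
st()
E
```

```text
t: 56.78
eef_pos: [0.5994, -0.2923, 0.0355]
tool_rot: [-0.509, 0.511, -0.488, 0.492]
contact_force: [5.8, -11.4, -1.7]
gripper_width: 0.356
t: 57.28
eef_pos: [0.5994, -0.2922, 0.0354]
tool_rot: [-0.51, 0.51, -0.489, 0.491]
contact_force: [3.2, -5.6, 3.6]
gripper_width: 0.361
t 57.28 tcp [ 599.4 -292.2   35.4] F [ 3.2 -5.6  3.6] w 30.8
x [ 0.041 -0.999  0.002] y [ 0.002 -0.002 -1.   ] z [0.999 0.041 0.002]
```

```bash
python3 -m jog '[[[1,0,0],0],[[2,0,0],0],[[2.8,0,0],0],[[2.8,0,0],0],[[2.8,0,0],0]]'
python3 - <<'E'
from h import *
st()
E
python3 -m jog '[[[0,0,0],0],[[0,0,0],0],[[0,0,0],0],[[0,0,0],0],[[0,0,0],0]]' 60
python3 - <<'E'
from h import *
st()
s=cam('scene');save(s,'e6s',(290,130,370,200),10)
E
```

```text
t: 57.7
eef_pos: [0.5994, -0.2925, 0.0354]
tool_rot: [0.511, -0.51, 0.489, -0.489]
contact_force: [0.4, 0.1, 8.8]
gripper_width: 0.358
t 57.7 tcp [ 599.4 -292.5   35.4] F [0.4 0.1 8.8] w 30.6
x [ 0.042 -0.999 -0.001] y [ 0.001  0.001 -1.   ] z [0.999 0.042 0.001]
t: 58.12
eef_pos: [0.599, -0.2931, 0.0346]
tool_rot: [0.511, -0.51, 0.49, -0.489]
contact_force: [-0.1, 0.0, 0.5]
gripper_width: 0.706
t 58.12 tcp [ 599.  -293.1   34.6] F [-0.1  0.   0.5] w 60.3
x [ 0.042 -0.999 -0.001] y [-0.     0.001 -1.   ] z [ 0.999  0.042 -0.   ]
```

View pics/e6s.png

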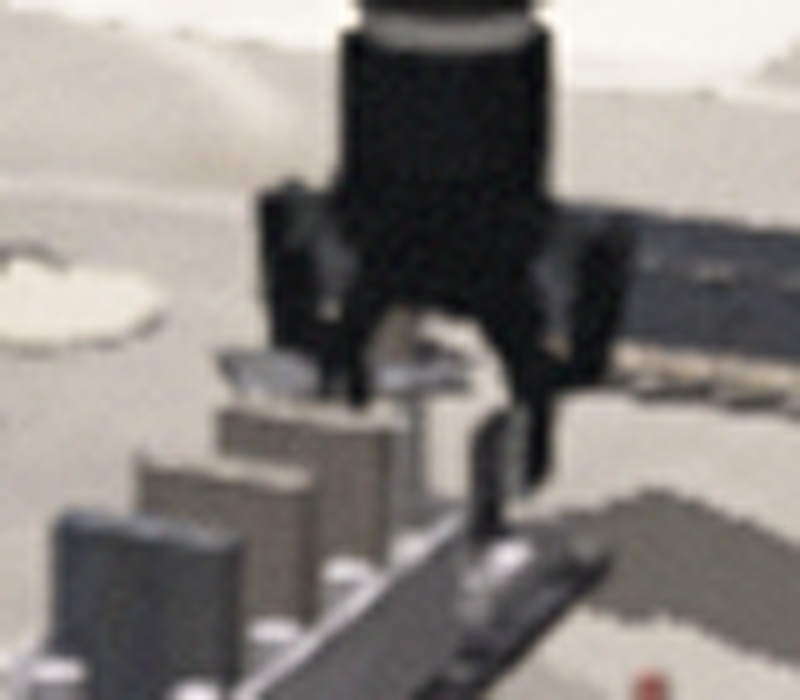

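```bash
python3 -m jog '[[[0,-40,0],0],[[0,-80,0],0],[[0,-120,0],0],[[0,-140,0],0],[[-100,-140,0],0],[[-400,-140,0],0],[[-400,-140,0],0],[[-400,-140,0],0],[[-400,-140,0],0],[[-400,-140,0],0],[[-400,-140,0],0],[[-400,-140,0],0],[[-400,-140,0],0],[[-400,-140,0],0],[[-400,-140,0],0],[[-400,-140,0],0],[[-400,-140,0],0]]'
python3 - <<'E'
from h import *
st()
c=cam('top'); save(c,'f1',(385,180,430,225),14); save(c,'f2',(285,240,340,285),12)
L=[((0,255,0),[J.w(20,-125.5-27.5+d,68) for d in (-13,13)]),((0,255,0),[J.w(-20,-125.5-27.5+d,68) for d in (-13,13)])]
for y in (100,40,-20): L.append(((255,255,0),[J.w(-31,y-15.5,62),J.w(31,y-15.5,62)])); L.append(((255,0,0),[J.w(-31,y,61),J.w(31,y,61)])); L.append(((0,255,255),[J.w(-30,y-7,108),J.w(30,y-7,108)]))
over(c,'f3',(305,165,435,235),6,L)
s=cam('scene');save(s,'f4',(270,130,370,215),8)
E
```

```text
t: 59.58
eef_pos: [0.5822, 0.1049, 0.1749]
tool_rot: [-0.51, 0.51, -0.489, 0.49]
contact_force: [0.6, 0.1, -0.1]
gripper_width: 0.703
t 59.58 tcp [582.2 104.9 174.9] F [ 0.6  0.1 -0.1] w 60.0
x [ 0.041 -0.999  0.001] y [ 0.    -0.001 -1.   ] z [ 0.999  0.041 -0.   ]
```

View pics/f1.png

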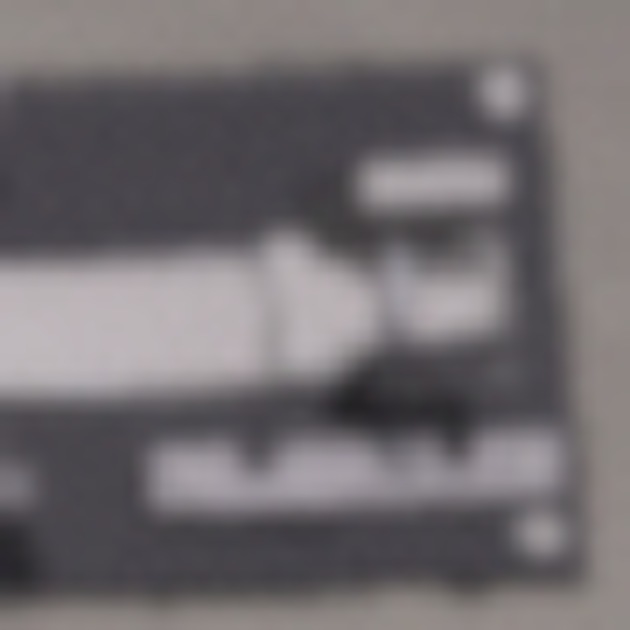

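View pics/f2.png

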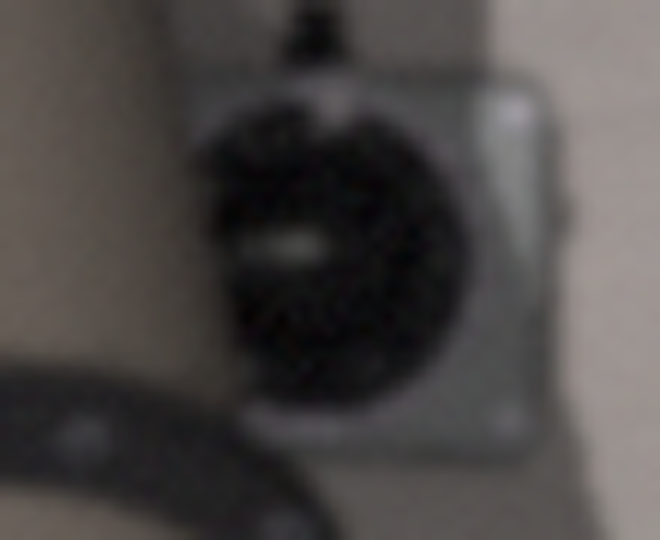

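View pics/f3.png

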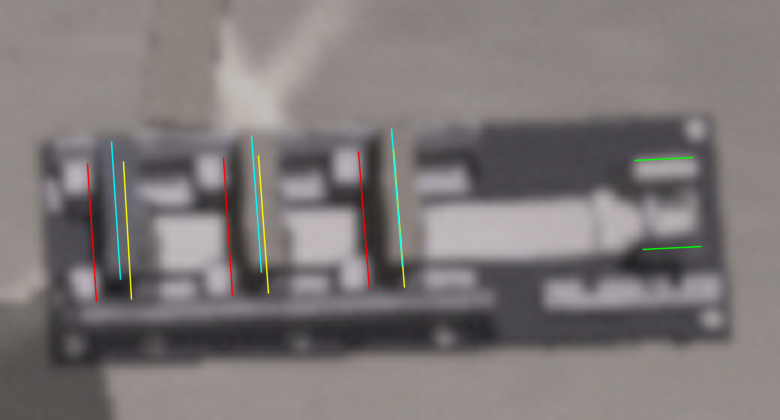

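View pics/f4.png

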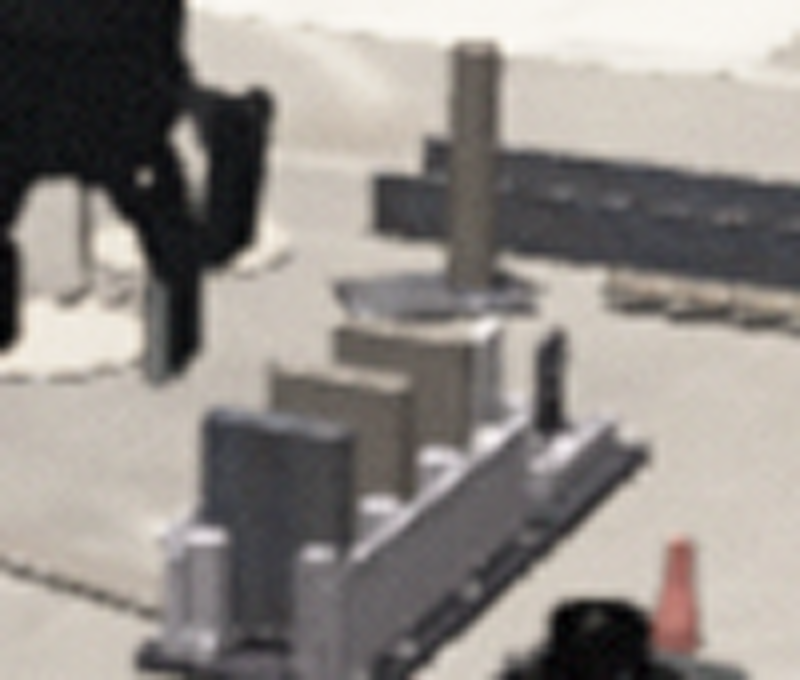

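Run:
```python
from h import *
c=cam('top')
o=lambda U:((U[0]+.5)/12-.5+285,(U[1]+.5)/12-.5+240)
# box corners eyeballed from screws and edges
A=onplane(c,*o((315,255)),.042); print('ring ctr',(A*1e3).round(1))
B=np.mean([onplane(c,*o(p),.040) for p in [(117,97),(514,112),(512,418),(104,405)]],0); print('screw ctr',(B*1e3).round(1))
print('proj of axis z71 in crop',((proj(c,[A[0],A[1],.071])-[285,240]+.5)*12-.5).round(0))
for n,U,z in (('ptr',(218,262),.045),('ptrTopIn',(325,246),.071),('ptrTopOut',(245,248),.071),('mark',(330,112),.0445)):
    w=onplane(c,*o(U),z); d=(w-A)[:2]*1e3; print(n,(w*1e3).round(1),'r',np.hypot(*d).round(1),'ang',np.degrees(np.arctan2(d[1],d[0])).round(1))
plan([A[0],A[1],.13],None)
```

```text
ring ctr [434.9 -13.5  42. ]
screw ctr [434.6 -12.9  40. ]
proj of axis z71 in crop [322. 242.]
ptr [433.3   7.9  45. ] r 21.4 ang 94.5
ptrTopIn [434.2 -14.1  71. ] r 1.0 ang -143.0
ptrTopOut [433.8   3.1  71. ] r 16.6 ang 93.8
mark [466.  -17.1  44.5] r 31.3 ang -6.6
shift [ 111.5   45.1 -151.8] turn 0.0 | zang 2.2 q7 -0.1 t 59.7
```

```bash
python3 -m jog '[[[40,0,-50],0],[[80,0,-100],0],[[112,0,-150],0],[[112,0,-150],0],[[112,0,-150],0],[[112,30,-150],0],[[112,50,-150],0],[[112,50,-150],0],[[112,50,-150],0]]' 60 30
python3 - <<'E'
from h import *
st(); plan([.4348,-.0133,.054],None)
E
```

```text
t: 60.48
eef_pos: [0.4363, -0.0133, 0.1247]
tool_rot: [-0.509, 0.511, -0.49, 0.49]
contact_force: [-0.2, 0.2, 1.5]
gripper_width: 0.702
t 60.48 tcp [436.3 -13.3 124.7] F [-0.2  0.2  1.5] w 59.9
x [ 0.04  -0.999  0.001] y [-0.002 -0.001 -1.   ] z [ 0.999  0.04  -0.002]
shift [-0.1 70.7 -1.4] turn 0.0 | zang 2.3 q7 0.06 t 60.5
```

```bash
python3 -m jog '[[[0,25,-1],0],[[0,50,-1],0],[[0,65,-1],0],[[0,70,-1],0],[[0,70,-1],0],[[0,70,-1],0]]' 60 30
python3 - <<'E'
from h import *
st(); plan([.4348,-.0133,.054],None)
s=cam('scene');save(s,'k1',(310,160,400,230),8)
E
```

```text
t: 60.98
eef_pos: [0.4369, -0.0124, 0.0559]
tool_rot: [0.511, -0.51, 0.489, -0.49]
contact_force: [0.0, 0.2, 0.4]
gripper_width: 0.701
t 60.98 tcp [436.9 -12.4  55.9] F [0.  0.2 0.4] w 59.9
x [ 0.042 -0.999 -0.   ] y [ 0.001  0.    -1.   ] z [0.999 0.042 0.001]
shift [ 0.8  1.9 -2.2] turn 0.0 | zang 2.4 q7 0.15 t 61.0
```

View pics/k1.png

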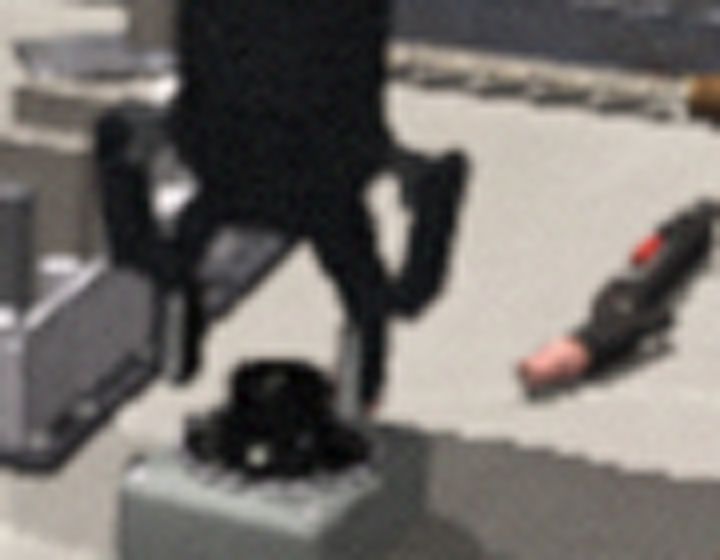

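```bash
python3 -m jog '[[[0.8,1.5,-2],0],[[0.8,1.5,-2],0],[[0.8,1.5,-2],0],[[0.8,1.5,-2],0]]' 60 30; python3 -m jog '[[[0,0,0],0],[[0,0,0],0],[[0,0,0],0],[[0,0,0],0],[[0,0,0],0],[[0,0,0],0]]' 25 40
python3 - <<'E'
from h import *
st()
E
```

```text
t: 61.37
eef_pos: [0.4342, -0.0131, 0.0538]
tool_rot: [0.511, -0.51, 0.489, -0.49]
contact_force: [-0.2, 0.4, 0.0]
gripper_width: 0.701
t: 61.87
eef_pos: [0.4331, -0.0131, 0.0537]
tool_rot: [-0.51, 0.511, -0.49, 0.489]
contact_force: [-3.7, 0.5, 11.1]
gripper_width: 0.408
t 61.87 tcp [433.1 -13.1  53.7] F [-3.7  0.5 11.1] w 34.9
x [ 0.042 -0.999 -0.001] y [-0.002  0.    -1.   ] z [ 0.999  0.042 -0.002]
```

```bash
python3 -m jog '[[[0,0,-1],0.1],[[0,0,-1],0.2],[[0,0,-1],0.3],[[0,0,-1],0.4],[[0,0,-1],0.5],[[0,0,-1],0.6],[[0,0,-1],0.7],[[0,0,-1],0.8],[[0,0,-1],0.9],[[0,0,-1],1.0],[[0,0,-1],1.1],[[0,0,-1],1.2],[[0,0,-1],1.3],[[0,0,-1],1.4],[[0,0,-1],1.5],[[0,0,-1],1.6],[[0,0,-1],1.7],[[0,0,-1],1.76],[[0,0,-1],1.76],[[0,0,-1],1.76]]'
python3 - <<'E'
from h import *
o=st(); plan([.4348,-.0133,.054],None)
E
python3 -m jog '[[[0,0,0],0],[[0,0,0],0],[[0,0,0],0],[[0,0,0],0]]' 60 ; python3 -m jog '[[[0,-50,0],0],[[0,-100,0],0],[[0,-130,0],0],[[0,-130,0],0]]'
python3 - <<'E'
from h import *
st()
c=cam('top');save(c,'k2',(285,240,340,285),12)
s=cam('scene');save(s,'k2s',(310,160,400,230),8)
E
```

```text
t: 63.53
eef_pos: [0.4333, -0.0134, 0.0538]
tool_rot: [0.052, -0.052, -0.705, 0.705]
contact_force: [-2.4, -0.0, 7.1]
gripper_width: 0.399
t 63.53 tcp [433.3 -13.4  53.8] F [-2.4 -0.   7.1] w 34.0
x [-0.989  0.147 -0.   ] y [ 0. -0. -1.] z [-0.147 -0.989 -0.   ]
shift [-1.5 -0.2 -0.3] turn 0.0 | zang -98.5 q7 -1.18 t 63.5
t: 63.87
eef_pos: [0.433, -0.0131, 0.0534]
tool_rot: [-0.052, 0.052, 0.705, -0.705]
contact_force: [-0.5, 0.2, 0.1]
gripper_width: 0.705
t: 64.2
eef_pos: [0.4362, -0.0131, 0.1881]
tool_rot: [-0.049, 0.054, 0.706, -0.704]
contact_force: [0.6, 0.2, -0.4]
gripper_width: 0.703
t 64.2 tcp [436.2 -13.1 188.1] F [ 0.6  0.2 -0.4] w 60.0
x [-0.989  0.146 -0.007] y [ 0.007  0.002 -1.   ] z [-0.146 -0.989 -0.003]
```

View pics/k2.png

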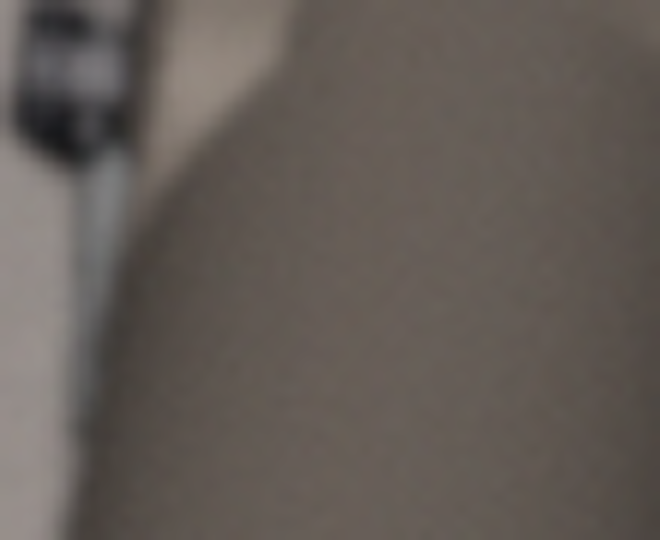

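View pics/k2s.png

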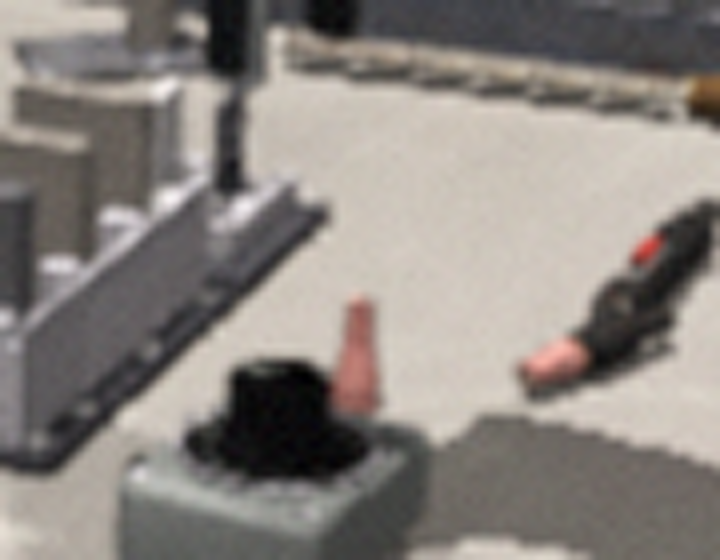

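Move the arm aside (toward +y) to see the knob from above.

```bash
python3 -m jog '[[[0,0,-40],0],[[0,0,-120],0],[[0,0,-250],0],[[0,0,-250],0],[[0,0,-250],0],[[0,0,-250],0],[[0,0,-250],0],[[0,0,-250],0],[[0,0,-250],0],[[0,0,-250],0]]'
python3 - <<'E'
from h import *
st()
c=cam('top');save(c,'k3',(285,240,340,285),12)
E
```

```text
t: 65.13
eef_pos: [0.4692, 0.2318, 0.1824]
tool_rot: [0.054, -0.052, -0.705, 0.706]
contact_force: [0.1, -0.4, -0.7]
gripper_width: 0.698
t 65.13 tcp [469.2 231.8 182.4] F [ 0.1 -0.4 -0.7] w 59.6
x [-0.989  0.15   0.002] y [-0.002 -0.001 -1.   ] z [-0.15  -0.989  0.002]
```

View pics/k3.png

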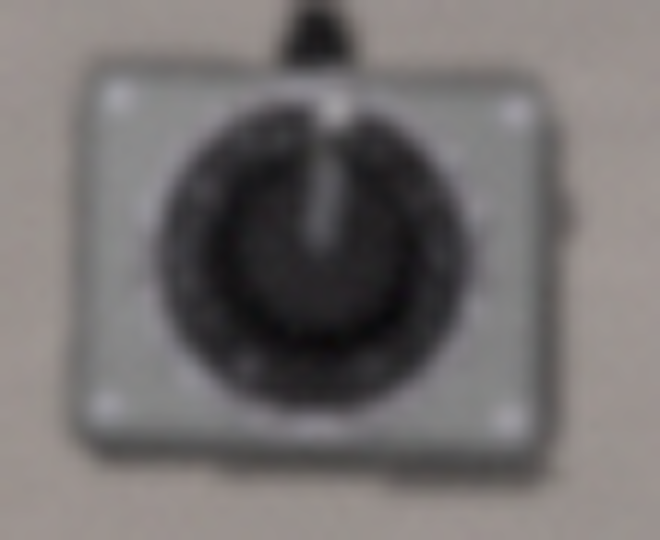

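Run:
```python
from h import *
ims=[];
for _ in range(4):
    c=cam('top'); ims.append(c['img'].astype(np.float32).mean(2))
g=np.mean(ims,0); np.save('/tmp/g.npy',g)
k=12; G=cv2.resize(g[240:285,285:340],None,fx=k,fy=k,interpolation=cv2.INTER_CUBIC)
o=lambda U:((U[0]+.5)/k-.5+285,(U[1]+.5)/k-.5+240)
pts=[]
for r in range(165,240,6):
    row=G[r,285:360]; w=np.clip(row-np.percentile(row,60),0,None)**1; pts.append(((np.arange(285,360)*w).sum()/w.sum(),r))
print(np.round(pts,0)[::3].tolist())
W=np.array([onplane(c,*o(p),.071)[:2] for p in pts],np.float32)*1e3
l=cv2.fitLine(W,cv2.DIST_HUBER,0,.01,.01).ravel(); d=l[:2]*np.sign(l[0]); print('pointer ang',np.degrees(np.arctan2(d[1],d[0])).round(1))
sub=G[85:135,300:370]; w=np.clip(sub-sub.max()+45,0,None); yy,xx=np.mgrid[85:135,300:370]; m=((xx*w).sum()/w.sum(),(yy*w).sum()/w.sum()); M=onplane(c,*o(m),.044)[:2]*1e3; print('mark px',np.round(m,0),M.round(1))
# axis estimates: ring centre by thresholded dark disc
_,b=cv2.threshold(cv2.GaussianBlur(G,(0,0),3),85,255,cv2.THRESH_BINARY_INV); b[:88]=0
cs,_=cv2.findContours(b.astype(np.uint8),cv2.RETR_EXTERNAL,cv2.CHAIN_APPROX_NONE); q=max(cs,key=cv2.contourArea); (cx,cy),r=cv2.minEnclosingCircle(q); e=cv2.fitEllipse(q)
print('circle',round(cx),round(cy),round(r),'ell',np.round(e[0]),np.round(e[1]))
for A in (onplane(c,*o(e[0]),.042)[:2]*1e3,onplane(c,*o((cx,cy)),.042)[:2]*1e3,np.array([433.3,-13.2])):
    v=M-A; n=np.array([-d[1],d[0]]); print('axis',A.round(1),'mark ang',np.degrees(np.arctan2(v[1],v[0])).round(1),'r',np.hypot(*v).round(1),'axis off pointer line',round(float((A-l[2:])@n),1))
```

```text
[[326.0, 165.0], [327.0, 183.0], [325.0, 201.0], [320.0, 219.0], [319.0, 237.0]]
pointer ang -9.4
mark px [334. 100.] [468.6 -17.9]
circle 314 259 155 ell [314. 261.] [299. 307.]
axis [433.6 -13.2] mark ang -7.7 r 35.4 axis off pointer line -0.9
axis [434.  -13.3] mark ang -7.6 r 34.9 axis off pointer line -1.0
axis [433.3 -13.2] mark ang -7.6 r 35.6 axis off pointer line -1.0
```

Run:
```python
from h import *
g=np.load('/tmp/g.npy'); k=24
G=cv2.resize(g[245:268,300:325],None,fx=k,fy=k,interpolation=cv2.INTER_CUBIC)
cv2.imwrite('pics/k4.png',np.clip((G-30)*1.6,0,255).astype(np.uint8))
c=cam('top')
A=[.4336,-.0132]
for a in (-4,-7,-10):
    t=np.radians(a); print(a,[np.round(((proj(c,[A[0]+r*np.cos(t),A[1]+r*np.sin(t),z])-[300,245]+.5)*k-.5)).tolist() for r,z in ((.016,.071),(.0235,.045),(.030,.0445),(.036,.0445))])
```

```text
-4 [[291.0, 229.0], [282.0, 186.0], [285.0, 127.0], [288.0, 73.0]]
-7 [[299.0, 230.0], [293.0, 187.0], [299.0, 128.0], [305.0, 74.0]]
-10 [[306.0, 231.0], [304.0, 188.0], [313.0, 130.0], [322.0, 77.0]]
```

View pics/k4.png

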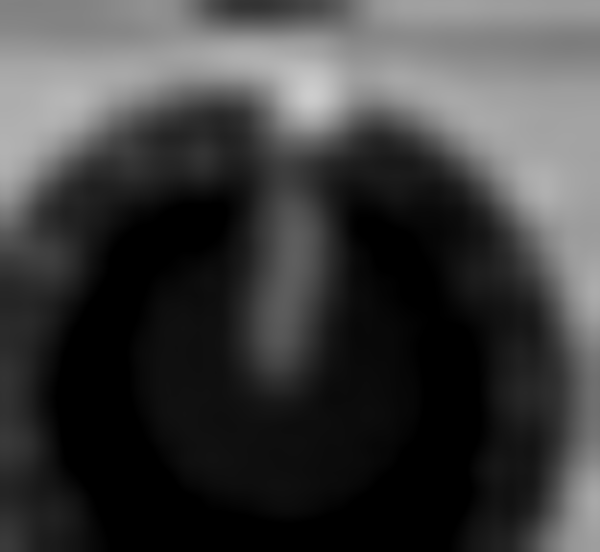

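Run:
```python
from h import *
z=np.load('c0.npz'); a=z['top'].astype(np.float32).mean(2); g=np.load('/tmp/g.npy'); k=12
for n,I in (('start',a),('now',g)):
    G=cv2.resize(I[240:285,285:340],None,fx=k,fy=k,interpolation=cv2.INTER_CUBIC)
    sub=G[85:135,300:370]; w=np.clip(sub-sub.max()+45,0,None); yy,xx=np.mgrid[85:135,300:370]; print(n,((xx*w).sum()/w.sum()).round(1),((yy*w).sum()/w.sum()).round(1))
c=cam('top')
d=np.abs(c['img'].astype(int)-z['top'].astype(int)).max(2).astype(np.uint8)
cv2.imwrite('pics/diff.png',cv2.resize(np.clip(d*3,0,255).astype(np.uint8),None,fx=1.4,fy=1.4)); save(c,'fin',k=1.4)
save(cam('scene'),'fins',k=1.4)
```

```text
start 333.8 100.5
now 333.6 100.3
```

View pics/diff.png

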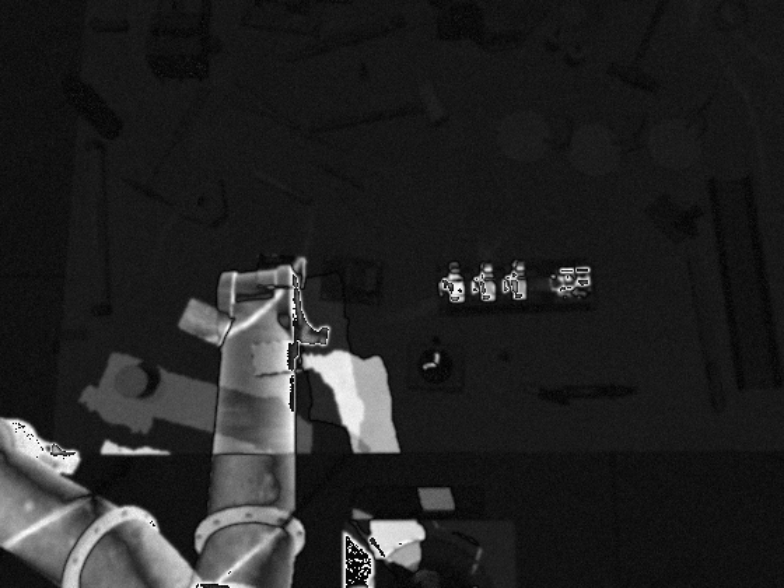

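View pics/fin.png

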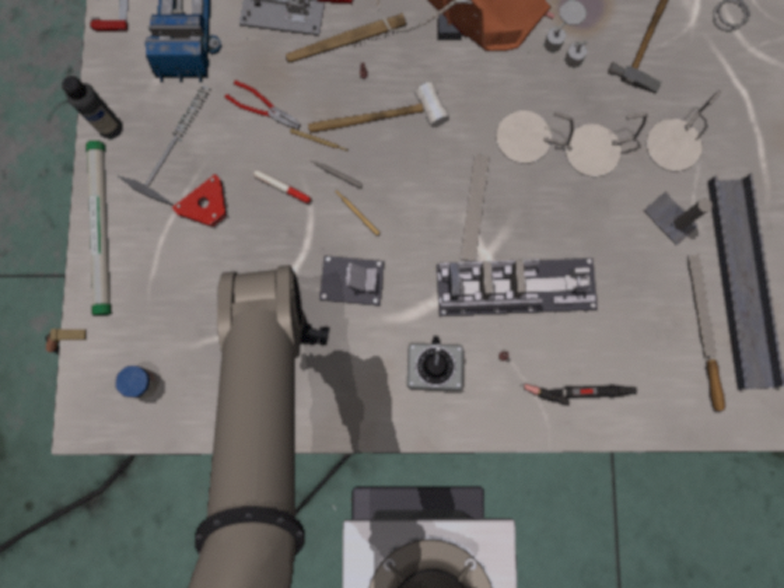

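Run:
```python
from h import *
z=np.load('c0.npz'); a=z['top'].astype(np.float32).mean(2); g=np.load('/tmp/g.npy')
# bar at crop(385,180)x14: inner upper edge row ~ y=450 -> px 212.1
for n,I in (('start',a),('now',g)):
    for row in (211,212,213): print(n,row,I[row,395:427].astype(int).tolist())
# tab: scene-view columns: depth cloud points near tab top
c=cam('top'); s=cam('scene')
for nm,cc in (('scene',s),('top',c)):
    P=cloud(cc); Q=((P-J.o)@J.M)*1e3
    m=(Q[...,2]>55)&(Q[...,2]<72)&(Q[...,1]>-168)&(Q[...,1]<-138)&(abs(Q[...,0])<32)
    q=Q[m]; t=q[q[:,0]<0]; u=q[q[:,0]>0]; print(nm,'tab x',np.round(np.percentile(t[:,0],[5,50,95]),1) if len(t) else None,len(t),'thumb x',np.round(np.percentile(u[:,0],[5,50,95]),1) if len(u) else None,'y',np.round(np.percentile(u[:,1],[2,98]),1) if len(u) else None)
o=st()
```

```text
start 211 [81, 94, 100, 97, 93, 90, 84, 80, 84, 85, 88, 93, 96, 101, 107, 109, 102, 84, 77, 92, 106, 95, 83, 98, 122, 132, 132, 135, 134, 126, 105, 106]
start 212 [94, 123, 136, 137, 137, 135, 123, 111, 112, 120, 128, 135, 137, 138, 139, 139, 128, 104, 92, 107, 124, 115, 101, 111, 137, 147, 148, 150, 152, 137, 111, 106]
start 213 [99, 133, 149, 155, 155, 154, 143, 127, 126, 136, 148, 154, 154, 154, 154, 152, 144, 126, 117, 127, 137, 132, 125, 131, 143, 148, 147, 153, 152, 137, 108, 103]
now 211 [85, 100, 106, 107, 110, 111, 105, 86, 76, 88, 107, 116, 119, 117, 114, 109, 99, 86, 90, 99, 103, 87, 70, 92, 124, 137, 139, 143, 142, 131, 110, 112]
now 212 [99, 129, 143, 146, 146, 145, 133, 105, 90, 111, 137, 148, 150, 150, 149, 145, 133, 116, 116, 125, 130, 114, 97, 114, 143, 153, 153, 159, 158, 144, 116, 112]
now 213 [105, 141, 157, 163, 164, 162, 151, 127, 117, 133, 153, 163, 163, 163, 162, 160, 151, 135, 131, 138, 145, 138, 129, 136, 151, 156, 156, 160, 159, 144, 115, 110]
scene tab x [-21.3 -18.4 -15.4] 17 thumb x [ 9.3 11.2 16.5] y [-165.5 -140.7]
top tab x [-20.3 -17.6 -14.7] 27 thumb x [11.4 15.3 20.7] y [-165.7 -139.6]
t 65.63 tcp [469.7 234.1 183.5] F [-0.8 -1.  -0.3] w 59.7
x [-0.989  0.147 -0.   ] y [ 0.  0. -1.] z [-0.147 -0.989 -0.   ]
```

Run:
```python
from station import *
print(hand_in())
```

```text
the job is handed in; nothing more can be done
None
```

The jig is fitted up and the job is handed in, at about 66 s of the 210 s. I squeezed the latch and slid the comb to the open notch. All three blanks were then leaned on the vee, re-gripped by the top edge and stood in bays 2, 1 and 0. I slid the comb back to the clamping notch and turned the current knob about 101° clockwise. The dark blank was knocked a few centimetres aside partway through, so I measured it again before picking it up.

- **Latch and comb:** The middle notch reads filled and the other two empty. The tab is back at its outer position (about −20 mm), and travel is about 27.4 mm against the 27.5 mm target. I did not push the comb to confirm by feel that it is locked.
- **Blanks:** All three stand upright at their datum posts, allowing for the roughly 1.5 mm of clamp slack.
- **Knob:** The estimates disagree by a few degrees: pointer −5° to −9.4°, set mark −6.6° to −9°. On average the pointer agrees with the mark to within about 1–2°.
- **Left alone:** The set mark did not move between the first and last pictures (less than 0.1 pixel). The top-view difference picture shows no movement of the cap strip, torch, cup or soapstone holder.
- **Not checked:** I could not view the last scene-camera picture because the picture limit was reached. The final checks rest on the top view plus the depth readings from both cameras.

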